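# Reload and restart the sample shaker

## Robot

A 6-joint arm with a two-finger parallel gripper is mounted at the origin on the work surface. World frame = base frame: x ahead of the robot, y to its left, z up, the work surface at z = 0. Lengths are in m, angles in rad, forces in N, time in s.
With the tool pointing down it reaches from about 0.3 to 0.825 m from the base axis. Payload 5.4 kg.
Tool frame: the origin (TCP) lies between the finger pads; the fingertips stand arm.tcp_to_tips ahead of it and the grasp point (between the pads) lies 11 mm behind it (arm.tcp_to_tips is the distance from the TCP to the fingertips, in m); z points along the fingers, y is the direction in which the jaws open and shut (so a half turn about z gives the same grasp; the last joint's range is limited). The gripper opens to 92 mm and grips with 3 to 60 N. Pads are 20 mm wide; open, the fingers measure 128 mm over their backs; the gripper's body (75 mm by 189 mm) begins 69 mm behind the grasp point.
Start: joints at [1.09, 0.158, 1.597, -0, 1.386, -0.21], TCP at [0.154, 0.554, 0.223] pointing down, gripper open.
Joint ranges: [-2.91, 2.91], [-0.94, 2.29], [0.18, 2.7], [-1.29, 4.43], [0.17, 2.64], [-3, 3]. Speed limits (rad/s): [2.57, 2.57, 3.14, 3.14, 3.14, 3.14].

## Interface

Orientations are given as a 3x3 rotation matrix whose columns are the frame's x, y, z axes.
In Python, from cell import arm gives the robot as it stands. The module is installed in compiled form; this text tells all that it offers.
- The arm moves only by the tool carry_out, never from a script. Its argument "commands" is a list of rows, each a list of 7 numbers: the shift along the tool's x, y, z scaled (see below), then the turn, a rotation vector about the tool's x, y, z scaled (see below), then the opening, from -1 (shut) to 1 (fully open). In form: [[tx, ty, tz, ax, ay, az, hand], ...]. A call has 1 to 10 rows; each row shifts and turns the commanded pose from where the row before left it, along the tool's axes as they then stand; what a row does not reach is not made up. The controller multiplies each number of a shift by 250 mm and each number of a turn by pi rad. A row lasts 1/12 s, in which the tool goes at most 41.7 mm and 7.16 degrees, less where a joint would pass 70% of its speed; a pose out of reach is approached as far as the arm can. A call with a number of a shift or a turn outside -1 to 1 is refused whole. A call with a gripper value outside its range is refused whole. The fingers move at their own pace and stop on an object; "grip_force" is the grip in N (left out, the last holds). Time passes only in rows, so rows that do not move let the fingers close. It gives the time, the measured TCP pose, the force and the opening at its end, in the units of the state.
- arm.sense(): the state, without advancing time (a new reading comes with each control period).
- arm.capture(name): name is "scene" or "side" or "wrist"; returns a dict with "pixels" (384x512x3 uint8, red, green, blue), "camera_matrix" (3x3 intrinsics, pixels), "rvec" (rotation vector, rad) and "tvec" (3), from world to camera coordinates, as OpenCV has them. Camera axes: x right, y down, z forward; pixel columns grow to the right and rows downward; lengths in m; the calibration is good to about 2 mm. The wrist camera is an equidistant fisheye: a pixel r from the principal point sees the ray r / f radians off the axis. A picture is of the moment at which its call begins. There is no depth.
- arm.hand_in(): hands the job in, once; it reports no verdict.
The state is a dict: "time_s": time; "joint_positions": joint angles; "joint_vel": joint speeds; "joint_efforts": joint torques, N m; "ee_pos": TCP position; "ee_rot": TCP orientation; "force": force on the tool from outside, world axes, zero at the start; "moment": the same for the moment, N m; "gripper_width": finger opening in m.
Only numpy, scipy, OpenCV 4.12 (cv2) and the standard library are available. Lean on these libraries where they do the work, as an engineer would, in place of code of your own. Each camera call takes 0.05 s, during which the arm holds its last target. There are 200 camera calls.

## Task

The sample bottles have been knocked over on the bench: stand every one of them upright, cap up, flat on the shaker's platform inside its rim, and let go. Only then make the shaker ready by sliding its transport lock fully over to the released end (left) and pushing the main power lever fully over to the far side. Last of all turn the key clockwise as far as it goes to start, keep it there for about a second, and let it spring back to run; the bottles must stay standing on the platform, and the beaker, the tip box and the lens beyond the work are to be left where they are.

Things in the scene. Friction and masses are not known exactly. Their poses are not given: they have to be found in the camera images.
- bottle1: square white plastic specimen bottle: 50 x 50 mm body 80 mm tall, round cap 42 mm across on top, 110 mm overall, 110 to 210 g, centre of mass 44 mm above the base. Origin: centre of its base; z points from base to cap. Starts lying on a flat side on the bench, cap pointing to the near side (-x) within 20 degrees. One of up to four alike; may be absent
- bottle2: square white plastic specimen bottle: 50 x 50 mm body 80 mm tall, round cap 42 mm across on top, 110 mm overall, 110 to 210 g, centre of mass 44 mm above the base. Origin: centre of its base; z points from base to cap. Starts lying on a flat side on the bench, cap pointing to the near side (-x) within 20 degrees. One of up to four alike; may be absent
- bottle3: square white plastic specimen bottle: 50 x 50 mm body 80 mm tall, round cap 42 mm across on top, 110 mm overall, 110 to 210 g, centre of mass 44 mm above the base. Origin: centre of its base; z points from base to cap. Starts lying on a flat side on the bench, cap pointing to the near side (-x) within 20 degrees. One of up to four alike; may be absent
- bottle4: square white plastic specimen bottle: 50 x 50 mm body 80 mm tall, round cap 42 mm across on top, 110 mm overall, 110 to 210 g, centre of mass 44 mm above the base. Origin: centre of its base; z points from base to cap. Starts lying on a flat side on the bench, cap pointing to the near side (-x) within 20 degrees. One of up to four alike; may be absent
- platform (a point): centre of the upper face of the shaker's load platform: level matted plate 210 mm (x) by 230 mm (y), 60 mm above the bench, with a steel rim 5 mm thick standing 38 mm above it all round (200 x 220 mm clear inside; four bottles fit 2 by 2, about 100 mm apart). x points away from the robot, y left, z up
- shaker: orbital shaker fixed to the bench: white base 300 mm (x) by 250 mm (y), 46 mm high, origin at the centre of its underside; the platform's centre lies 35 mm farther in x. Its near ledge, 80 mm deep, carries the lock slide
- lock (a joint): transport lock slide on the shaker's near ledge, m: 0 = locked (grip at the right end of its track), 0.08 = fully released (left end). It moves along the platform's +y axis, takes about 1.5 N to slide and stays where it is left. It starts at or near locked
- lock_top (a point): centre of the top face of the lock's black grip, a block 28 mm (x) by 20 mm (y, the sliding direction) by 40 mm tall, standing on a track 40 mm wide whose face is 40 mm below this point; it moves with the grip
- power (a joint): main power lever on the far end of the control console, rad: 0 = off (leans 0.5 rad to the near side), 1.0 = on (leans 0.5 rad to the far side); it turns about the console's y axis and stays where it is left (0.06 N m). It starts at or near off
- power_tip (a point): centre of the 26 mm black ball at the end of the power lever; 60 mm from the lever's pivot, whose axis lies 22 mm above the console's top
- console: white control console, a box 200 mm (x) by 110 mm (y) by 60 mm tall fixed to the bench left of the shaker. Origin: centre of its underside; x points away from the robot. The key stands on its top 55 mm nearer than the origin, the power lever's pivot is 50 mm farther (on a block 70 x 50 x 25 mm)
- key (a joint): spring-return key, rad: 0 = run (rest), 1.1 = stop of the start position; grows as the key is turned clockwise seen from above. The spring (0.1 N m per rad) brings it back to 0 when let go
- key_grip (a point): point to grip on the key's black head, on the upright turning axis, 35 mm above the console's top. The head is a flat upright plate 40 mm wide, 10 mm thick and 32 mm tall (from 15 mm below to 14 mm above this point); this point's x axis lies along its width and y through its thickness, and they turn with the key. At rest the width lies along the console's x
- beaker: clear glass beaker, 70 mm across, 95 mm tall, standing beyond the work; bystander, origin at the centre of its underside
- tip_box: closed grey pipette tip box 80 x 120 x 60 mm; bystander beyond the shaker, origin at the centre of its underside
- microscope_lens: black and steel objective lens standing upright, 48 mm across, 80 mm tall; bystander, origin at the centre of its underside
Not all that is in view belongs to the job. What is shaped like the bottle2 but green or orange is not meant.

How it is judged:
By the outcome, as a careful person would: the job done as asked, in the order asked, and still so for the second after the job is handed in, with the robot touching nothing.
Of bottle1, bottle2, bottle3, bottle4 only 3 to 4 are there at a start; the rules pass over those that are not, and their reading is None.
At some moment in a run one of bottle1, bottle2, bottle3, bottle4 may be knocked a few centimetres aside while the robot is not near it.
Once in a run the grip may slacken for a moment while it holds something.
It also fails if it takes over 210 s, if anything falls off the work surface, if the arm or the gripper's body presses on something with over 40 N, if the wrist force passes 120 N, or if a joint passes its speed limit or range.

## Working session

There is one attempt and no reset: what is moved stays moved. The work goes in short steps, Python scripts to look and compute and a tool call to move; the robot and the scene stay as the last step left them, time stands still between calls to the robot, and variables do not carry over. Pictures are saved under pics/ and viewed, on a budget of 14 in all, crops included, one or two more only if the job needs it, and the job is handed in when it is done.

Besides the shell and the picture viewer there is one more tool, called after "Call:" as name([rows], argument=value, ...), one row to a line, values as JSON. carry_out: Moves the arm, as the interface text tells. Shifts and turns lie within -1 to 1; 1 stands for 250 mm of shift or pi rad of turn. Its arguments: {"type":"object","properties":{"commands":{"type":"array"},"grip_force":{"type":"number"}},"required":["commands"]}

```bash
mkdir -p pics; cat > h.py <<'E'
from cell import arm
import numpy as np, cv2
def snap(name,f,s=1):
    c=arm.capture(name); cv2.imwrite('pics/'+f,cv2.cvtColor(c['pixels'],cv2.COLOR_RGB2BGR)); np.save('pics/'+f+'.npy',c,allow_pickle=True); return c
def load(f): return np.load('pics/'+f+'.npy',allow_pickle=True).item()
def ray(c,u,v,fish=False):
    K=c['camera_matrix'];R,_=cv2.Rodrigues(np.array(c['rvec'],float));t=np.array(c['tvec'],float).ravel()
    x=(u-K[0,2])/K[0,0];y=(v-K[1,2])/K[1,1]
    if fish:
        r=np.hypot(x,y);s=np.sin(r)/r if r>1e-9 else 1;d=np.array([x*s,y*s,np.cos(r)])
    else: d=np.array([x,y,1.])
    return -R.T@t,R.T@d
def at(c,u,v,z,fish=False):
    o,d=ray(c,u,v,fish); return np.round(o+d*(z-o[2])/d[2],4)
def proj(c,p,fish=False):
    K=c['camera_matrix'];R,_=cv2.Rodrigues(np.array(c['rvec'],float));q=R@np.array(p,float)+np.array(c['tvec'],float).ravel()
    if fish:
        h=np.hypot(q[0],q[1]);th=np.arctan2(h,q[2]);a=q[:2]/max(h,1e-9)*th
    else: a=q[:2]/q[2]
    return np.round([a[0]*K[0,0]+K[0,2],a[1]*K[1,1]+K[1,2]],1)
E
python3 - <<'E'
from h import *
a=snap('scene','s0.png');b=snap('side','d0.png')
s=arm.sense();print(s,arm.tcp_to_tips)
print(a['camera_matrix'],ray(a,256,192),ray(b,256,192))
E
```

```text
{'time_s': 0.1, 'joint_positions': array([ 1.08989772e+00,  1.58984188e-01,  1.59810914e+00, -2.31387687e-05,
        1.38622435e+00, -2.10124746e-01]), 'joint_vel': array([ 0.0003838 , -0.00262614, -0.00303525, -0.00020989,  0.00149556,
       -0.00137726]), 'joint_efforts': array([ 8.76413787e-05, -3.86508179e+01, -3.22956991e+01,  7.03761494e-02,
        3.40851734e-02, -5.68723863e-05]), 'ee_pos': array([0.1535736 , 0.55352645, 0.22171699]), 'ee_rot': array([[-9.63565205e-01,  2.67472412e-01, -7.77788920e-04],
       [ 2.67473330e-01,  9.63564033e-01, -1.53989285e-03],
       [ 3.37570574e-04, -1.69182496e-03, -9.99998512e-01]]), 'force': array([ 0.50077385,  0.81481164, -0.0186659 ]), 'moment': array([-0.03111496,  0.00565806,  0.01893314]), 'gripper_width': 0.09184484930005322} 0.008
[[473.47659625   0.         250.89358813]
 [  0.         473.47659625 195.75280424]
 [  0.           0.           1.        ]] (array([ 1.26551497, -0.63919086,  1.11438969]), array([-0.49711177,  0.45656152, -0.73797737])) (array([0.4617843 , 0.71391841, 1.00924601]), array([ 0.09415882, -0.62823124, -0.77232775]))
```

View pics/s0.png

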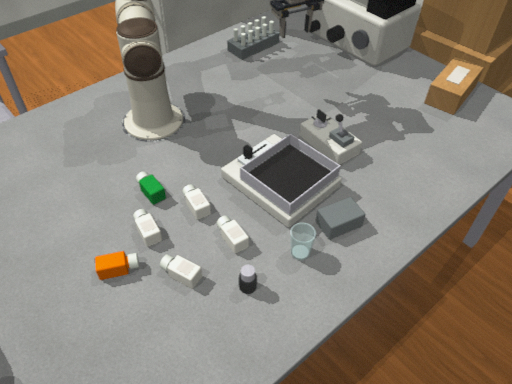

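View pics/d0.png

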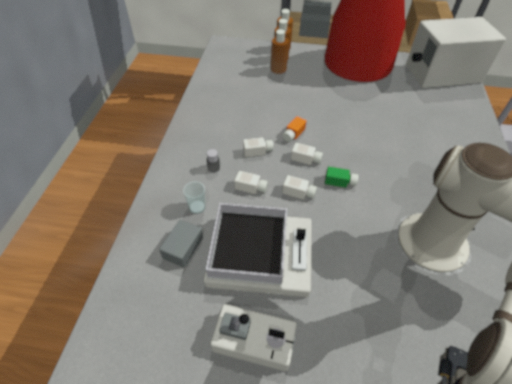

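Four white bottles, at scene (197,201), (148,228), (233,234) and (182,270). They match side (299,187), (306,153), (250,182) and (257,146). The green one (152,188) and the orange one (113,264) are decoys. I'll confirm with enlarged crops.

```bash
python3 - <<'E'
from h import *
a=cv2.imread('pics/s0.png');b=cv2.imread('pics/d0.png')
cv2.imwrite('pics/c1.png',cv2.resize(a[160:300,80:280],None,fx=4,fy=4,interpolation=cv2.INTER_CUBIC))
cv2.imwrite('pics/c2.png',cv2.resize(b[135:375,180:370],None,fx=2.5,fy=2.5,interpolation=cv2.INTER_CUBIC))
A=load('s0.png');B=load('d0.png')
for u,v in [(197,203),(148,230),(234,235),(186,271)]: print(at(A,u,v,.04))
for u,v in [(299,187),(306,153),(250,182),(257,146)]: print(at(B,u,v,.04))
E
```

```text
[ 0.4602 -0.1391  0.04  ]
[ 0.4516 -0.3067  0.04  ]
[ 0.6252 -0.1315  0.04  ]
[ 0.6345 -0.3053  0.04  ]
[ 0.4389 -0.1202  0.04  ]
[ 0.4273 -0.2886  0.04  ]
[ 0.6073 -0.1151  0.04  ]
[ 0.6114 -0.2955  0.04  ]
```

View pics/c1.png

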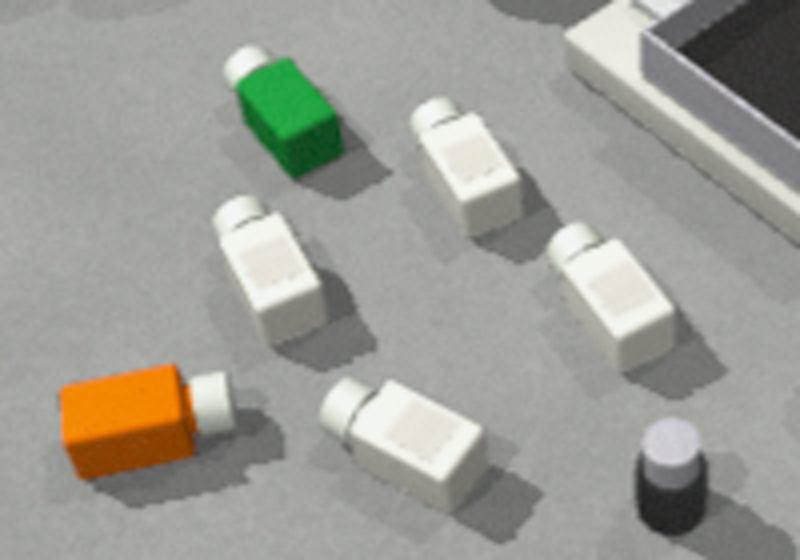

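View pics/c2.png

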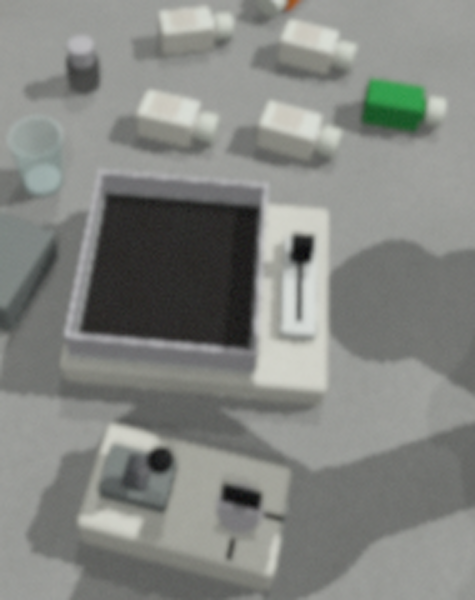

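```bash
python3 - <<'E'
from h import *
A=load('s0.png');B=load('d0.png')
f=lambda x,y:((x+.5)/4-.5+80,(y+.5)/4-.5+160)
g=lambda x,y:((x+.5)/2.5-.5+180,(y+.5)/2.5-.5+135)
for n,cap,cs in [('b1',(436,117),[(424,145),(479,112),(521,181),(468,203)]),('b2',(238,218),[(222,245),(278,213),(322,285),(265,310)]),('b3',(572,247),[(565,280),(618,242),(672,313),(622,338)]),('b4',(348,405),[(390,382),(486,437),(447,478),(353,427)])]:
    P=np.array([at(A,*f(*c),.05) for c in cs]); print(n,P[:,:2].tolist(),P.mean(0),at(A,*f(*cap),.035))
for n,c in [('b1',(292,121)),('b2',(311,40)),('b3',(170,108)),('b4',(189,20))]: print(n,'side label',at(B,*g(*c),.05))
for n,z,cs in [('rim',.098,[(99,172),(268,185),(254,354),(68,343)]),('base',.046,[(329,208),(325,385)]),('plat',.06,[(118,195),(262,205),(246,345),(82,332)]),('console',.06,[(113,424),(290,465),(272,578),(80,524)]),('lock',.09,[(303,240)]),('ball',.133,[(160,461)]),('key',.109,[(241,495)])]:
    P=np.array([at(B,*g(*c),z) for c in cs]);print(n,P[:,:2].tolist(),P.mean(0))
E
```

```text
b1 [[0.4225, -0.1527], [0.4221, -0.1008], [0.4984, -0.1191], [0.4901, -0.1618]] [ 0.458275 -0.1336    0.05    ] [ 0.3928 -0.1217  0.035 ]
b2 [[0.407, -0.3197], [0.4077, -0.2728], [0.4841, -0.2855], [0.4767, -0.328]] [ 0.443875 -0.3015    0.05    ] [ 0.3806 -0.2926  0.035 ]
b3 [[0.5923, -0.1523], [0.59, -0.1016], [0.6638, -0.1137], [0.6576, -0.154]] [ 0.625925 -0.1304    0.05    ] [ 0.5623 -0.1226  0.035 ]
b4 [[0.5835, -0.2969], [0.6611, -0.2742], [0.6698, -0.3125], [0.5972, -0.3365]] [ 0.6279   -0.305025  0.05    ] [ 0.5709 -0.3247  0.035 ]
b1 side label [ 0.449  -0.1276  0.05  ]
b2 side label [ 0.4354 -0.2891  0.05  ]
b3 side label [ 0.6168 -0.1236  0.05  ]
b4 side label [ 0.6189 -0.3016  0.05  ]
rim [[0.6772, 0.0365], [0.4694, 0.0224], [0.4605, 0.249], [0.6592, 0.2685]] [0.566575 0.1441   0.098   ]
base [[0.3898, 0.0066], [0.3789, 0.2469]] [0.38435 0.12675 0.046  ]
plat [[0.6546, 0.0401], [0.4739, 0.0259], [0.4706, 0.2202], [0.6551, 0.2341]] [0.56355  0.130075 0.06    ]
console [[0.598, 0.3337], [0.4098, 0.3472], [0.4169, 0.4581], [0.6087, 0.4388]] [0.50835 0.39445 0.06   ]
lock [[0.4203, 0.0901]] [0.4203 0.0901 0.09  ]
ball [[0.5359, 0.3914]] [0.5359 0.3914 0.133 ]
key [[0.456, 0.4024]] [0.456  0.4024 0.109 ]
```

Call:
carry_out([
  [0,0,-0.1,0,0,0,1],
  [0,0,-0.1,0,0,0,1],
])

```text
time_s: 0.27
ee_pos: [0.1531, 0.5526, 0.2706]
ee_rot: [[-0.964, 0.268, -0.003], [0.268, 0.964, -0.005], [0.001, -0.006, -1.0]]
force: [0.0, -0.5, 0.0]
gripper_width: 0.0921
```

Call:
carry_out([
  [0,0,0,0,0,-0.029,1],
  [0,0,0,0,0,-0.029,1],
  [0,0,0,0,0,-0.029,1],
  [-0.07,-0.15,0,0,0,0,1],
  [-0.07,-0.15,0,0,0,0,1],
  [-0.07,-0.15,0,0,0,0,1],
  [-0.07,-0.15,0,0,0,0,1],
  [-0.07,-0.15,0,0,0,0,1],
  [-0.07,-0.15,0,0,0,0,1],
  [-0.07,-0.15,0,0,0,0,1],
])

```text
time_s: 1.1
ee_pos: [0.277, 0.29, 0.2722]
ee_rot: [[-1.0, -0.003, -0.0], [-0.003, 1.0, -0.0], [0.0, -0.0, -1.0]]
force: [1.3, -0.5, 0.1]
gripper_width: 0.0916
```

Call:
carry_out([
  [-0.07,-0.15,0,0,0,0,1],
  [-0.07,-0.15,0,0,0,0,1],
  [-0.07,-0.15,0,0,0,0,1],
  [-0.07,-0.15,0,0,0,0,1],
  [-0.07,-0.15,0,0,0,0,1],
  [-0.07,-0.15,0,0,0,0,1],
  [-0.07,-0.15,0,0,0,0,1],
  [-0.07,-0.15,0,0,0,0,1],
  [-0.07,-0.15,0,0,0,0,1],
  [-0.07,-0.15,0,0,0,0,1],
])

```text
time_s: 1.93
ee_pos: [0.4531, -0.0848, 0.2723]
ee_rot: [[-1.0, -0.002, -0.0], [-0.002, 1.0, 0.0], [0.0, 0.0, -1.0]]
force: [0.4, 0.8, 0.2]
gripper_width: 0.0918
```

Call:
carry_out([
  [-0.07,-0.15,0,0,0,0,1],
  [-0.07,-0.15,0,0,0,0,1],
  [-0.07,-0.15,0,0,0,0,1],
  [0,0,0,0,0,0,1],
])

```text
time_s: 2.27
ee_pos: [0.5066, -0.2008, 0.2703]
ee_rot: [[-1.0, 0.003, -0.002], [0.003, 1.0, -0.001], [0.002, -0.001, -1.0]]
force: [-0.7, 0.1, -0.3]
gripper_width: 0.092
```

```bash
cat >> h.py <<'E'
from scipy.linalg import logm,expm
from scipy.spatial.transform import Rotation as Ro
def T(p,R): M=np.eye(4);M[:3,:3]=R;M[:3,3]=p;return M
def now(): s=arm.sense();return T(s['ee_pos'],s['ee_rot'])
def plan(M,n=None,M0=None):
    M0=now() if M0 is None else M0
    D=np.linalg.inv(M0)@M
    w=Ro.from_matrix(D[:3,:3]).as_rotvec();d=np.linalg.norm(D[:3,3])
    n=n or int(np.ceil(max(np.degrees(np.linalg.norm(w))/6.9,d/.040,1)))
    S=expm(np.real(logm(D))/n)
    print('n',n,np.round(np.r_[S[:3,3]/.25,Ro.from_matrix(S[:3,:3]).as_rotvec()/np.pi],4).tolist())
def js(): s=arm.sense();print('q',np.round(s['joint_positions'],3),'p',np.round(s['ee_pos'],4),'F',np.round(s['force'],1),'w',round(s['gripper_width'],4),'t',s['time_s'])
E
python3 - <<'E'
from h import *
js();c=snap('wrist','w0.png');print(c['camera_matrix'],ray(c,256,192))
im=cv2.imread('pics/w0.png');cv2.imwrite('pics/w0b.png',cv2.resize(im,(800,600),interpolation=cv2.INTER_CUBIC))
E
```

```text
q [-5.980e-01  5.300e-02  1.617e+00 -2.000e-03  1.473e+00 -2.166e+00] p [ 0.5066 -0.2008  0.2703] F [-0.7  0.1 -0.3] w 0.092 t 2.2667
[[297.31863964   0.         253.3079866 ]
 [  0.         297.31863964 197.77620625]
 [  0.           0.           1.        ]] (array([ 0.44067768, -0.19958624,  0.43230222]), array([ 0.21827639,  0.00854609, -0.97608493]))
```

View pics/w0b.png

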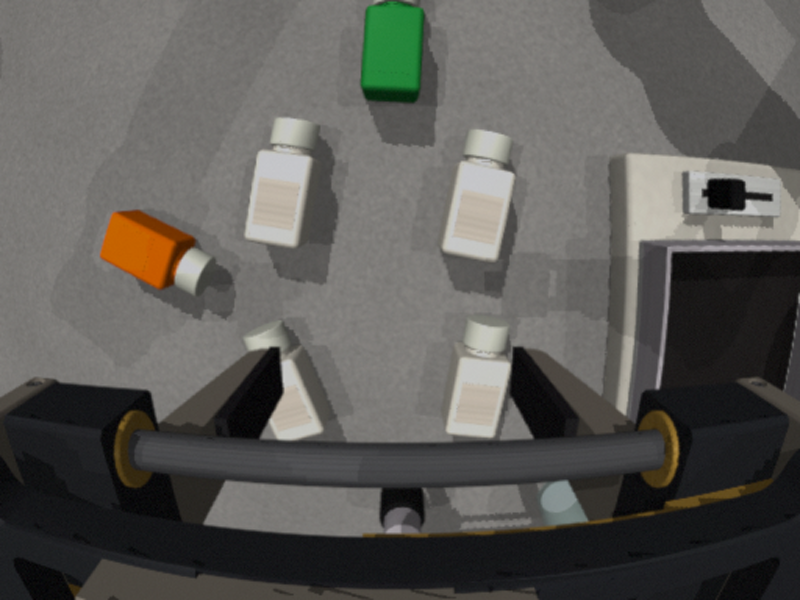

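```bash
python3 - <<'E'
from h import *
c=load('w0.png')
f=lambda x,y,z:at(c,(x+.5)/1.5625-.5,(y+.5)/1.5625-.5,z,True)
for n,cs,cap in [('b1',[(458,158),(515,168),(497,260),(443,250)],(487,133)),('b2',[(260,148),(315,155),(298,246),(246,237)],(297,122)),('b3',[(457,345),(511,350),(502,436),(447,433)],(487,320)),('b4',[(258,362),(296,345),(322,428),(276,440)],(262,326))]:
    P=np.array([f(*q,.05) for q in cs]);d=P[0]+P[1]-P[2]-P[3]
    print(n,P[:,:2].tolist(),P.mean(0),'cap',f(*cap,.03),'axis deg',np.degrees(np.arctan2(d[1],d[0])))
for q,z in [((648,241),.098),((670,252),.098),((627,154),.046),((725,193),.09)]: print(f(*q,z))
E
```

```text
b1 [[0.4071, -0.1487], [0.4137, -0.1006], [0.4916, -0.1147], [0.4836, -0.1607]] [ 0.449    -0.131175  0.05    ] cap [ 0.3823 -0.1206  0.03  ] axis deg 170.40534131871544
b2 [[0.3949, -0.3128], [0.4035, -0.2657], [0.4791, -0.2817], [0.4701, -0.3273]] [ 0.4369   -0.296875  0.05    ] cap [ 0.3713 -0.285   0.03  ] axis deg 168.56590860601747
b3 [[0.5662, -0.1469], [0.5716, -0.0981], [0.6584, -0.0996], [0.6531, -0.1528]] [ 0.612325 -0.12435   0.05    ] cap [ 0.5492 -0.1173  0.03  ] axis deg 177.56054955824607
b4 [[0.5824, -0.3247], [0.5659, -0.2879], [0.6478, -0.2695], [0.6626, -0.3156]] [ 0.614675 -0.299425  0.05    ] cap [ 0.5542 -0.324   0.03  ] axis deg -170.37153711115462
[0.467  0.0015 0.098 ]
[0.475  0.0244 0.098 ]
[0.3931 0.0069 0.046 ]
[0.4205 0.089  0.09  ]
```

Call:
carry_out([
  [0,0,-0.02,0,0,0.0385,1],
  [0,0,-0.02,0,0,0.0385,1],
  [0,0,-0.02,0,0,0.0385,1],
  [0,0,0,0,0,0.0385,1],
  [0,0,0,0,0,0.0385,1],
  [0,0,0,0,0,0.0385,1],
  [0,0,0,0,0,0.0385,1],
  [0,0,0,0,0,0.0385,1],
  [0,0,0,0,0,0.0385,1],
  [0,0,0,0,0,0.0385,1],
])

```text
time_s: 3.15
ee_pos: [0.5053, -0.1937, 0.2876]
ee_rot: [[-0.351, 0.936, -0.0], [0.936, 0.351, 0.001], [0.001, -0.0, -1.0]]
force: [0.2, 0.1, -0.1]
gripper_width: 0.0917
```

Call:
carry_out([
  [0,0,0,0,0,0.0385,1],
  [0,0,0,0,0,0.0385,1],
  [0,0,0,0,0,0.0385,1],
  [0,0,0,0,0,0.0385,1],
  [0,0,0,0,0,0.0385,1],
  [0,0,0,0,0,0.0385,1],
  [0,0,0,0,0,0.0385,1],
  [0,0,0,0,0,0.0385,1],
  [0,0,0,0,0,0.0385,1],
  [0,0,0,0,0,0.0385,1],
])

```text
time_s: 3.98
ee_pos: [0.5053, -0.1938, 0.2876]
ee_rot: [[0.752, 0.66, -0.0], [0.66, -0.752, 0.001], [0.0, -0.001, -1.0]]
force: [-0.1, -0.1, 0.0]
gripper_width: 0.0919
```

Call:
carry_out([
  [0,0,0,0,0,0.0385,1],
  [0,0,0,0,0,0.0385,1],
  [0,0,0,0,0,0.0385,1],
  [0,0,0,0,0,0.0385,1],
  [0,0,0,0,0,0.0385,1],
  [0,0,0,0,0,0.0385,1],
  [0,0,0,0,0,0,1],
])

```text
time_s: 4.57
ee_pos: [0.5054, -0.1939, 0.2876]
ee_rot: [[1.0, -0.003, -0.0], [-0.003, -1.0, 0.0], [-0.0, -0.0, -1.0]]
force: [-0.9, -0.3, 0.3]
gripper_width: 0.0919
```

```bash
cat >> h.py <<'E'
PC=np.array([.570,.138]);YAW=np.radians(2.3)
def pick(x,y,deg,back=0,hg=8,ph=45,z=.027):
    a=np.array([np.cos(np.radians(deg)),np.sin(np.radians(deg)),0]);s,c=np.sin(np.radians(ph)),np.cos(np.radians(ph))
    d=-s*a-c*np.array([0,0,1]);ty=np.cross([0,0,1],a)   # tool y ~ -Y
    G=np.array([x,y,z])+hg*.001*a
    return T(G+(.011-back)*d,np.c_[np.cross(ty,d),ty,d])
def place(i,j,up=0,hg=8,ph=45,PC=None,back=0):
    PC=globals()['PC'] if PC is None else PC
    f=np.array([np.cos(YAW),np.sin(YAW),0]);l=np.array([-f[1],f[0],0]);s,c=np.sin(np.radians(ph)),np.cos(np.radians(ph))
    d=c*f-s*np.array([0,0,1]);ty=l
    G=np.r_[PC,0.06+.04+hg*.001+up]+.05*i*f+.05*j*l
    return T(G+(.011-back)*d,np.c_[np.cross(ty,d),ty,d])
E
python3 - <<'E'
from h import *
js();plan(pick(.45,-.13,170.5,.13));plan(pick(.45,-.13,170.5),M0=pick(.45,-.13,170.5,.13))
E
```

```text
q [-0.59   0.034  1.603  0.     1.505  0.983] p [ 0.5054 -0.1939  0.2876] F [-0.9 -0.3  0.3] w 0.0919 t 4.5667
n 7 [-0.1179, -0.0412, 0.0679, -0.0029, 0.0356, 0.007]
n 4 [-0.0, 0.0, 0.13, 0.0, -0.0, 0.0]
```

Call:
carry_out([
  [-0.118,-0.041,0.068,-0.003,0.0356,0.007,1],
  [-0.118,-0.041,0.068,-0.003,0.0356,0.007,1],
  [-0.118,-0.041,0.068,-0.003,0.0356,0.007,1],
  [-0.118,-0.041,0.068,-0.003,0.0356,0.007,1],
  [-0.118,-0.041,0.068,-0.003,0.0356,0.007,1],
  [-0.118,-0.041,0.068,-0.003,0.0356,0.007,1],
  [-0.118,-0.041,0.068,-0.003,0.0356,0.007,1],
  [0,0,0,0,0,0,1],
  [0,0,0,0,0,0,1],
])

```text
time_s: 5.32
ee_pos: [0.3854, -0.1372, 0.1357]
ee_rot: [[0.782, -0.133, 0.609], [-0.106, -0.991, -0.08], [0.614, -0.002, -0.789]]
force: [-0.4, 0.2, -0.0]
gripper_width: 0.0918
```

```bash
python3 - <<'E'
from h import *
js();M=pick(.45,-.13,170.5,.13);print(M,now());plan(M);c=snap('wrist','w1.png');d=snap('side','d1.png')
cv2.imwrite('pics/m1.png',np.hstack([cv2.resize(cv2.imread('pics/'+x),(400,300),interpolation=cv2.INTER_AREA) for x in('w1.png','d1.png')]))
E
```

```text
q [-1.087 -0.944  2.696  0.614  1.058  0.4  ] p [ 0.3854 -0.1372  0.1357] F [-0.4  0.2 -0. ] w 0.0918 t 5.3167
[[ 0.69740924 -0.16504761  0.69740924  0.35911802]
 [-0.11670628 -0.9862856  -0.11670628 -0.11479157]
 [ 0.70710678  0.         -0.70710678  0.11114571]
 [ 0.          0.          0.          1.        ]] [[ 0.78219352 -0.13276783  0.6087249   0.38544982]
 [-0.10607429 -0.99114496 -0.07987441 -0.13718419]
 [ 0.61393937 -0.00209282 -0.78935041  0.13566788]
 [ 0.          0.          0.          1.        ]]
n 2 [-0.0764, -0.0369, 0.0005, -0.0037, 0.0198, 0.0037]
```

```bash
python3 - <<'E'
from h import *
a=dict(hg=18,ph=32)
plan(pick(.45,-.13,170.5,.1,**a));plan(pick(.45,-.13,170.5,**a),M0=pick(.45,-.13,170.5,.1,**a))
E
```

```text
n 1 [-0.0868, -0.0651, 0.0986, -0.0072, -0.0323, 0.0085]
n 3 [-0.0, 0.0, 0.1333, 0.0, -0.0, -0.0]
```

View pics/m1.png

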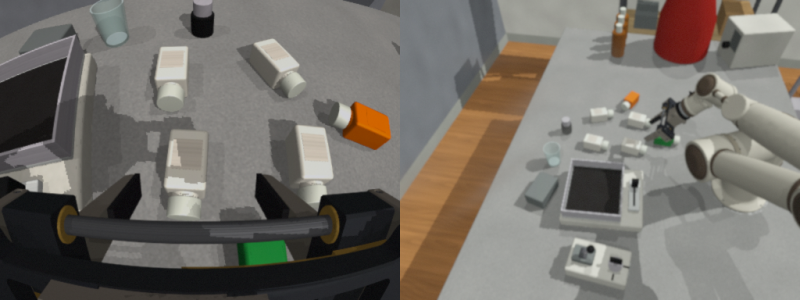

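Call:
carry_out([
  [-0.043,-0.032,0.049,-0.0036,-0.016,0.004,1],
  [-0.043,-0.032,0.049,-0.0036,-0.016,0.004,1],
  [0,0,0,0,0,0,1],
  [0,0,0,0,0,0,1],
])

```text
time_s: 5.75
ee_pos: [0.3854, -0.1177, 0.1024]
ee_rot: [[0.837, -0.16, 0.524], [-0.136, -0.987, -0.084], [0.53, -0.001, -0.848]]
force: [0.3, -0.0, 0.9]
gripper_width: 0.0921
```

```bash
python3 - <<'E'
from h import *
a=dict(hg=18,ph=32)
js();plan(pick(.45,-.13,170.5,.1,**a));plan(pick(.45,-.13,170.5,0,**a))
E
```

```text
q [-0.918 -0.792  2.665  0.484  0.902  0.58 ] p [ 0.3854 -0.1177  0.1024] F [ 0.3 -0.   0.9] w 0.0921 t 5.75
n 1 [0.0024, 0.0058, 0.0009, -0.0012, -0.0002, 0.0012]
n 3 [0.0007, 0.0023, 0.1336, -0.0004, -0.0001, 0.0004]
```

Call:
carry_out([
  [0.001,0.002,0.134,0,0,0,1],
  [0.001,0.002,0.134,0,0,0,1],
  [0,0.002,0.133,0,0,0,1],
  [0,0,0,0,0,0,1],
  [0,0,0,0,0,0,-1],
  [0,0,0,0,0,0,-1],
  [0,0,0,0,0,0,-1],
  [0,0,0,0,0,0,-1],
  [0,0,0,0,0,0,-1],
  [0,0,0,0,0,0,-1],
], grip_force=30)

```text
time_s: 6.58
ee_pos: [0.4281, -0.1286, 0.0438]
ee_rot: [[0.831, -0.163, 0.533], [-0.137, -0.987, -0.087], [0.54, -0.001, -0.842]]
force: [0.2, -0.6, -0.1]
gripper_width: 0.0542
```

Call:
carry_out([
  [0,0,0,0,0,0,1],
  [0,0,0,0,0,0,1],
  [0,0,0,0,0,0,1],
  [0,0,0,0,0,0,1],
])

```text
time_s: 6.92
ee_pos: [0.4275, -0.1276, 0.042]
ee_rot: [[0.832, -0.162, 0.53], [-0.139, -0.987, -0.084], [0.537, -0.003, -0.844]]
force: [0.1, 0.4, -0.1]
gripper_width: 0.0785
```

```bash
python3 - <<'E'
from h import *
a=dict(hg=18,ph=32)
js();plan(pick(.45,-.13,170.5,0,**a));c=snap('wrist','w2.png')
E
```

```text
q [-0.812 -0.342  2.569  0.674  0.551  0.405] p [ 0.4275 -0.1276  0.042 ] F [ 0.1  0.4 -0.1] w 0.0785 t 6.9167
n 1 [-0.0171, -0.0051, 0.1046, -0.0014, -0.0026, 0.0002]
```

View pics/w2.png

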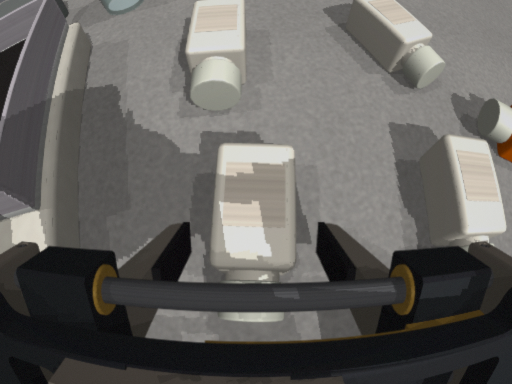

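The jaws straddle b1 (body at (255,205), aligned), but the tool stopped 26 mm short. Descending the rest and closing.

Call:
carry_out([
  [-0.006,-0.002,0.035,0,0,0,1],
  [-0.006,-0.002,0.035,0,0,0,1],
  [-0.005,-0.001,0.035,0,0,0,1],
  [0,0,0,0,0,0,1],
  [0,0,0,0,0,0,1],
])

```text
time_s: 7.38
ee_pos: [0.4378, -0.1276, 0.0171]
ee_rot: [[0.833, -0.162, 0.529], [-0.139, -0.987, -0.083], [0.536, -0.005, -0.844]]
force: [0.2, -0.4, 0.3]
gripper_width: 0.0919
```

```bash
python3 - <<'E'
from h import *
js();plan(pick(.45,-.13,170.5,0,hg=18,ph=32))
E
```

```text
q [-0.784 -0.204  2.538  0.792  0.458  0.291] p [ 0.4378 -0.1276  0.0171] F [ 0.2 -0.4  0.3] w 0.0919 t 7.3833
n 1 [0.0023, 0.0014, -0.0013, -0.0017, -0.0021, 0.0]
```

Call:
carry_out([
  [0,0,0,0,0,0,-1],
  [0,0,0,0,0,0,-1],
  [0,0,0,0,0,0,-1],
  [0,0,0,0,0,0,-1],
  [0,0,0,0,0,0,-1],
  [0,0,0,0,0,0,-1],
  [0,0,0,0,0,0,-1],
  [0,0,0,0,0,0,-1],
], grip_force=35)

```text
time_s: 8.05
ee_pos: [0.4382, -0.1283, 0.0178]
ee_rot: [[0.832, -0.162, 0.53], [-0.138, -0.987, -0.085], [0.537, -0.003, -0.844]]
force: [-2.2, 0.1, 3.4]
gripper_width: 0.0502
```

Call:
carry_out([
  [0.032,0,-0.05,0,0,0,-1],
  [0.064,0,-0.1,0,0,0,-1],
  [0.064,0,-0.1,0,0,0,-1],
  [0.064,0,-0.1,0,0,0,-1],
  [0.064,0,-0.1,0,0,0,-1],
  [0.064,0,-0.1,0,0,0,-1],
  [0.064,0,-0.1,0,0,0,-1],
  [0,0,0,0,0,0,-1],
])

```text
time_s: 8.72
ee_pos: [0.4408, -0.1309, 0.2178]
ee_rot: [[0.828, -0.163, 0.537], [-0.135, -0.987, -0.091], [0.545, 0.003, -0.838]]
force: [0.3, -1.4, 0.4]
gripper_width: 0.0503
```

```bash
python3 - <<'E'
from h import *
js()
# vertical tool then yaw, at waypoint
W=T([.47,-.03,.28],np.c_[[1,0,0],[0,-1,0],[0,0,-1]])
plan(W)
W2=T([.45,.13,.28],np.c_[[-1,0,0],[0,1,0],[0,0,-1]])
plan(place(1,-1,.06,hg=18,ph=32),M0=W2)
print(place(1,-1,.06,hg=18,ph=32))
E
```

```text
q [-0.785 -0.683  2.387  0.388  0.987  0.807] p [ 0.4408 -0.1309  0.2178] F [ 0.3 -1.4  0.4] w 0.0503 t 8.7167
n 5 [0.032, -0.0818, -0.0429, 0.0032, -0.0366, -0.0101]
n 9 [-0.0537, -0.0193, 0.0814, -0.0007, -0.0358, -0.0013]
[[-0.52949236 -0.04013179  0.8473649   0.63128732]
 [-0.02126661  0.9991944   0.03403369  0.09042124]
 [-0.8480481   0.         -0.52991926  0.17217089]
 [ 0.          0.          0.          1.        ]]
```

Call:
carry_out([
  [0.032,-0.082,-0.043,0.003,-0.0366,-0.01,-1],
  [0.032,-0.082,-0.043,0.003,-0.0366,-0.01,-1],
  [0.032,-0.082,-0.043,0.003,-0.0366,-0.01,-1],
  [0.032,-0.082,-0.043,0.003,-0.0366,-0.01,-1],
  [0.032,-0.082,-0.043,0.003,-0.0366,-0.01,-1],
  [0,-0.15,0,0,0,-0.0385,-1],
  [0,0,0,0,0,-0.0385,-1],
  [0,0,0,0,0,-0.0385,-1],
  [0,0,0,0,0,-0.0385,-1],
  [0,0,0,0,0,-0.0385,-1],
])

```text
time_s: 9.55
ee_pos: [0.4678, 0.01, 0.2716]
ee_rot: [[0.819, 0.573, -0.012], [0.573, -0.819, 0.006], [-0.006, -0.012, -1.0]]
force: [0.4, -1.1, -2.0]
gripper_width: 0.0499
```

Call:
carry_out([
  [0,0,0,0,0,-0.0385,-1],
  [0,0,0,0,0,-0.0385,-1],
  [0,0,0,0,0,-0.0385,-1],
  [0,0,0,0,0,-0.0385,-1],
  [0,0,0,0,0,-0.0385,-1],
  [0,0,0,0,0,-0.0385,-1],
  [0,0,0,0,0,-0.0385,-1],
  [0,0,0,0,0,-0.0385,-1],
  [0,0,0,0,0,-0.0385,-1],
  [0,0,0,0,0,-0.0385,-1],
])

```text
time_s: 10.38
ee_pos: [0.4677, 0.0096, 0.2717]
ee_rot: [[-0.246, 0.969, -0.011], [0.969, 0.246, 0.006], [0.009, -0.01, -1.0]]
force: [-0.7, 0.2, -1.1]
gripper_width: 0.0499
```

Call:
carry_out([
  [0,0,0,0,0,-0.0385,-1],
  [0,0,0,0,0,-0.0385,-1],
  [0,0,0,0,0,-0.0385,-1],
  [0,0,0,0,0,-0.0385,-1],
  [0,0,0,0,0,-0.0385,-1],
  [0,0,0,0,0,-0.0385,-1],
  [0,0,0,0,0,-0.0385,-1],
  [0,0,0,0,0,-0.0385,-1],
  [0,0,0,0,0,-0.0385,-1],
  [0,0,0,0,0,-0.0385,-1],
])

```text
time_s: 11.22
ee_pos: [0.4677, 0.0096, 0.2717]
ee_rot: [[-0.994, 0.113, -0.012], [0.113, 0.994, 0.006], [0.012, 0.005, -1.0]]
force: [0.1, 0.5, -1.7]
gripper_width: 0.0499
```

```bash
python3 - <<'E'
from h import *
js();plan(place(1,-1,.07,hg=18,ph=32));print(now())
E
```

```text
q [-0.241 -0.148  1.808  0.003  1.494 -1.699] p [0.4677 0.0096 0.2717] F [ 0.1  0.5 -1.7] w 0.0499 t 11.2167
n 9 [-0.049, 0.038, 0.07, -0.0026, -0.0361, -0.005]
[[-0.99357621  0.11257648 -0.01152648  0.4676875 ]
 [ 0.11250981  0.99363077  0.00627947  0.00958795]
 [ 0.01215999  0.00494229 -0.99991385  0.2717336 ]
 [ 0.          0.          0.          1.        ]]
```

Call:
carry_out([
  [-0.049,0.038,0.07,-0.0026,-0.0361,-0.005,-1],
  [-0.049,0.038,0.07,-0.0026,-0.0361,-0.005,-1],
  [-0.049,0.038,0.07,-0.0026,-0.0361,-0.005,-1],
  [-0.049,0.038,0.07,-0.0026,-0.0361,-0.005,-1],
  [-0.049,0.038,0.07,-0.0026,-0.0361,-0.005,-1],
  [-0.049,0.038,0.07,-0.0026,-0.0361,-0.005,-1],
  [-0.049,0.038,0.07,-0.0026,-0.0361,-0.005,-1],
  [-0.049,0.038,0.07,-0.0026,-0.0361,-0.005,-1],
  [-0.049,0.038,0.07,-0.0026,-0.0361,-0.005,-1],
  [0,0,0,0,0,0,-1],
])

```text
time_s: 12.05
ee_pos: [0.6079, 0.0868, 0.1835]
ee_rot: [[-0.636, -0.043, 0.771], [-0.004, 0.999, 0.052], [-0.772, 0.03, -0.635]]
force: [-0.2, -0.2, -1.8]
gripper_width: 0.0499
```

```bash
python3 - <<'E'
from h import *
js();plan(place(1,-1,.07,hg=18,ph=32));plan(place(1,-1,.0,hg=18,ph=32))
snap('side','d2.png');snap('wrist','w3.png');snap('scene','s2.png')
i=[cv2.imread('pics/'+x) for x in('s2.png','d2.png','w3.png')]
cv2.imwrite('pics/m2.png',np.hstack([cv2.resize(i[0][110:230,200:400],None,fx=2.5,fy=2.5),cv2.resize(i[1][150:350,180:330],(225,300)),np.zeros((300,10,3),np.uint8)]))
E
```

```text
q [-0.138 -0.205  2.281  0.692  0.25  -2.34 ] p [0.6079 0.0868 0.1835] F [-0.2 -0.2 -1.8] w 0.0499 t 12.05
n 2 [-0.0264, 0.0053, 0.039, 0.0032, -0.0207, -0.0036]
n 2 [0.0846, 0.0021, 0.1244, 0.0032, -0.0207, -0.0036]
```

View pics/m2.png

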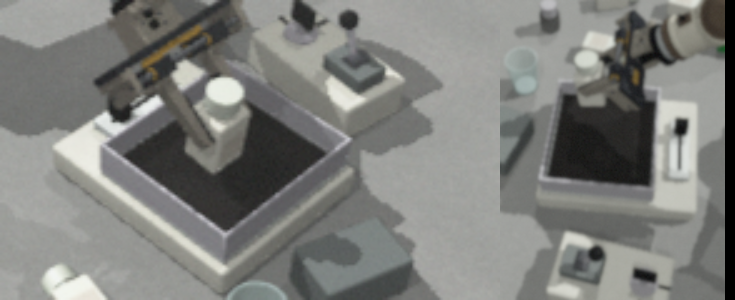

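The side view (d2) shows b1 nearly upright over the platform, but this placing pose puts the wrist at its q5 limit. With a near-vertical grasp, the half turn can be made by joint 4 (q4 from 0 to pi), which keeps q5 off its limit. I'll lay b1 back down and regrasp it that way.

```bash
python3 - <<'E'
from h import *
W2=T([.4677,.0096,.2717],np.c_[[-.9936,.1125,0],[.1125,.9936,0],[0,0,-1]])
plan(W2)
V=T([.4677,-.03,.2717],Ro.from_euler('z',-9.5,degrees=True).as_matrix()@np.c_[[1,0,0],[0,-1,0],[0,0,-1]])
a=dict(hg=18,ph=32)
P=pick(.45,-.13,170.5,0,z=.15,**a);plan(P,M0=V)
E
```

```text
n 8 [0.0423, -0.0384, -0.0737, 0.0037, 0.0351, 0.0053]
n 5 [-0.0339, 0.0812, 0.1011, 0.0, 0.0356, 0.0]
```

Call:
carry_out([
  [0.0423,-0.038,-0.074,0.0037,0.035,0.005,-1],
  [0.0423,-0.038,-0.074,0.0037,0.035,0.005,-1],
  [0.0423,-0.038,-0.074,0.0037,0.035,0.005,-1],
  [0.0423,-0.038,-0.074,0.0037,0.035,0.005,-1],
  [0.0423,-0.038,-0.074,0.0037,0.035,0.005,-1],
  [0.0423,-0.038,-0.074,0.0037,0.035,0.005,-1],
  [0.0423,-0.038,-0.074,0.0037,0.035,0.005,-1],
  [0.0423,-0.038,-0.074,0.0037,0.035,0.005,-1],
  [0,0,0,0,0,0,-1],
  [0,0,0,0,0,0.039,-1],
])

```text
time_s: 13.03
ee_pos: [0.4765, 0.0143, 0.2664]
ee_rot: [[-0.975, 0.214, 0.06], [0.214, 0.977, 0.002], [-0.058, 0.015, -0.998]]
force: [-0.1, 1.3, -2.1]
gripper_width: 0.0501
```

Call:
carry_out([
  [0,0,0,0,0,0.039,-1],
  [0,0,0,0,0,0.039,-1],
  [0,0,0,0,0,0.039,-1],
  [0,0,0,0,0,0.039,-1],
  [0,0,0,0,0,0.039,-1],
  [0,0,0,0,0,0.039,-1],
  [0,0,0,0,0,0.039,-1],
  [0,0,0,0,0,0.039,-1],
  [0,0,0,0,0,0.039,-1],
  [0,0,0,0,0,0.039,-1],
])

```text
time_s: 13.87
ee_pos: [0.4747, 0.0153, 0.2643]
ee_rot: [[-0.125, 0.991, 0.057], [0.992, 0.125, 0.003], [-0.004, 0.057, -0.998]]
force: [0.6, 0.0, -1.3]
gripper_width: 0.0498
```

Call:
carry_out([
  [0,0,0,0,0,0.039,-1],
  [0,0,0,0,0,0.039,-1],
  [0,0,0,0,0,0.039,-1],
  [0,0,0,0,0,0.039,-1],
  [0,0,0,0,0,0.039,-1],
  [0,0,0,0,0,0.039,-1],
  [0,0,0,0,0,0.039,-1],
  [0,0,0,0,0,0.039,-1],
  [0,0,0,0,0,0.039,-1],
  [0,0,0,0,0,0.039,-1],
])

```text
time_s: 14.7
ee_pos: [0.4747, 0.0153, 0.2643]
ee_rot: [[0.89, 0.453, 0.057], [0.454, -0.891, 0.003], [0.052, 0.023, -0.998]]
force: [0.1, -0.6, -1.5]
gripper_width: 0.0498
```

Call:
carry_out([
  [0,0,0,0,0,0.039,-1],
  [0,0,0,0,0,0.039,-1],
  [0,0,0,0,0,0.039,-1],
  [0,0,0,0,0,0.039,-1],
  [0,0,0,0,0,0.039,-1],
  [0,0,0,0,0,0,-1],
])

```text
time_s: 15.2
ee_pos: [0.4746, 0.0154, 0.2644]
ee_rot: [[0.989, -0.138, 0.057], [-0.138, -0.99, 0.003], [0.056, -0.011, -0.998]]
force: [0.4, 0.1, -1.2]
gripper_width: 0.0501
```

```bash
python3 - <<'E'
from h import *
js()
a=dict(hg=18,ph=32)
plan(pick(.46,-.13,170.5,0,z=.12,**a));P=pick(.46,-.13,170.5,0,z=.12,**a);Q=pick(.46,-.13,170.5,0,z=.029,**a);plan(Q,M0=P)
E
```

```text
q [-0.234 -0.184  1.855  0.016  1.417  1.473] p [0.4746 0.0154 0.2644] F [ 0.4  0.1 -1.2] w 0.0501 t 15.2
n 6 [-0.0303, 0.0976, 0.0985, -0.001, 0.0267, 0.0012]
n 3 [-0.0643, 0.0, 0.1029, 0.0, -0.0, -0.0]
```

Call:
carry_out([
  [-0.03,0.098,0.0985,-0.001,0.0267,0.0012,-1],
  [-0.03,0.098,0.0985,-0.001,0.0267,0.0012,-1],
  [-0.03,0.098,0.0985,-0.001,0.0267,0.0012,-1],
  [-0.03,0.098,0.0985,-0.001,0.0267,0.0012,-1],
  [-0.03,0.098,0.0985,-0.001,0.0267,0.0012,-1],
  [-0.03,0.098,0.0985,-0.001,0.0267,0.0012,-1],
  [0,0,0,0,0,0,-1],
  [-0.032,0,0.051,0,0,0,-1],
  [-0.032,0,0.051,0,0,0,-1],
  [0,0,0,0,0,0,-1],
])

```text
time_s: 16.03
ee_pos: [0.4472, -0.1205, 0.0839]
ee_rot: [[0.85, -0.154, 0.504], [-0.135, -0.988, -0.074], [0.51, -0.005, -0.86]]
force: [-0.7, 0.9, -2.1]
gripper_width: 0.0498
```

```bash
python3 - <<'E'
from h import *
js();plan(pick(.46,-.13,170.5,0,hg=18,ph=32),5)
E
```

```text
q [-0.729 -0.386  2.481  0.486  0.645  0.666] p [ 0.4472 -0.1205  0.0839] F [-0.7  0.9 -2.1] w 0.0498 t 16.0333
n 5 [-0.0261, 0.006, 0.0461, -0.0006, 0.0015, 0.0004]
```

Call:
carry_out([
  [-0.026,0.006,0.046,-0.0006,0.0015,0.0004,-1],
  [-0.026,0.006,0.046,-0.0006,0.0015,0.0004,-1],
  [-0.026,0.006,0.046,-0.0006,0.0015,0.0004,-1],
  [-0.026,0.006,0.046,-0.0006,0.0015,0.0004,-1],
  [-0.026,0.006,0.046,-0.0006,0.0015,0.0004,-1],
  [0,0,0,0,0,0,-1],
  [0,0,0,0,0,0,-1],
])

```text
time_s: 16.62
ee_pos: [0.4502, -0.1289, 0.0208]
ee_rot: [[0.835, -0.164, 0.526], [-0.139, -0.986, -0.088], [0.533, 0.0, -0.846]]
force: [-0.1, 0.1, -1.1]
gripper_width: 0.0499
```

```bash
python3 - <<'E'
from h import *
js();plan(pick(.46,-.13,170.5,0,hg=18,ph=32),5)
E
```

```text
q [-0.749 -0.173  2.502  0.761  0.441  0.349] p [ 0.4502 -0.1289  0.0208] F [-0.1  0.1 -1.1] w 0.0499 t 16.6167
n 5 [-0.0029, -0.0005, 0.0011, -0.0, -0.0002, 0.0001]
```

Call:
carry_out([
  [-0.006,0,0.01,0,0,0,-1],
  [0,0,0,0,0,0,-1],
  [0,0,0,0,0,0,1],
  [0,0,0,0,0,0,1],
  [0,0,0,0,0,0,1],
  [0,0,0,0,0,0,1],
  [0,0,-0.05,0,0,0,1],
  [0,0,-0.1,0,0,0,1],
  [0,0,-0.1,0,0,0,1],
  [0,0,0,0,0,0,1],
])

```text
time_s: 17.45
ee_pos: [0.4189, -0.1267, 0.0765]
ee_rot: [[0.829, -0.166, 0.534], [-0.135, -0.986, -0.098], [0.543, 0.009, -0.84]]
force: [0.4, -1.3, 0.5]
gripper_width: 0.0918
```

```bash
python3 - <<'E'
from h import *
js();a=dict(hg=26,ph=15)
plan(pick(.462,-.131,170.5,.06,**a));plan(pick(.462,-.131,170.5,0,**a),5,M0=pick(.462,-.131,170.5,.06,**a))
E
```

```text
q [-0.827 -0.516  2.592  0.557  0.667  0.535] p [ 0.4189 -0.1267  0.0765] F [ 0.4 -1.3  0.5] w 0.0918 t 17.45
n 3 [0.0041, -0.0039, 0.0054, 0.0009, -0.0331, 0.0003]
n 5 [-0.0, 0.0, 0.048, 0.0, -0.0, 0.0]
```

Call:
carry_out([
  [0.004,-0.004,0.005,0.001,-0.033,0,1],
  [0.004,-0.004,0.005,0.001,-0.033,0,1],
  [0.004,-0.004,0.005,0.001,-0.033,0,1],
  [0,0,0,0,0,0,1],
  [0,0,0.048,0,0,0,1],
  [0,0,0.048,0,0,0,1],
  [0,0,0.048,0,0,0,1],
  [0,0,0.048,0,0,0,1],
  [0,0,0.048,0,0,0,1],
  [0,0,0,0,0,0,1],
])

```text
time_s: 18.28
ee_pos: [0.4372, -0.1235, 0.0102]
ee_rot: [[0.955, -0.161, 0.25], [-0.158, -0.987, -0.031], [0.252, -0.01, -0.968]]
force: [-3.5, 3.7, 9.8]
gripper_width: 0.0918
```

```bash
python3 - <<'E'
from h import *
js();a=dict(hg=26,ph=15)
plan(pick(.462,-.131,170.5,0,**a))
E
```

```text
q [-0.631 -0.029  2.295  0.2    0.661  0.958] p [ 0.4372 -0.1235  0.0102] F [-3.5  3.7  9.8] w 0.0918 t 18.2833
n 1 [0.0161, 0.013, -0.0214, -0.0032, 0.0024, 0.0004]
```

Call:
carry_out([
  [0.016,0.013,-0.021,-0.003,0.0024,0,1],
  [0,0,0,0,0,0,1],
  [0,0,0,0,0,0,-1],
  [0,0,0,0,0,0,-1],
  [0,0,0,0,0,0,-1],
  [0,0,0,0,0,0,-1],
  [0,0,0,0,0,0,-1],
  [0,0,0,0,0,0,-1],
  [0,0,0,0,0,0,-1],
  [0,0,0,0,0,0,-1],
])

```text
time_s: 19.12
ee_pos: [0.4386, -0.1271, 0.0161]
ee_rot: [[0.953, -0.164, 0.253], [-0.159, -0.986, -0.042], [0.257, 0.0, -0.966]]
force: [-0.3, -0.3, -1.1]
gripper_width: 0.05
```

```bash
python3 - <<'E'
from h import *
js();c=snap('wrist','w4.png');print(now()[:3,:3])
E
```

```text
q [-0.631 -0.042  2.294  0.187  0.665  0.97 ] p [ 0.4386 -0.1271  0.0161] F [-0.3 -0.3 -1.1] w 0.05 t 19.1167
[[ 9.53351665e-01 -1.64213348e-01  2.53287541e-01]
 [-1.58617105e-01 -9.86424785e-01 -4.25059824e-02]
 [ 2.56829157e-01  3.47412760e-04 -9.66456757e-01]]
```

View pics/w4.png

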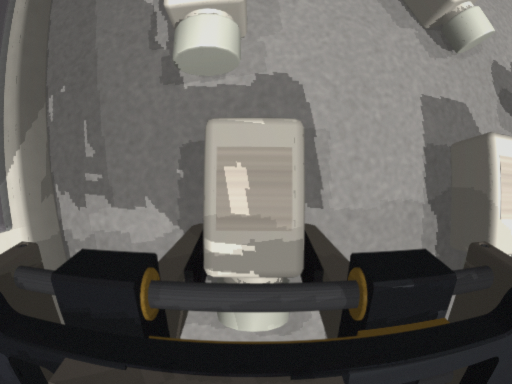

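```bash
cat > kin.py <<'E'
from h import *
from scipy.optimize import least_squares
D=[([1.0899,.15898,1.59811,0,1.38622,-.21012],[.15357,.55353,.22172]),
([-.598,.053,1.617,-.002,1.473,-2.166],[.5066,-.2008,.2703]),
([-.59,.034,1.603,0,1.505,.983],[.5054,-.1939,.2876]),
([-1.087,-.944,2.696,.614,1.058,.4],[.38545,-.1372,.1357]),
([-.918,-.792,2.665,.484,.902,.58],[.3854,-.1177,.1024]),
([-.812,-.342,2.569,.674,.551,.405],[.4275,-.1276,.042]),
([-.784,-.204,2.538,.792,.458,.291],[.4378,-.1276,.0171]),
([-.785,-.683,2.387,.388,.987,.807],[.4408,-.1309,.2178]),
([-.241,-.148,1.808,.003,1.494,-1.699],[.4677,.0096,.2717]),
([-.138,-.205,2.281,.692,.25,-2.34],[.6079,.0868,.1835]),
([-.729,-.386,2.481,.486,.645,.666],[.4472,-.1205,.0839]),
([-.631,-.042,2.294,.187,.665,.97],[.4386,-.1271,.0161])]
Rz=lambda a:Ro.from_euler('z',a).as_matrix()
Ry=lambda a:Ro.from_euler('y',a).as_matrix()
def fk(q,p):
    r0,oy,h,a,c,b,L,k=p
    A=Rz(q[0]);P=A@[r0,oy,h];A=A@Ry(q[1]);P=P+A@[0,0,a];A=A@Ry(q[2]);P=P+A@[c,0,b];A=A@Rz(q[3])@Ry(q[4]);P=P+A@[k,0,L];A=A@Rz(q[5]+np.pi/2)
    return P,A
try: PR=np.load('pr.npy')
except Exception:
    r=least_squares(lambda p:np.ravel([fk(q,p)[0]-x for q,x in D]),[0,.12,.3,.35,0,.35,.2,0]);PR=r.x
    print(np.round(PR,4),np.abs(r.fun).max());np.save('pr.npy',PR)
def ik(M,q0):
    lo=np.array([-2.91,-.94,.18,-1.29,.17,-3]);hi=np.array([2.91,2.29,2.7,4.43,2.64,3])
    def f(q):
        P,A=fk(q,PR);return np.r_[(P-M[:3,3])*5,Ro.from_matrix(A.T@M[:3,:3]).as_rotvec()]
    r=least_squares(f,np.clip(q0,lo+.01,hi-.01),bounds=(lo+.01,hi-.01));return r.x,np.abs(r.fun).max()
def rows(path):
    "joint waypoints -> one row each"
    M=now()
    for q in path:
        N=T(*fk(q,PR));S=np.linalg.inv(M)@N;M=N
        w=Ro.from_matrix(S[:3,:3]).as_rotvec();print(np.round(np.r_[S[:3,3]/.25,w/np.pi],3).tolist(), '' if np.linalg.norm(w)<.124 and np.linalg.norm(S[:3,3])<.0415 else 'BIG')
def seg(qa,qb):
    n=1
    while True:
        w=[T(*fk(qa+(qb-qa)*i/n,PR)) for i in range(n+1)]
        s=[np.linalg.inv(u)@v for u,v in zip(w,w[1:])]
        if all(np.linalg.norm(x[:3,3])<.038 and Ro.from_matrix(x[:3,:3]).magnitude()<.118 for x in s): return [qa+(qb-qa)*i/n for i in range(1,n+1)]
        n+=1
E
python3 - <<'E'
from kin import *
s=arm.sense();q=s['joint_positions'];print(fk(q,PR)[0]-s['ee_pos'],np.abs(fk(q,PR)[1]-s['ee_rot']).max())
for i in(1,-1):
  for j in(-1,1):
    for up in(.05,0):
      for g in ([0,-.1,2.3,3.1,.5,1.6],[0,-.1,2.3,2.6,.5,1.2]):
        x,e=ik(place(i,j,up,hg=26,ph=15),np.array(g));print(i,j,up,np.round(x,3),round(e,4))
E
```

```text
[-2.000e-04  1.199e-01  2.979e-01  3.860e-01  4.770e-02  5.191e-01
  3.143e-01 -2.000e-04] 0.00032659018930625283
[ 1.16897184e-04 -6.19624767e-05  6.09634725e-05] 7.494005416219807e-16
1 -1 0.05 [-0.129  0.052  2.393  2.862  0.628  1.755] 0.0
1 -1 0.05 [-0.129  0.052  2.393  2.862  0.628  1.755] 0.0
1 -1 0 [-0.129  0.232  2.366  2.908  0.775  1.695] 0.0
1 -1 0 [-0.129  0.232  2.366  2.908  0.775  1.695] 0.0
1 1 0.05 [0.172 0.131 2.304 3.364 0.613 1.422] 0.0
1 1 0.05 [0.172 0.131 2.304 3.364 0.613 1.422] 0.0
1 1 0 [0.172 0.293 2.28  3.33  0.746 1.466] 0.0
1 1 0 [0.172 0.293 2.28  3.33  0.746 1.466] 0.0
-1 -1 0.05 [-0.207 -0.282  2.679  2.71   0.601  1.869] 0.0
-1 -1 0.05 [-0.207 -0.282  2.679  2.71   0.601  1.869] 0.0
-1 -1 0 [-0.207  0.011  2.635  2.816  0.832  1.729] 0.0
-1 -1 0 [-0.207  0.011  2.635  2.816  0.832  1.729] 0.0
-1 1 0.05 [ 0.223 -0.105  2.544  3.447  0.625  1.368] 0.0
-1 1 0.05 [ 0.223 -0.105  2.544  3.447  0.625  1.368] 0.0
-1 1 0 [0.223 0.122 2.51  3.387 0.81  1.448] 0.0
-1 1 0 [0.223 0.122 2.51  3.387 0.81  1.448] 0.0
```

```bash
cat >> kin.py <<'E'
GP=dict(hg=26,ph=15)
# bottle in tool frame from nominal pick
_P=pick(0,0,180,0,**GP); _B=T([.04,0,.027],np.c_[[0,0,1],[0,1,0],[-1,0,0]])
BT=np.linalg.inv(_P)@_B
def lowest(q,held=True):
    M=T(*fk(q,PR));c=[M@[x,y,-.08,1] for x in(-.0375,.0375) for y in(-.095,.095)]+[M@[0,0,-.314,1]-np.array([0,0,.06,0])]
    if held: c+=[M@BT@[x,y,z,1] for x in(-.025,.025) for y in(-.025,.025) for z in(0,.11)]
    c=np.array(c);k=c[:,2].argmin();return np.round(c[k,:3],3)
def go(*qs,held=True):
    q=arm.sense()['joint_positions'];path=[]
    for x in qs: path+=seg(q,x);q=x
    L=np.array([lowest(x,held) for x in path]);print('n',len(path),'low',L[L[:,2].argmin()],'maxdq',np.abs(np.diff([arm.sense()['joint_positions']]+path,axis=0)).max(0).round(3));rows(path)
E
python3 - <<'E'
from kin import *
q0=arm.sense()['joint_positions'];M=now();M[2,3]+=.24;qa,e=ik(M,q0);print(e,qa)
qb,e2=ik(place(1,-1,.1,**GP),np.array([-.13,0,2.4,2.86,.6,1.75]))
qc,e3=ik(place(1,-1,.05,**GP),qb)
print(e2,qb)
mid=(qa+qb)/2;mid[4]=1.0
go(qa,mid,qb,qc)
E
```

```text
2.3592239273284576e-15 [-0.63093352 -0.416963    2.07177251  0.12134794  1.25572114  1.08053402]
1.0144662887512368e-13 [-0.12860157 -0.11309524  2.40023926  2.78087859  0.47757524  1.84999205]
n 38 low [ 0.397 -0.148  0.034] maxdq [0.018 0.083 0.032 0.095 0.084 0.047]
[0.068, 0.01, -0.114, 0.002, 0.001, -0.0] 
[0.058, 0.007, -0.122, 0.001, 0.001, -0.0] 
[0.048, 0.003, -0.128, 0.0, 0.0, -0.0] 
[0.037, -0.001, -0.134, -0.0, -0.0, -0.0] 
[0.025, -0.004, -0.139, -0.001, -0.0, 0.0] 
[0.014, -0.008, -0.143, -0.001, -0.001, 0.0] 
[0.001, -0.012, -0.146, -0.001, -0.001, 0.001] 
[0.047, -0.13, 0.035, 0.027, 0.012, 0.014] 
[0.038, -0.128, 0.037, 0.027, 0.01, 0.015] 
[0.03, -0.124, 0.038, 0.027, 0.009, 0.017] 
[0.022, -0.119, 0.039, 0.027, 0.008, 0.018] 
[0.015, -0.114, 0.039, 0.027, 0.007, 0.019] 
[0.009, -0.108, 0.039, 0.026, 0.006, 0.02] 
[0.003, -0.102, 0.039, 0.026, 0.005, 0.022] 
[-0.002, -0.095, 0.038, 0.025, 0.004, 0.023] 
[-0.006, -0.087, 0.037, 0.024, 0.003, 0.024] 
[-0.009, -0.08, 0.036, 0.024, 0.003, 0.025] 
[-0.011, -0.072, 0.034, 0.023, 0.002, 0.026] 
[-0.012, -0.064, 0.031, 0.02
[... 153 characters left out ...]

[0.016, -0.029, 0.018, 0.017, 0.007, 0.029] 
[0.018, -0.023, 0.015, 0.016, 0.008, 0.03] 
[0.022, -0.017, 0.012, 0.015, 0.008, 0.03] 
[0.026, -0.012, 0.009, 0.014, 0.008, 0.031] 
[0.031, -0.008, 0.006, 0.013, 0.009, 0.032] 
[0.037, -0.004, 0.003, 0.013, 0.009, 0.032] 
[0.042, -0.002, -0.0, 0.012, 0.01, 0.032] 
[0.049, 0.0, -0.003, 0.011, 0.01, 0.033] 
[0.055, 0.001, -0.005, 0.011, 0.011, 0.033] 
[0.061, 0.001, -0.008, 0.011, 0.011, 0.033] 
[0.068, 0.0, -0.01, 0.01, 0.012, 0.033] 
[0.074, -0.002, -0.011, 0.01, 0.012, 0.033] 
[0.08, -0.004, -0.013, 0.01, 0.013, 0.033] 
[0.085, -0.008, -0.014, 0.01, 0.013, 0.033] 
[0.096, 0.003, 0.03, -0.001, 0.0, 0.0] 
[0.098, -0.003, 0.022, 0.001, -0.0, -0.0]
```

Call:
carry_out([
  [0.068,0.01,-0.114,0.002,0.001,0,-1],
  [0.058,0.007,-0.122,0.001,0.001,0,-1],
  [0.048,0.003,-0.128,0,0,0,-1],
  [0.037,-0.001,-0.134,0,0,0,-1],
  [0.025,-0.004,-0.139,-0.001,0,0,-1],
  [0.014,-0.008,-0.143,-0.001,-0.001,0,-1],
  [0.001,-0.012,-0.146,-0.001,-0.001,0.001,-1],
  [0.047,-0.13,0.035,0.027,0.012,0.014,-1],
  [0.038,-0.128,0.037,0.027,0.01,0.015,-1],
  [0.03,-0.124,0.038,0.027,0.009,0.017,-1],
])

```text
time_s: 20.0
ee_pos: [0.4923, -0.0378, 0.2476]
ee_rot: [[0.892, -0.218, 0.396], [-0.31, -0.933, 0.184], [0.329, -0.287, -0.9]]
force: [0.7, 0.2, -2.3]
gripper_width: 0.0499
```

Call:
carry_out([
  [0.022,-0.119,0.039,0.027,0.008,0.018,-1],
  [0.015,-0.114,0.039,0.027,0.007,0.019,-1],
  [0.009,-0.108,0.039,0.026,0.006,0.02,-1],
  [0.003,-0.102,0.039,0.026,0.005,0.022,-1],
  [-0.002,-0.095,0.038,0.025,0.004,0.023,-1],
  [-0.006,-0.087,0.037,0.024,0.003,0.024,-1],
  [-0.009,-0.08,0.036,0.024,0.003,0.025,-1],
  [-0.011,-0.072,0.034,0.023,0.002,0.026,-1],
  [-0.012,-0.064,0.031,0.022,0.002,0.027,-1],
  [-0.012,-0.056,0.029,0.021,0.002,0.028,-1],
])

```text
time_s: 20.83
ee_pos: [0.6021, 0.1609, 0.3196]
ee_rot: [[0.614, -0.337, 0.714], [-0.784, -0.156, 0.601], [-0.091, -0.929, -0.36]]
force: [0.3, 0.9, -0.7]
gripper_width: 0.0496
```

```bash
python3 - <<'E'
from kin import *
js()
E
```

```text
q [-0.396 -0.276  2.226  1.362  1.013  1.439] p [0.6021 0.1609 0.3196] F [ 0.3  0.9 -0.7] w 0.0496 t 20.8333
```

Tracking the planned joint path well. Continuing.

Call:
carry_out([
  [-0.011,-0.049,0.026,0.02,0.002,0.029,-1],
  [0.014,-0.036,0.022,0.018,0.007,0.028,-1],
  [0.016,-0.029,0.018,0.017,0.007,0.029,-1],
  [0.018,-0.023,0.015,0.016,0.008,0.03,-1],
  [0.022,-0.017,0.012,0.015,0.008,0.03,-1],
  [0.026,-0.012,0.009,0.014,0.008,0.031,-1],
  [0.031,-0.008,0.006,0.013,0.009,0.032,-1],
  [0.037,-0.004,0.003,0.013,0.009,0.032,-1],
  [0.042,-0.002,0,0.012,0.01,0.032,-1],
  [0.049,0,-0.003,0.011,0.01,0.033,-1],
])

```text
time_s: 21.67
ee_pos: [0.6564, 0.1282, 0.3173]
ee_rot: [[0.072, -0.288, 0.955], [-0.547, 0.789, 0.28], [-0.834, -0.542, -0.101]]
force: [0.7, -0.2, -0.9]
gripper_width: 0.0503
```

Call:
carry_out([
  [0.055,0.001,-0.005,0.011,0.011,0.033,-1],
  [0.061,0.001,-0.008,0.011,0.011,0.033,-1],
  [0.068,0,-0.01,0.01,0.012,0.033,-1],
  [0.074,-0.002,-0.011,0.01,0.012,0.033,-1],
  [0.08,-0.004,-0.013,0.01,0.013,0.033,-1],
  [0.085,-0.008,-0.014,0.01,0.013,0.033,-1],
  [0,0,0,0,0,0,-1],
  [0,0,0,0,0,0,-1],
])

```text
time_s: 22.33
ee_pos: [0.6326, 0.0904, 0.2223]
ee_rot: [[-0.256, -0.041, 0.966], [-0.01, 0.999, 0.04], [-0.967, 0.0, -0.256]]
force: [-0.0, -0.3, -1.4]
gripper_width: 0.0501
```

```bash
python3 - <<'E'
from kin import *
js();plan(place(1,-1,.1,**GP));plan(place(1,-1,.02,**GP),4);print(now())
snap('side','d3.png');snap('scene','s3.png')
i=[cv2.imread('pics/'+x) for x in('s3.png','d3.png')]
cv2.imwrite('pics/m3.png',np.hstack([cv2.resize(i[0][110:230,200:360],(400,300),interpolation=2),cv2.resize(i[1][150:310,180:390],(394,300),interpolation=2)]))
E
```

```text
q [-0.13  -0.109  2.401  2.781  0.485  1.849] p [0.6326 0.0904 0.2223] F [-0.  -0.3 -1.4] w 0.0501 t 22.3333
n 1 [-0.0031, 0.0002, -0.0009, 0.0003, 0.0008, -0.0]
n 4 [0.0765, 0.0, 0.0204, 0.0001, 0.0002, -0.0]
[[-2.56131517e-01 -4.11305074e-02  9.65766497e-01  6.32606301e-01]
 [-1.02666326e-02  9.99153742e-01  3.98295989e-02  9.04121413e-02]
 [-9.66587421e-01  2.86445815e-04 -2.56337036e-01  2.22340244e-01]
 [ 0.00000000e+00  0.00000000e+00  0.00000000e+00  1.00000000e+00]]
```

View pics/m3.png

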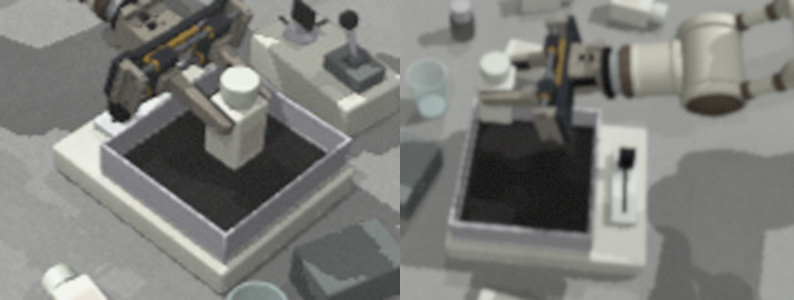

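```bash
python3 - <<'E'
from kin import *
A=load('s3.png');f=lambda x,y,z:at(A,(x+.5)/2.5-.5+200,(y+.5)/2.5-.5+110,z)[:2]
n,m,r=f(101,148,.098),f(226,238,.098),f(350,140,.098);print(n,m,r,(n+r)/2)
print(f(52,150,.046),f(215,285,.046),f(357,178,.046))
E
```

```text
[0.4781 0.0158] [0.681  0.0305] [0.6658 0.2575] [0.57195 0.13665]
[ 0.4    -0.0006] [0.6944 0.005 ] [0.6865 0.259 ]
```

Call:
carry_out([
  [0.0765,0,0.0204,0,0,0,-1],
  [0.0765,0,0.0204,0,0,0,-1],
  [0.0765,0,0.0204,0,0,0,-1],
  [0,0,0,0,0,0,-1],
])

```text
time_s: 22.77
ee_pos: [0.6321, 0.0897, 0.1597]
ee_rot: [[-0.261, -0.039, 0.964], [-0.008, 0.999, 0.038], [-0.965, 0.002, -0.261]]
force: [-0.7, -0.3, -2.4]
gripper_width: 0.0499
```

Call:
carry_out([
  [0.064,0,0.017,0,0,0,-1],
  [0.064,0,0.017,0,0,0,-1],
  [0,0,0,0,0,0,-1],
  [0,0,0,0,0,0,-1],
])

```text
time_s: 23.1
ee_pos: [0.6339, 0.09, 0.1316]
ee_rot: [[-0.254, -0.04, 0.966], [-0.008, 0.999, 0.039], [-0.967, 0.002, -0.254]]
force: [0.1, -0.1, -1.1]
gripper_width: 0.0498
```

Call:
carry_out([
  [0.0077,0,0.002,0,0,0,-1],
  [0,0,0,0,0,0,-1],
  [0,0,0,0,0,0,-1],
])

```text
time_s: 23.35
ee_pos: [0.634, 0.09, 0.1306]
ee_rot: [[-0.252, -0.039, 0.967], [-0.008, 0.999, 0.039], [-0.968, 0.002, -0.252]]
force: [-1.0, 0.7, -1.8]
gripper_width: 0.0497
```

Call:
carry_out([
  [0.012,0,0.003,0,0,0,-1],
  [0,0,0,0,0,0,-1],
  [0.008,0,0.002,0,0,0,-1],
  [0,0,0,0,0,0,-1],
  [0,0,0,0,0,0,-1],
])

```text
time_s: 23.77
ee_pos: [0.6345, 0.0903, 0.1263]
ee_rot: [[-0.249, -0.04, 0.968], [-0.008, 0.999, 0.039], [-0.969, 0.002, -0.249]]
force: [-4.4, 0.6, 6.6]
gripper_width: 0.0498
```

Call:
carry_out([
  [0,0,0,0,0,0,0.4],
  [0,0,0,0,0,0,0.4],
  [0,0,0,0,0,0,0.4],
  [0,0,0,0,0,0,0.4],
  [0,0,-0.06,0,0,0,0.4],
  [-0.02,0,-0.12,0,0,0,0.4],
  [-0.02,0,-0.12,0,0,0,0.4],
  [-0.12,0,0,0,0,0,0.4],
  [-0.14,0,0,0,0,0,0.4],
  [0,0,0,0,0,0,0.4],
])

```text
time_s: 24.6
ee_pos: [0.5833, 0.0876, 0.2262]
ee_rot: [[-0.238, -0.04, 0.97], [-0.01, 0.999, 0.039], [-0.971, -0.0, -0.238]]
force: [0.8, -0.2, 1.3]
gripper_width: 0.0644
```

```bash
python3 - <<'E'
from kin import *
js();d=snap('scene','s4.png');snap('side','d4.png')
i=cv2.imread('pics/s4.png');j=cv2.imread('pics/d4.png')
cv2.imwrite('pics/m4.png',np.hstack([cv2.resize(i[110:300,80:370],(458,300)),cv2.resize(j[130:310,180:380],(333,300))]))
q0=arm.sense()['joint_positions']
qv=pick(.437,-.295,168.5,.13,**GP)
qp,e=ik(qv,np.array([-.8,-.3,2.2,.1,1.1,.9]));print(e,qp)
E
```

```text
q [-0.164 -0.281  2.543  2.706  0.484  1.912] p [0.5833 0.0876 0.2262] F [ 0.8 -0.2  1.3] w 0.0644 t 24.6
1.5265566588595902e-15 [-1.02743625 -0.21741176  2.15213559  0.22285121  1.0383606   0.64683524]
```

View pics/m4.png

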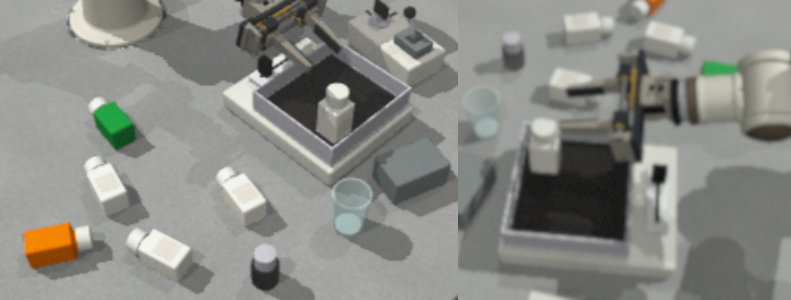

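```bash
cat >> kin.py <<'E'
def blobs(f):
    im=load(f)['pixels'].astype(int);c=load(f)
    m=((im.min(2)>165)).astype(np.uint8);n,l,s,cen=cv2.connectedComponentsWithStats(m)
    return [(np.round(cen[k],1).tolist(),int(s[k,4])) for k in range(1,n) if 60<s[k,4]<900 and 100<cen[k][0]<270 and 170<cen[k][1]<300]
E
python3 - <<'E'
from kin import *
print(blobs('s0.png'));print(blobs('s4.png'))
q0=arm.sense()['joint_positions']
qp,e=ik(pick(.437,-.295,168.5,.13,**GP),np.array([-.8,-.3,2.2,.1,1.1,.9]))
mid=(q0+qp)/2;mid[4]=1.05;mid[1]-=.1
go(mid,qp,held=False)
E
```

```text
[([195.4, 196.7], 447), ([231.4, 227.5], 597), ([145.0, 222.9], 458), ([207.2, 235.5], 112), ([109.2, 249.1], 63), ([180.2, 264.7], 639), ([132.0, 257.6], 99), ([247.4, 269.6], 149), ([128.7, 295.2], 208)]
[([249.5, 181.9], 681), ([165.1, 170.2], 98), ([140.3, 175.2], 68), ([144.9, 222.9], 456), ([231.4, 229.0], 513), ([132.1, 257.6], 101), ([179.9, 265.3], 609), ([247.4, 269.6], 148)]
n 31 low [ 0.413 -0.171  0.183] maxdq [0.029 0.008 0.013 0.083 0.035 0.042]
[-0.073, -0.009, 0.017, -0.006, -0.012, -0.033] 
[-0.066, -0.013, 0.016, -0.006, -0.011, -0.034] 
[-0.059, -0.016, 0.014, -0.006, -0.01, -0.034] 
[-0.051, -0.019, 0.012, -0.006, -0.01, -0.034] 
[-0.044, -0.02, 0.01, -0.006, -0.009, -0.034] 
[-0.036, -0.02, 0.008, -0.007, -0.009, -0.033] 
[-0.028, -0.018, 0.005, -0.007, -0.008, -0.033] 
[-0.021, -0.016, 0.002, -0.008, -0.008, -0.033] 
[-0.014, -0.013, -0.001, -0.009, -0.007, -0.033] 
[-0.008, -0.009, -0.005, -0.009, -0.007, -0.032] 
[-0.003, -0.003, -0.008, -0.01, -0.007, -0.032] 
[0.002, 0.002, -0.012, -0.011, -0.007, -0.031] 
[0.005, 0.009, -0.016, -0.012, -0.007, -0.03] 
[0.007, 0.016, -0.02, -0.013, -0.007, -0.029] 
[0.008, 0.023, -0.023, -0.013, -0.007, -0.028] 
[0.009, 0.03, -0.027, -0.014, -0.007, -0.028] 
[0.056, 0.075, -0.026, -0.021, 0.002, -0.025] 
[0.052, 0.082, -0.028, -0.022, 0.001, -0.024] 
[0.047, 0.09, -0.03, -0.022, 0.0, -0.024] 
[0.041, 0.097, -0.031, -0.022, -0.001, -0.023] 
[0.035, 0.103, -0.031, -0.022, -0.002, -0.023] 
[0.027, 0.11, -0.032, -0.023, -0.004, -0.022] 
[0.019, 0.115, -0.032, -0.022, -0.005, -0.021] 
[0.009, 0.12, -0.032, -0.022, -0.006, -0.021] 
[-0.0, 0.124, -0.031, -0.022, -0.008, -0.02] 
[-0.011, 0.126, -0.03, -0.022, -0.009, -0.02] 
[-0.021, 0.128, -0.029, -0.021, -0.011, -0.02] 
[-0.032, 0.129, -0.028, -0.021, -0.012, -0.019] 
[-0.044, 0.129, -0.026, -0.02, -0.014, -0.019] 
[-0.055, 0.127, -0.023, -0.019, -0.015, -0.019] 
[-0.066, 0.125, -0.021, -0.018, -0.016, -0.018]
```

Call:
carry_out([
  [-0.073,-0.009,0.017,-0.006,-0.012,-0.033,1],
  [-0.066,-0.013,0.016,-0.006,-0.011,-0.034,1],
  [-0.059,-0.016,0.014,-0.006,-0.01,-0.034,1],
  [-0.051,-0.019,0.012,-0.006,-0.01,-0.034,1],
  [-0.044,-0.02,0.01,-0.006,-0.009,-0.034,1],
  [-0.036,-0.02,0.008,-0.007,-0.009,-0.033,1],
  [-0.028,-0.018,0.005,-0.007,-0.008,-0.033,1],
  [-0.021,-0.016,0.002,-0.008,-0.008,-0.033,1],
  [-0.014,-0.013,-0.001,-0.009,-0.007,-0.033,1],
  [-0.008,-0.009,-0.005,-0.009,-0.007,-0.032,1],
])

```text
time_s: 25.53
ee_pos: [0.6173, 0.0866, 0.316]
ee_rot: [[0.222, -0.281, 0.934], [-0.816, 0.47, 0.335], [-0.533, -0.837, -0.125]]
force: [-0.7, -0.3, 0.2]
gripper_width: 0.092
```

Call:
carry_out([
  [-0.003,-0.003,-0.008,-0.01,-0.007,-0.032,1],
  [0.002,0.002,-0.012,-0.011,-0.007,-0.031,1],
  [0.005,0.009,-0.016,-0.012,-0.007,-0.03,1],
  [0.007,0.016,-0.02,-0.013,-0.007,-0.029,1],
  [0.008,0.023,-0.023,-0.013,-0.007,-0.028,1],
  [0.009,0.03,-0.027,-0.014,-0.007,-0.028,1],
  [0.056,0.075,-0.026,-0.021,0.002,-0.025,1],
  [0.052,0.082,-0.028,-0.022,0.001,-0.024,1],
  [0.047,0.09,-0.03,-0.022,0,-0.024,1],
  [0.041,0.097,-0.031,-0.022,-0.001,-0.023,1],
])

```text
time_s: 26.37
ee_pos: [0.5675, -0.0072, 0.2369]
ee_rot: [[0.587, -0.334, 0.738], [-0.778, -0.486, 0.398], [0.225, -0.808, -0.545]]
force: [0.8, 0.9, -0.5]
gripper_width: 0.0915
```

Call:
carry_out([
  [0.035,0.103,-0.031,-0.022,-0.002,-0.023,1],
  [0.027,0.11,-0.032,-0.023,-0.004,-0.022,1],
  [0.019,0.115,-0.032,-0.022,-0.005,-0.021,1],
  [0.009,0.12,-0.032,-0.022,-0.006,-0.021,1],
  [0,0.124,-0.031,-0.022,-0.008,-0.02,1],
  [-0.011,0.126,-0.03,-0.022,-0.009,-0.02,1],
  [-0.021,0.128,-0.029,-0.021,-0.011,-0.02,1],
  [-0.032,0.129,-0.028,-0.021,-0.012,-0.019,1],
  [-0.044,0.129,-0.026,-0.02,-0.014,-0.019,1],
  [-0.055,0.127,-0.023,-0.019,-0.015,-0.019,1],
])

```text
time_s: 27.2
ee_pos: [0.405, -0.2596, 0.1385]
ee_rot: [[0.925, -0.228, 0.304], [-0.238, -0.971, -0.004], [0.296, -0.069, -0.953]]
force: [0.9, -0.1, -0.2]
gripper_width: 0.0919
```

Call:
carry_out([
  [-0.066,0.125,-0.021,-0.018,-0.016,-0.018,1],
  [0,0,0,0,0,0,1],
])

```text
time_s: 27.37
ee_pos: [0.3808, -0.2877, 0.1372]
ee_rot: [[0.95, -0.193, 0.245], [-0.186, -0.981, -0.051], [0.25, 0.003, -0.968]]
force: [1.7, -0.8, -0.5]
gripper_width: 0.0916
```

```bash
cat >> kin.py <<'E'
def crect(c,fish=True):
    "white blobs in wrist image: top-face (z=.05) corner estimates"
    im=c['pixels'].astype(int);m=((im.min(2)>150)&(im.max(2)-im.min(2)<60)).astype(np.uint8)
    m=cv2.morphologyEx(m,cv2.MORPH_CLOSE,np.ones((5,5),np.uint8))
    cs,_=cv2.findContours(m,cv2.RETR_EXTERNAL,cv2.CHAIN_APPROX_SIMPLE)
    for k in cs:
        if cv2.contourArea(k)>800:
            p=k.reshape(-1,2);w=np.array([at(c,u,v,.05,fish)[:2] for u,v in p]);(cx,cy),s,a=cv2.minAreaRect((w*1000).astype(np.float32))
            print('blob',np.round(p.mean(0)),'area',cv2.contourArea(k),'world c',np.round([cx,cy],1),'size',np.round(s,1),'ang',round(a,1))
E
python3 - <<'E'
from kin import *
js();plan(pick(.437,-.295,168.5,.13,**GP));c=snap('wrist','w5.png');crect(c)
for p in [(.437+.04*np.cos(np.radians(168.5))+k*.025*np.sin(np.radians(11.5)),-.295+.04*np.sin(np.radians(168.5))+k*.025*np.cos(np.radians(11.5)),.05) for k in(-1,1)]: print(proj(c,p,True))
cv2.imwrite('pics/w5b.png',cv2.imread('pics/w5.png'))
E
```

```text
q [-1.028 -0.198  2.144  0.216  1.032  0.64 ] p [ 0.3808 -0.2877  0.1372] F [ 1.7 -0.8 -0.5] w 0.0916 t 27.3667
n 1 [0.0039, -0.0161, -0.0184, 0.0003, 0.0028, 0.0022]
blob [252. 195.] area 5236.0 world c [ 422.9 -296.9] size [ 46.8 105.8] ang 78.4
blob [242.  27.] area 1777.0 world c [ 592.2 -314.5] size [81.7 47.9] ang 19.0
[278.6 210.4]
[221.7 210.1]
```

View pics/w5.png

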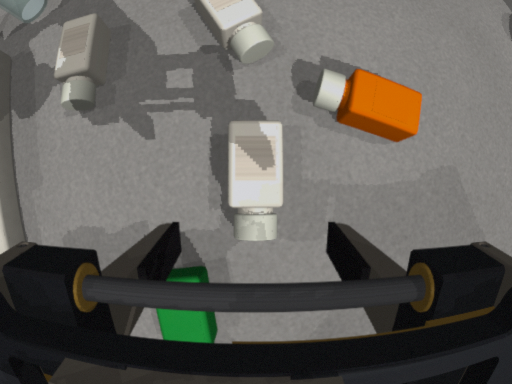

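```bash
python3 - <<'E'
from kin import *
plan(pick(.4365,-.298,168.5,.012,**GP),5)
E
```

```text
n 5 [0.0006, 0.0009, 0.0905, -0.0002, 0.0004, 0.0003]
```

Call:
carry_out([
  [0.001,0.001,0.09,0,0,0,1],
  [0.001,0.001,0.09,0,0,0,1],
  [0,0.001,0.09,0,0,0,1],
  [0,0.001,0.09,0,0,0,1],
  [0,0.001,0.09,0,0,0,1],
  [0,0,0,0,0,0,1],
  [0,0,0,0,0,0,1],
])

```text
time_s: 28.0
ee_pos: [0.4106, -0.2907, 0.0285]
ee_rot: [[0.95, -0.192, 0.248], [-0.187, -0.981, -0.046], [0.252, -0.003, -0.968]]
force: [-1.0, -0.4, -0.2]
gripper_width: 0.0918
```

```bash
python3 - <<'E'
from kin import *
js();plan(pick(.4365,-.298,168.5,0,**GP))
E
```

```text
q [-0.974  0.076  2.139  0.263  0.762  0.615] p [ 0.4106 -0.2907  0.0285] F [-1.  -0.4 -0.2] w 0.0918 t 28.0
n 1 [0.0022, 0.008, 0.0505, -0.0014, 0.0022, 0.002]
```

Call:
carry_out([
  [0.002,0.008,0.05,-0.001,0.002,0.002,1],
  [0,0,0,0,0,0,1],
  [0,0,0,0,0,0,-1],
  [0,0,0,0,0,0,-1],
  [0,0,0,0,0,0,-1],
  [0,0,0,0,0,0,-1],
  [0,0,0,0,0,0,-1],
  [0,0,0,0,0,0,-1],
  [0,0,0,0,0,0,-1],
  [0,0,0,0,0,0,-1],
])

```text
time_s: 28.83
ee_pos: [0.4147, -0.2962, 0.0189]
ee_rot: [[0.946, -0.199, 0.256], [-0.191, -0.98, -0.056], [0.262, 0.004, -0.965]]
force: [-1.4, 1.0, 3.0]
gripper_width: 0.0493
```

```bash
python3 - <<'E'
from kin import *
js();print(now()[:3,:3].round(3).tolist())
q0=arm.sense()['joint_positions'];M=now();M[2,3]+=.24;qa,e=ik(M,q0)
qb,e2=ik(place(1,1,.1,**GP),np.array([.17,0,2.4,3.3,.6,1.45]));print(e,e2,qb)
mid=(qa+qb)/2;mid[4]=1.0
go(qa,mid,qb)
E
```

```text
q [-0.974  0.106  2.134  0.275  0.725  0.607] p [ 0.4147 -0.2962  0.0189] F [-1.4  1.   3. ] w 0.0493 t 28.8333
[[0.946, -0.199, 0.256], [-0.191, -0.98, -0.056], [0.262, 0.004, -0.965]]
2.803467955489039e-10 8.040790255847696e-13 [ 0.17188437 -0.01707743  2.31092774  3.42263302  0.47516121  1.35380365]
n 43 low [ 0.38  -0.268  0.037] maxdq [0.036 0.049 0.029 0.101 0.076 0.021]
[0.062, 0.018, -0.118, 0.001, 0.002, -0.001] 
[0.054, 0.012, -0.124, 0.001, 0.001, -0.0] 
[0.046, 0.006, -0.129, 0.0, 0.0, -0.0] 
[0.038, -0.0, -0.134, -0.0, -0.0, -0.0] 
[0.029, -0.006, -0.137, -0.0, -0.001, 0.0] 
[0.019, -0.012, -0.141, -0.001, -0.001, 0.0] 
[0.009, -0.018, -0.143, -0.001, -0.001, 0.001] 
[0.083, -0.12, 0.03, 0.02, 0.017, 0.005] 
[0.075, -0.121, 0.033, 0.02, 0.016, 0.006] 
[0.067, -0.121, 0.035, 0.02, 0.015, 0.007] 
[0.059, -0.121, 0.038, 0.021, 0.014, 0.008] 
[0.052, -0.119, 0.04, 0.021, 0.013, 0.009] 
[0.044, -0.118, 0.041, 0.021, 0.012, 0.01] 
[0.036, -0.115, 0.043, 0.021, 0.011, 0.011] 
[0.029, -0.112, 0.044, 0.021, 0.01, 0.012] 
[0.022, -0.108, 0.044, 0.021, 0.01, 0.013] 
[0.015, -0.104,
[... 497 characters left out ...]
27, 0.031, 0.015, 0.011, 0.028] 
[-0.011, -0.015, 0.025, 0.013, 0.011, 0.029] 
[-0.01, -0.003, 0.019, 0.012, 0.011, 0.03] 
[-0.006, 0.008, 0.013, 0.01, 0.011, 0.031] 
[-0.001, 0.018, 0.007, 0.009, 0.011, 0.032] 
[0.005, 0.028, 0.001, 0.008, 0.012, 0.032] 
[0.012, 0.037, -0.005, 0.006, 0.012, 0.033] 
[0.021, 0.044, -0.01, 0.005, 0.013, 0.033] 
[0.03, 0.05, -0.016, 0.004, 0.014, 0.033] 
[0.041, 0.054, -0.02, 0.003, 0.014, 0.033] 
[0.051, 0.057, -0.024, 0.003, 0.015, 0.033] 
[0.062, 0.059, -0.028, 0.002, 0.016, 0.032] 
[0.073, 0.059, -0.031, 0.002, 0.017, 0.032] 
[0.084, 0.057, -0.033, 0.001, 0.018, 0.032] 
[0.095, 0.053, -0.035, 0.001, 0.018, 0.031] 
[0.105, 0.049, -0.036, 0.001, 0.019, 0.031]
```

Call:
carry_out([
  [0.062,0.018,-0.118,0.001,0.002,-0.001,-1],
  [0.054,0.012,-0.124,0.001,0.001,0,-1],
  [0.046,0.006,-0.129,0,0,0,-1],
  [0.038,0,-0.134,0,0,0,-1],
  [0.029,-0.006,-0.137,0,-0.001,0,-1],
  [0.019,-0.012,-0.141,-0.001,-0.001,0,-1],
  [0.009,-0.018,-0.143,-0.001,-0.001,0.001,-1],
  [0.083,-0.12,0.03,0.02,0.017,0.005,-1],
  [0.075,-0.121,0.033,0.02,0.016,0.006,-1],
  [0.067,-0.121,0.035,0.02,0.015,0.007,-1],
])

```text
time_s: 29.67
ee_pos: [0.4932, -0.2183, 0.2593]
ee_rot: [[0.882, -0.186, 0.434], [-0.251, -0.963, 0.096], [0.4, -0.193, -0.896]]
force: [0.2, -0.7, -1.6]
gripper_width: 0.0497
```

Call:
carry_out([
  [0.059,-0.121,0.038,0.021,0.014,0.008,-1],
  [0.052,-0.119,0.04,0.021,0.013,0.009,-1],
  [0.044,-0.118,0.041,0.021,0.012,0.01,-1],
  [0.036,-0.115,0.043,0.021,0.011,0.011,-1],
  [0.029,-0.112,0.044,0.021,0.01,0.012,-1],
  [0.022,-0.108,0.044,0.021,0.01,0.013,-1],
  [0.015,-0.104,0.045,0.021,0.009,0.014,-1],
  [0.008,-0.099,0.044,0.02,0.008,0.015,-1],
  [0.002,-0.093,0.044,0.02,0.008,0.015,-1],
  [-0.003,-0.088,0.043,0.019,0.007,0.016,-1],
])

```text
time_s: 30.5
ee_pos: [0.6501, 0.0201, 0.3402]
ee_rot: [[0.64, -0.07, 0.765], [-0.652, -0.576, 0.493], [0.406, -0.814, -0.414]]
force: [0.7, 0.8, -2.1]
gripper_width: 0.0499
```

Call:
carry_out([
  [-0.008,-0.081,0.042,0.019,0.007,0.017,-1],
  [-0.012,-0.075,0.04,0.018,0.006,0.018,-1],
  [-0.016,-0.068,0.039,0.018,0.006,0.019,-1],
  [-0.019,-0.061,0.036,0.017,0.005,0.02,-1],
  [-0.021,-0.053,0.034,0.016,0.005,0.021,-1],
  [-0.023,-0.046,0.031,0.016,0.005,0.021,-1],
  [-0.024,-0.039,0.028,0.015,0.005,0.022,-1],
  [-0.012,-0.027,0.031,0.015,0.011,0.028,-1],
  [-0.011,-0.015,0.025,0.013,0.011,0.029,-1],
  [-0.01,-0.003,0.019,0.012,0.011,0.03,-1],
])

```text
time_s: 31.33
ee_pos: [0.6997, 0.1341, 0.4233]
ee_rot: [[0.426, -0.038, 0.904], [-0.871, 0.254, 0.421], [-0.246, -0.966, 0.075]]
force: [0.2, 0.9, -0.7]
gripper_width: 0.0498
```

Call:
carry_out([
  [-0.006,0.008,0.013,0.01,0.011,0.031,-1],
  [-0.001,0.018,0.007,0.009,0.011,0.032,-1],
  [0.005,0.028,0.001,0.008,0.012,0.032,-1],
  [0.012,0.037,-0.005,0.006,0.012,0.033,-1],
  [0.021,0.044,-0.01,0.005,0.013,0.033,-1],
  [0.03,0.05,-0.016,0.004,0.014,0.033,-1],
  [0.041,0.054,-0.02,0.003,0.014,0.033,-1],
  [0.051,0.057,-0.024,0.003,0.015,0.033,-1],
  [0.062,0.059,-0.028,0.002,0.016,0.032,-1],
  [0.073,0.059,-0.031,0.002,0.017,0.032,-1],
])

```text
time_s: 32.17
ee_pos: [0.6691, 0.1671, 0.2955]
ee_rot: [[-0.072, -0.091, 0.993], [-0.28, 0.957, 0.067], [-0.957, -0.274, -0.094]]
force: [0.4, -0.4, -1.3]
gripper_width: 0.0501
```

Call:
carry_out([
  [0.084,0.057,-0.033,0.001,0.018,0.032,-1],
  [0.095,0.053,-0.035,0.001,0.018,0.031,-1],
  [0.105,0.049,-0.036,0.001,0.019,0.031,-1],
  [0,0,0,0,0,0,-1],
  [0,0,0,0,0,0,-1],
])

```text
time_s: 32.58
ee_pos: [0.6307, 0.1919, 0.224]
ee_rot: [[-0.258, -0.036, 0.966], [-0.005, 0.999, 0.036], [-0.966, 0.005, -0.258]]
force: [0.3, 1.0, -0.2]
gripper_width: 0.0496
```

```bash
python3 - <<'E'
from kin import *
js();plan(place(1,1,.1,**GP));plan(place(1,1,.007,**GP),5)
E
```

```text
q [ 0.178 -0.01   2.303  3.441  0.477  1.345] p [0.6307 0.1919 0.224 ] F [ 0.3  1.  -0.2] w 0.0496 t 32.5833
n 1 [0.0054, -0.0057, -0.0076, -0.0009, 0.0004, -0.0018]
n 5 [0.073, -0.0013, 0.0177, -0.0002, 0.0001, -0.0004]
```

Call:
carry_out([
  [0.073,-0.001,0.018,0,0,0,-1],
  [0.073,-0.001,0.018,0,0,0,-1],
  [0.073,-0.001,0.018,0,0,0,-1],
  [0.073,-0.001,0.018,0,0,0,-1],
  [0.06,-0.001,0.015,0,0,0,-1],
  [0,0,0,0,0,0,-1],
  [0,0,0,0,0,0,-1],
])

```text
time_s: 33.17
ee_pos: [0.6307, 0.19, 0.1347]
ee_rot: [[-0.256, -0.034, 0.966], [-0.003, 0.999, 0.034], [-0.967, 0.005, -0.256]]
force: [0.3, -0.1, -1.2]
gripper_width: 0.0498
```

Call:
carry_out([
  [0.012,0,0.003,0,0,0,-1],
  [0,0,0,0,0,0,-1],
  [0,0,0,0,0,0,-1],
])

```text
time_s: 33.42
ee_pos: [0.6307, 0.1906, 0.133]
ee_rot: [[-0.254, -0.034, 0.967], [-0.002, 0.999, 0.035], [-0.967, 0.007, -0.254]]
force: [1.2, 0.4, -0.6]
gripper_width: 0.0498
```

Call:
carry_out([
  [0.016,0,0.004,0,0,0,-1],
  [0,0,0,0,0,0,-1],
  [0,0,0,0,0,0,-1],
])

```text
time_s: 33.67
ee_pos: [0.6298, 0.1907, 0.1273]
ee_rot: [[-0.256, -0.034, 0.966], [-0.003, 0.999, 0.035], [-0.967, 0.006, -0.256]]
force: [0.2, 0.4, -1.8]
gripper_width: 0.0496
```

Call:
carry_out([
  [0.01,0,0.0025,0,0,0,-1],
  [0,0,0,0,0,0,-1],
  [0,0,0,0,0,0,-1],
])

```text
time_s: 33.92
ee_pos: [0.6297, 0.1906, 0.1244]
ee_rot: [[-0.257, -0.034, 0.966], [-0.003, 0.999, 0.035], [-0.966, 0.006, -0.257]]
force: [0.7, -0.5, -0.5]
gripper_width: 0.0496
```

Call:
carry_out([
  [0.01,0,0.0025,0,0,0,-1],
  [0,0,0,0,0,0,-1],
  [0,0,0,0,0,0,-1],
])

```text
time_s: 34.17
ee_pos: [0.6308, 0.1907, 0.1241]
ee_rot: [[-0.252, -0.034, 0.967], [-0.002, 0.999, 0.035], [-0.968, 0.006, -0.252]]
force: [-2.5, 0.3, 5.3]
gripper_width: 0.0497
```

Contact (5 N). Releasing and backing off, then planning the pick of b4, and b3 after it.

Call:
carry_out([
  [0,0,0,0,0,0,0.4],
  [0,0,0,0,0,0,0.4],
  [0,0,0,0,0,0,0.4],
  [0,0,0,0,0,0,0.4],
  [0,0,-0.06,0,0,0,0.4],
  [-0.02,0,-0.12,0,0,0,0.4],
  [-0.02,0,-0.12,0,0,0,0.4],
  [-0.12,0,0,0,0,0,0.4],
  [-0.14,0,0,0,0,0,0.4],
  [0,0,0,0,0,0,0.4],
])

```text
time_s: 35.0
ee_pos: [0.58, 0.1889, 0.2242]
ee_rot: [[-0.241, -0.034, 0.97], [-0.0, 0.999, 0.035], [-0.971, 0.008, -0.241]]
force: [1.8, -0.4, 0.9]
gripper_width: 0.0642
```

```bash
python3 - <<'E'
from kin import *
js();snap('scene','s5.png');print(blobs('s5.png'))
q0=arm.sense()['joint_positions']
qp,e=ik(pick(.613,-.123,174,.13,**GP),np.array([-.5,-.1,2.,.1,1.1,.9]));print(e,qp)
mid=(q0+qp)/2;mid[4]=1.05;mid[1]-=.1
go(mid,qp,held=False)
E
```

```text
q [ 0.199 -0.133  2.43   3.474  0.503  1.326] p [0.58   0.1889 0.2242] F [ 1.8 -0.4  0.9] w 0.0642 t 35.0
[([164.9, 173.5], 120), ([141.2, 174.7], 77), ([205.5, 199.9], 121), ([231.2, 228.8], 525), ([132.1, 257.7], 99), ([179.9, 265.4], 601), ([247.4, 269.7], 149)]
2.3592239273284576e-15 [-0.47274893  0.02392832  1.93009631  0.1150819   0.94573534  1.14671974]
n 33 low [ 0.504 -0.041  0.184] maxdq [0.021 0.01  0.016 0.105 0.034 0.006]
[-0.11, 0.011, 0.028, -0.007, -0.02, -0.029] 
[-0.105, 0.007, 0.028, -0.007, -0.02, -0.029] 
[-0.099, 0.004, 0.028, -0.008, -0.019, -0.029] 
[-0.093, 0.002, 0.028, -0.008, -0.019, -0.029] 
[-0.087, 0.0, 0.027, -0.009, -0.018, -0.029] 
[-0.08, -0.0, 0.026, -0.009, -0.018, -0.029] 
[-0.072, -0.0, 0.024, -0.01, -0.018, -0.028] 
[-0.065, 0.001, 0.021, -0.011, -0.017, -0.028] 
[-0.058, 0.003, 0.018, -0.012, -0.017, -0.028] 
[-0.051, 0.006, 0.015, -0.013, -0.016, -0.028] 
[-0.044, 0.009, 0.011, -0.014, -0.016, -0.027] 
[-0.037, 0.014, 0.006, -0.015, -0.015, -0.027] 
[-0.032, 0.019, 0.002, -0.016, -0.015, -0.026] 
[-0.026, 0.025, -0.003, -0.017, -0.014, -0.025
[... 209 characters left out ...]
 -0.019, -0.025, -0.001, -0.017] 
[0.04, 0.095, -0.021, -0.025, -0.001, -0.017] 
[0.039, 0.1, -0.023, -0.026, -0.001, -0.017] 
[0.038, 0.105, -0.024, -0.026, -0.001, -0.016] 
[0.036, 0.11, -0.025, -0.026, -0.002, -0.016] 
[0.033, 0.115, -0.025, -0.026, -0.002, -0.016] 
[0.031, 0.12, -0.025, -0.026, -0.002, -0.016] 
[0.027, 0.125, -0.025, -0.026, -0.003, -0.015] 
[0.023, 0.13, -0.024, -0.027, -0.003, -0.015] 
[0.019, 0.134, -0.023, -0.027, -0.004, -0.015] 
[0.014, 0.138, -0.021, -0.027, -0.005, -0.015] 
[0.009, 0.141, -0.019, -0.027, -0.005, -0.014] 
[0.004, 0.144, -0.017, -0.027, -0.006, -0.014] 
[-0.001, 0.146, -0.015, -0.026, -0.006, -0.014] 
[-0.007, 0.148, -0.012, -0.026, -0.007, -0.014]
```

Call:
carry_out([
  [-0.11,0.011,0.028,-0.007,-0.02,-0.029,1],
  [-0.105,0.007,0.028,-0.007,-0.02,-0.029,1],
  [-0.099,0.004,0.028,-0.008,-0.019,-0.029,1],
  [-0.093,0.002,0.028,-0.008,-0.019,-0.029,1],
  [-0.087,0,0.027,-0.009,-0.018,-0.029,1],
  [-0.08,0,0.026,-0.009,-0.018,-0.029,1],
  [-0.072,0,0.024,-0.01,-0.018,-0.028,1],
  [-0.065,0.001,0.021,-0.011,-0.017,-0.028,1],
  [-0.058,0.003,0.018,-0.012,-0.017,-0.028,1],
  [-0.051,0.006,0.015,-0.013,-0.016,-0.028,1],
])

```text
time_s: 35.88
ee_pos: [0.6313, 0.2692, 0.3927]
ee_rot: [[0.447, -0.234, 0.864], [-0.647, 0.582, 0.492], [-0.617, -0.779, 0.109]]
force: [0.3, -0.7, 0.5]
gripper_width: 0.092
```

Call:
carry_out([
  [-0.044,0.009,0.011,-0.014,-0.016,-0.027,1],
  [-0.037,0.014,0.006,-0.015,-0.015,-0.027,1],
  [-0.032,0.019,0.002,-0.016,-0.015,-0.026,1],
  [-0.026,0.025,-0.003,-0.017,-0.014,-0.025,1],
  [-0.022,0.032,-0.008,-0.018,-0.014,-0.024,1],
  [-0.018,0.039,-0.014,-0.019,-0.014,-0.023,1],
  [0.039,0.081,-0.015,-0.025,-0.001,-0.018,1],
  [0.039,0.085,-0.017,-0.025,-0.001,-0.018,1],
  [0.04,0.09,-0.019,-0.025,-0.001,-0.017,1],
  [0.04,0.095,-0.021,-0.025,-0.001,-0.017,1],
])

```text
time_s: 36.72
ee_pos: [0.6021, 0.2605, 0.2956]
ee_rot: [[0.804, -0.194, 0.562], [-0.594, -0.317, 0.74], [0.035, -0.928, -0.37]]
force: [0.5, 0.0, -0.0]
gripper_width: 0.0922
```

Call:
carry_out([
  [0.039,0.1,-0.023,-0.026,-0.001,-0.017,1],
  [0.038,0.105,-0.024,-0.026,-0.001,-0.016,1],
  [0.036,0.11,-0.025,-0.026,-0.002,-0.016,1],
  [0.033,0.115,-0.025,-0.026,-0.002,-0.016,1],
  [0.031,0.12,-0.025,-0.026,-0.002,-0.016,1],
  [0.027,0.125,-0.025,-0.026,-0.003,-0.015,1],
  [0.023,0.13,-0.024,-0.027,-0.003,-0.015,1],
  [0.019,0.134,-0.023,-0.027,-0.004,-0.015,1],
  [0.014,0.138,-0.021,-0.027,-0.005,-0.015,1],
  [0.009,0.141,-0.019,-0.027,-0.005,-0.014,1],
])

```text
time_s: 37.55
ee_pos: [0.5741, -0.0115, 0.1441]
ee_rot: [[0.932, -0.151, 0.329], [-0.225, -0.954, 0.199], [0.284, -0.259, -0.923]]
force: [0.2, 0.1, -0.9]
gripper_width: 0.092
```

Call:
carry_out([
  [0.004,0.144,-0.017,-0.027,-0.006,-0.014,1],
  [-0.001,0.146,-0.015,-0.026,-0.006,-0.014,1],
  [-0.007,0.148,-0.012,-0.026,-0.007,-0.014,1],
  [0,0,0,0,0,0,1],
])

```text
time_s: 37.88
ee_pos: [0.5556, -0.1212, 0.1366]
ee_rot: [[0.965, -0.099, 0.243], [-0.093, -0.995, -0.037], [0.245, 0.013, -0.969]]
force: [0.3, 0.9, 1.1]
gripper_width: 0.0918
```

```bash
python3 - <<'E'
from kin import *
js();plan(pick(.613,-.123,174,.13,**GP));c=snap('wrist','w6.png');crect(c)
snap('side','d6.png')
i=cv2.imread('pics/w6.png');j=cv2.imread('pics/d6.png')
cv2.imwrite('pics/m6.png',np.hstack([cv2.resize(i,(400,300)),cv2.resize(j[130:310,170:410],(400,300))]))
E
```

```text
q [-0.471  0.04   1.923  0.096  0.945  1.15 ] p [ 0.5556 -0.1212  0.1366] F [0.3 0.9 1.1] w 0.0918 t 37.8833
n 1 [0.0074, -0.0164, -0.0205, 0.0035, 0.0045, 0.0028]
blob [101. 202.] area 851.5 world c [599.6  21.8] size [130.5  10.7] ang 3.3
blob [251. 176.] area 5169.0 world c [ 604.1 -123.3] size [ 47.1 106.4] ang 81.8
blob [426. 149.] area 3079.0 world c [ 609.2 -306.9] size [105.3  47.3] ang 18.6
```

View pics/m6.png

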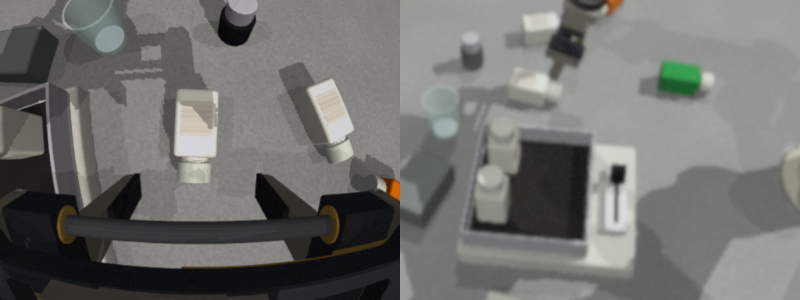

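```bash
python3 - <<'E'
from kin import *
plan(pick(.616,-.125,172,.012,**GP),5)
E
```

```text
n 5 [0.005, -0.0006, 0.0909, -0.0003, 0.0008, 0.0026]
```

Call:
carry_out([
  [0.005,-0.001,0.091,0,0.001,0.0026,1],
  [0.005,-0.001,0.091,0,0.001,0.0026,1],
  [0.005,0,0.091,0,0.001,0.0026,1],
  [0.005,0,0.091,0,0.001,0.0026,1],
  [0.005,0,0.091,0,0,0.0026,1],
  [0,0,0,0,0,0,1],
  [0,0,0,0,0,0,1],
])

```text
time_s: 38.57
ee_pos: [0.5897, -0.1205, 0.0276]
ee_rot: [[0.957, -0.136, 0.255], [-0.133, -0.991, -0.031], [0.257, -0.004, -0.966]]
force: [0.4, 0.4, -0.3]
gripper_width: 0.0917
```

```bash
python3 - <<'E'
from kin import *
js();plan(pick(.616,-.125,172,0,**GP))
E
```

```text
q [-0.446  0.288  1.893  0.125  0.717  1.178] p [ 0.5897 -0.1205  0.0276] F [ 0.4  0.4 -0.3] w 0.0917 t 38.5667
n 1 [0.0019, 0.0032, 0.0471, -0.0014, 0.0006, 0.0006]
```

Call:
carry_out([
  [0.002,0.003,0.047,-0.001,0.001,0,1],
  [0,0,0,0,0,0,1],
  [0,0,0,0,0,0,-1],
  [0,0,0,0,0,0,-1],
  [0,0,0,0,0,0,-1],
  [0,0,0,0,0,0,-1],
  [0,0,0,0,0,0,-1],
  [0,0,0,0,0,0,-1],
  [0,0,0,0,0,0,-1],
  [0,0,0,0,0,0,-1],
])

```text
time_s: 39.4
ee_pos: [0.5948, -0.1234, 0.0185]
ee_rot: [[0.955, -0.138, 0.262], [-0.132, -0.99, -0.038], [0.264, 0.002, -0.964]]
force: [-1.7, 0.0, 3.3]
gripper_width: 0.0497
```

```bash
cat >> kin.py <<'E'
def carry(i,j,up=.1,g=(0,0,2.4,3.1,.6,1.6)):
    q0=arm.sense()['joint_positions'];M=now();M[2,3]+=.24;qa,e=ik(M,q0)
    qb,e2=ik(place(i,j,up,**GP),np.array(g,float));print(e,e2,qb)
    mid=(qa+qb)/2;mid[4]=1.0
    go(qa,mid,qb)
E
python3 - <<'E'
from kin import *
js();print(pick(.616,-.125,172,0,**GP)[:3,3]);carry(-1,-1)
E
```

```text
q [-0.445  0.313  1.886  0.123  0.691  1.179] p [ 0.5948 -0.1234  0.0185] F [-1.7  0.   3.3] w 0.0497 t 39.4
[ 0.59307233 -0.12177773  0.01637482]
4.945798667031666e-13 0.0017407877699410212 [-0.20492024 -0.53958518  2.69        2.47365857  0.38662571  2.13699044]
n 35 low [ 0.552 -0.144  0.037] maxdq [0.009 0.043 0.038 0.092 0.069 0.034]
[0.061, 0.005, -0.119, 0.001, 0.0, -0.0] 
[0.053, 0.003, -0.124, 0.001, 0.0, -0.0] 
[0.045, 0.002, -0.129, 0.0, 0.0, -0.0] 
[0.037, -0.0, -0.133, -0.0, -0.0, -0.0] 
[0.028, -0.002, -0.137, -0.0, -0.0, 0.0] 
[0.02, -0.004, -0.14, -0.001, -0.0, 0.0] 
[0.01, -0.006, -0.143, -0.001, -0.0, 0.0] 
[-0.015, -0.135, 0.018, 0.026, 0.007, 0.02] 
[-0.022, -0.129, 0.02, 0.026, 0.006, 0.021] 
[-0.03, -0.122, 0.021, 0.026, 0.005, 0.022] 
[-0.036, -0.115, 0.022, 0.026, 0.004, 0.023] 
[-0.042, -0.107, 0.022, 0.026, 0.003, 0.024] 
[-0.047, -0.098, 0.022, 0.025, 0.002, 0.024] 
[-0.05, -0.089, 0.021, 0.025, 0.001, 0.025] 
[-0.053, -0.08, 0.02, 0.024, 0.0, 0.026] 
[-0.054, -0.07, 0.018, 0.024, -0.001, 0.027] 
[-0.054, -0.061, 0.016, 0.023, -0.001, 0.028] 
[-0.053, -0.052, 0.013, 0.023, -0.002, 0.028] 
[-0.051, -0.044, 0.01, 0.022, -0.002, 0.029] 
[-0.048, -0.036, 0.007, 0.022, -0.002, 0.03] 
[-0.002, -0.028, 0.002, 0.019, 0.007, 0.026] 
[0.002, -0.022, -0.002, 0.019, 0.007, 0.027] 
[0.007, -0.017, -0.006, 0.018, 0.007, 0.028] 
[0.012, -0.012, -0.01, 0.017, 0.007, 0.029] 
[0.018, -0.008, -0.014, 0.017, 0.007, 0.03] 
[0.024, -0.006, -0.017, 0.016, 0.007, 0.03] 
[0.031, -0.004, -0.021, 0.016, 0.007, 0.031] 
[0.039, -0.003, -0.024, 0.015, 0.008, 0.031] 
[0.046, -0.003, -0.027, 0.014, 0.008, 0.032] 
[0.054, -0.004, -0.029, 0.014, 0.008, 0.032] 
[0.061, -0.006, -0.031, 0.014, 0.009, 0.033] 
[0.068, -0.008, -0.033, 0.013, 0.009, 0.033] 
[0.075, -0.012, -0.034, 0.013, 0.009, 0.033] 
[0.082, -0.017, -0.035, 0.013, 0.01, 0.033] 
[0.087, -0.022, -0.035, 0.012, 0.01, 0.033]
```

```bash
cat >> kin.py <<'E'
STAND=[(1,-1),(1,1)]
def clear(path):
    g=np.linspace(-1,1,7);bp=np.array([[.025*x,.025*y,.055+.055*z,1] for x in g for y in g for z in g])
    fp=np.array([[.01*x,s*(.03+.008*y),-.06+.07*(z+1)/2,1] for x in g for y in g for z in g for s in(-1,1)])
    f=np.array([np.cos(YAW),np.sin(YAW)]);l=np.array([-f[1],f[0]]);best=9
    for k,q in enumerate(path):
        M=T(*fk(q,PR));P=np.vstack([(M@BT@bp.T).T,(M@fp.T).T])[:,:3]
        for i,j in STAND:
            c=PC+.05*i*f+.05*j*l;d=np.c_[np.abs((P[:,:2]-c)@f)-.025,np.abs((P[:,:2]-c)@l)-.025,P[:,2]-.17]
            m=np.linalg.norm(np.maximum(d,0),axis=1).min()
            if m<best: best=m;w=(k,i,j)
        # rim
        L=np.c_[(P[:,:2]-PC)@f,(P[:,:2]-PC)@l];o=(np.abs(L[:,0])<.105)&(np.abs(L[:,1])<.115)&((np.abs(L[:,0])>.1)|(np.abs(L[:,1])>.11))
        if o.any() and P[o,2].min()<.103: print('rim',k,P[o,2].min())
    print('clearance to standing',best,w)
def carry(i,j,up=.1,g=(0,0,2.4,3.1,.6,1.6),m4=1.0,show=True,lift=.24):
    q0=arm.sense()['joint_positions'];M=now();M[2,3]+=lift;qa,e=ik(M,q0)
    qb,e2=ik(place(i,j,up,**GP),np.array(g,float));print(e,e2,qb)
    mid=(qa+qb)/2;mid[4]=m4
    clear(seg(qa,mid)+seg(mid,qb))
    if show: go(qa,mid,qb)
E
python3 - <<'E'
from kin import *
for up in(.05,.06,.08): 
  for i in (-.8,-.9): 
    for m4 in (1.,1.2):print(i,up,m4);carry(i,-1,up,m4=m4,show=False)
E
```

```text
-0.8 0.05 1.0
4.945798667031666e-13 2.0974229277957636e-10 [-0.19606995 -0.23636806  2.64775268  2.7364135   0.61072152  1.84648037]
clearance to standing 0.0 (25, 1, -1)
-0.8 0.05 1.2
4.945798667031666e-13 2.0974229277957636e-10 [-0.19606995 -0.23636806  2.64775268  2.7364135   0.61072152  1.84648037]
clearance to standing 0.0009977700051990099 (26, 1, -1)
-0.9 0.05 1.0
4.945798667031666e-13 6.938893903907228e-16 [-0.20150452 -0.25860357  2.66325349  2.72372073  0.60600452  1.85702893]
clearance to standing 0.0 (25, 1, -1)
-0.9 0.05 1.2
4.945798667031666e-13 6.938893903907228e-16 [-0.20150452 -0.25860357  2.66325349  2.72372073  0.60600452  1.85702893]
clearance to standing 0.0040991835333781075 (25, 1, -1)
-0.8 0.06 1.0
4.945798667031666e-13 4.532851565216405e-10 [-0.19604305 -0.28883453  2.65263095  2.70742818  0.56724946  1.88135352]
clearance to standing 0.0015348485560114215 (24, 1, -1)
-0.8 0.06 1.2
4.945798667031666e-13 4.532851565216405e-10 [-0.19604305 -0.28883453  2.65263095  2.70742818  0.56724946  1.88135352]
clearance to standing 0.0037824815802465217 (27, 1, -1)
-0.9 0
[... 417 characters left out ...]
3125783e-16 [-0.19597895 -0.389018    2.65863539  2.63372953  0.48323454  1.9664966 ]
clearance to standing 0.01165240864166111 (25, 1, -1)
-0.8 0.08 1.2
4.945798667031666e-13 5.551115123125783e-16 [-0.19597895 -0.389018    2.65863539  2.63372953  0.48323454  1.9664966 ]
clearance to standing 0.014498127602112113 (27, 1, -1)
-0.9 0.08 1.0
4.945798667031666e-13 4.427014310692812e-14 [-0.20140487 -0.41600564  2.67456099  2.61274795  0.47569305  1.98623611]
clearance to standing 0.015793910533001346 (25, 1, -1)
-0.9 0.08 1.2
4.945798667031666e-13 4.427014310692812e-14 [-0.20140487 -0.41600564  2.67456099  2.61274795  0.47569305  1.98623611]
clearance to standing 0.018158811975092455 (27, 1, -1)
```

```bash
python3 - <<'E'
from kin import *
for i,up in((-.3,.13),(-.2,.14),(-.4,.12)): print(i,up);carry(i,-1,up,m4=1.1,show=False)
carry(-.3,-1,.13,m4=1.1)
plan(place(-.85,-1,.05,**GP),M0=place(-.3,-1,.13,**GP))
E
```

```text
-0.3 0.13
4.945798667031666e-13 1.4988010832439613e-14 [-0.17208987 -0.46342938  2.57614435  2.4873326   0.34089655  2.14095853]
clearance to standing 0.02499999999999678 (28, 1, -1)
-0.2 0.14
4.945798667031666e-13 4.551914400963142e-13 [-0.16789461 -0.47135432  2.55725737  2.44879025  0.31767475  2.18392137]
clearance to standing 0.031622776601585675 (28, 1, -1)
-0.4 0.12
4.945798667031666e-13 1.5265566588595902e-15 [-0.17646199 -0.45350322  2.59434208  2.52227901  0.36572135  2.10125549]
clearance to standing 0.022360679774997515 (28, 1, -1)
4.945798667031666e-13 1.4988010832439613e-14 [-0.17208987 -0.46342938  2.57614435  2.4873326   0.34089655  2.14095853]
clearance to standing 0.02499999999999678 (28, 1, -1)
n 36 low [ 0.552 -0.144  0.037] maxdq [0.01  0.043 0.033 0.092 0.069 0.035]
[0.061, 0.005, -0.119, 0.001, 0.0, -0.0] 
[0.053, 0.003, -0.124, 0.001, 0.0, -0.0] 
[0.045, 0.002, -0.129, 0.0, 0.0, -0.0] 
[0.037, -0.0, -0.133, -0.0, -0.0, -0.0] 
[0.028, -0.002, -0.137, -0.0, -0.0, 0.0] 
[0.02, -0.004, -0.14, -0.001, -0.0, 0.0] 
[0.01, -0.006, -0.143, -0.001, -0.0, 0.0] 
[-0.016, 
[... 652 characters left out ...]
03, 0.02, 0.009, 0.024] 
[0.014, -0.03, -0.001, 0.019, 0.009, 0.025] 
[0.018, -0.026, -0.005, 0.018, 0.009, 0.026] 
[0.022, -0.022, -0.008, 0.018, 0.009, 0.027] 
[0.027, -0.019, -0.012, 0.017, 0.009, 0.027] 
[0.032, -0.016, -0.015, 0.017, 0.009, 0.028] 
[0.038, -0.014, -0.018, 0.016, 0.009, 0.029] 
[0.044, -0.013, -0.021, 0.015, 0.009, 0.029] 
[0.05, -0.012, -0.024, 0.015, 0.01, 0.03] 
[0.056, -0.012, -0.026, 0.014, 0.01, 0.03] 
[0.063, -0.013, -0.028, 0.014, 0.01, 0.031] 
[0.069, -0.015, -0.029, 0.013, 0.011, 0.031] 
[0.075, -0.017, -0.03, 0.013, 0.011, 0.031] 
[0.081, -0.02, -0.03, 0.013, 0.012, 0.031] 
[0.086, -0.024, -0.03, 0.012, 0.012, 0.032] 
n 3 [0.1125, 0.0, -0.0078, -0.0, 0.0, 0.0]
```

Call:
carry_out([
  [0.061,0.005,-0.119,0.001,0,0,-1],
  [0.053,0.003,-0.124,0.001,0,0,-1],
  [0.045,0.002,-0.129,0,0,0,-1],
  [0.037,0,-0.133,0,0,0,-1],
  [0.028,-0.002,-0.137,0,0,0,-1],
  [0.02,-0.004,-0.14,-0.001,0,0,-1],
  [0.01,-0.006,-0.143,-0.001,0,0,-1],
  [-0.016,-0.14,0.016,0.027,0.005,0.02,-1],
  [-0.024,-0.134,0.018,0.027,0.004,0.021,-1],
  [-0.031,-0.128,0.02,0.027,0.003,0.021,-1],
])

```text
time_s: 40.23
ee_pos: [0.5994, -0.0197, 0.2502]
ee_rot: [[0.906, -0.244, 0.347], [-0.326, -0.923, 0.203], [0.271, -0.297, -0.916]]
force: [0.1, 0.1, -3.3]
gripper_width: 0.05
```

Call:
carry_out([
  [-0.038,-0.122,0.021,0.027,0.002,0.022,-1],
  [-0.044,-0.114,0.022,0.027,0.001,0.022,-1],
  [-0.049,-0.107,0.022,0.026,0,0.023,-1],
  [-0.053,-0.099,0.022,0.026,-0.001,0.024,-1],
  [-0.056,-0.09,0.022,0.026,-0.002,0.024,-1],
  [-0.058,-0.082,0.021,0.025,-0.003,0.025,-1],
  [-0.059,-0.073,0.019,0.025,-0.004,0.025,-1],
  [-0.059,-0.065,0.017,0.024,-0.004,0.026,-1],
  [-0.058,-0.058,0.014,0.024,-0.005,0.026,-1],
  [-0.057,-0.05,0.011,0.023,-0.005,0.027,-1],
])

```text
time_s: 41.07
ee_pos: [0.5884, 0.2212, 0.3307]
ee_rot: [[0.653, -0.472, 0.592], [-0.702, -0.082, 0.708], [-0.286, -0.877, -0.385]]
force: [-0.4, -0.2, -1.9]
gripper_width: 0.05
```

Call:
carry_out([
  [0.009,-0.04,0.006,0.02,0.009,0.023,-1],
  [0.012,-0.035,0.003,0.02,0.009,0.024,-1],
  [0.014,-0.03,-0.001,0.019,0.009,0.025,-1],
  [0.018,-0.026,-0.005,0.018,0.009,0.026,-1],
  [0.022,-0.022,-0.008,0.018,0.009,0.027,-1],
  [0.027,-0.019,-0.012,0.017,0.009,0.027,-1],
  [0.032,-0.016,-0.015,0.017,0.009,0.028,-1],
  [0.038,-0.014,-0.018,0.016,0.009,0.029,-1],
  [0.044,-0.013,-0.021,0.015,0.009,0.029,-1],
  [0.05,-0.012,-0.024,0.015,0.01,0.03,-1],
])

```text
time_s: 41.9
ee_pos: [0.6141, 0.151, 0.3375]
ee_rot: [[0.053, -0.334, 0.941], [-0.516, 0.798, 0.312], [-0.855, -0.502, -0.13]]
force: [0.5, -0.3, -1.6]
gripper_width: 0.0496
```

Call:
carry_out([
  [0.056,-0.012,-0.026,0.014,0.01,0.03,-1],
  [0.063,-0.013,-0.028,0.014,0.01,0.031,-1],
  [0.069,-0.015,-0.029,0.013,0.011,0.031,-1],
  [0.075,-0.017,-0.03,0.013,0.011,0.031,-1],
  [0.081,-0.02,-0.03,0.013,0.012,0.031,-1],
  [0.086,-0.024,-0.03,0.012,0.012,0.032,-1],
  [0,0,0,0,0,0,-1],
  [0,0,0,0,0,0,-1],
])

```text
time_s: 42.57
ee_pos: [0.5671, 0.0883, 0.2517]
ee_rot: [[-0.257, -0.033, 0.966], [-0.012, 0.999, 0.031], [-0.966, -0.003, -0.258]]
force: [0.0, -0.5, -1.7]
gripper_width: 0.0501
```

```bash
python3 - <<'E'
from kin import *
js();plan(place(-.3,-1,.13,**GP));plan(place(-.85,-1,.05,**GP));plan(place(-.85,-1,.008,**GP),3,M0=place(-.85,-1,.05,**GP))
E
```

```text
q [-0.161 -0.457  2.577  2.547  0.338  2.085] p [0.5671 0.0883 0.2517] F [ 0.  -0.5 -1.7] w 0.0501 t 42.5667
n 1 [-0.0063, -0.0019, 0.0006, -0.0025, 0.0004, 0.0004]
n 3 [0.1104, -0.0006, -0.0077, -0.0008, 0.0001, 0.0001]
n 3 [0.0541, -0.0, 0.0145, -0.0, 0.0, 0.0]
```

Call:
carry_out([
  [0.066,0,-0.005,-0.0005,0,0,-1],
  [0.066,0,-0.005,-0.0005,0,0,-1],
  [0.066,0,-0.005,-0.0005,0,0,-1],
  [0.066,0,-0.004,-0.0005,0,0,-1],
  [0.066,0,-0.004,-0.0005,0,0,-1],
  [0,0,0,0,0,0,-1],
  [0.054,0,0.0145,0,0,0,-1],
  [0.054,0,0.0145,0,0,0,-1],
  [0.054,0,0.0145,0,0,0,-1],
  [0,0,0,0,0,0,-1],
])

```text
time_s: 43.4
ee_pos: [0.5413, 0.087, 0.1305]
ee_rot: [[-0.26, -0.04, 0.965], [-0.01, 0.999, 0.039], [-0.966, 0.001, -0.26]]
force: [-0.7, 0.1, -2.2]
gripper_width: 0.0497
```

```bash
python3 - <<'E'
from kin import *
js();plan(place(-.85,-1,.004,**GP))
E
```

```text
q [-0.196 -0.008  2.617  2.819  0.795  1.739] p [0.5413 0.087  0.1305] F [-0.7  0.1 -2.2] w 0.0497 t 43.4
n 1 [0.0142, -0.0008, -0.001, -0.0, -0.0004, -0.0003]
```

Call:
carry_out([
  [0.012,0,0.002,0,0,0,-1],
  [0,0,0,0,0,0,-1],
  [0,0,0,0,0,0,-1],
])

```text
time_s: 43.65
ee_pos: [0.5418, 0.0869, 0.1313]
ee_rot: [[-0.253, -0.039, 0.967], [-0.01, 0.999, 0.038], [-0.967, 0.0, -0.253]]
force: [-0.3, 0.7, -2.3]
gripper_width: 0.0497
```

Call:
carry_out([
  [0.01,0,0.002,0,0,0,-1],
  [0,0,0,0,0,0,-1],
  [0,0,0,0,0,0,-1],
])

```text
time_s: 43.9
ee_pos: [0.5408, 0.087, 0.1275]
ee_rot: [[-0.255, -0.039, 0.966], [-0.009, 0.999, 0.038], [-0.967, 0.001, -0.255]]
force: [-0.0, -0.0, -1.9]
gripper_width: 0.0499
```

Call:
carry_out([
  [0.01,0,0.002,0,0,0,-1],
  [0,0,0,0,0,0,-1],
  [0,0,0,0,0,0,-1],
])

```text
time_s: 44.15
ee_pos: [0.541, 0.0869, 0.1252]
ee_rot: [[-0.254, -0.039, 0.966], [-0.009, 0.999, 0.038], [-0.967, 0.001, -0.254]]
force: [-0.3, -0.1, 2.3]
gripper_width: 0.0496
```

Call:
carry_out([
  [0.006,0,0.0015,0,0,0,-1],
  [0,0,0,0,0,0,-1],
  [0,0,0,0,0,0,-1],
])

```text
time_s: 44.4
ee_pos: [0.5416, 0.0868, 0.125]
ee_rot: [[-0.251, -0.039, 0.967], [-0.009, 0.999, 0.038], [-0.968, 0.001, -0.251]]
force: [-5.3, -0.7, 8.0]
gripper_width: 0.0498
```

```bash
python3 - <<'E'
from kin import *
plan(place(-.85,-1,.06,**GP));plan(place(-.3,-1,.14,**GP),M0=place(-.85,-1,.06,**GP))
for x in (place(-.85,-1,.06,**GP),place(-.3,-1,.14,**GP)): print(ik(x,arm.sense()['joint_positions']))
E
```

```text
n 2 [-0.1118, 0.0001, -0.0322, -0.0002, 0.0013, -0.0001]
n 3 [-0.1125, -0.0, 0.0078, -0.0, 0.0, 0.0]
(array([-0.19872683, -0.30064287,  2.66044098,  2.70015991,  0.56442824,
        1.8877031 ]), np.float64(5.002788461272445e-10))
(array([-0.17204724, -0.49600926,  2.57162138,  2.41776366,  0.31221641,
        2.21442069]), np.float64(1.9179657861911892e-11))
```

Call:
carry_out([
  [0,0,0,0,0,0,0.4],
  [0,0,0,0,0,0,0.4],
  [0,0,0,0,0,0,0.4],
  [0,0,0,0,0,0,0.4],
])

```text
time_s: 44.73
ee_pos: [0.5403, 0.087, 0.1225]
ee_rot: [[-0.257, -0.039, 0.966], [-0.009, 0.999, 0.038], [-0.966, 0.001, -0.257]]
force: [-0.2, -1.0, -0.1]
gripper_width: 0.0643
```

Call:
carry_out([
  [-0.045,0,-0.013,0,0,0,0.4],
  [-0.06,0,-0.017,0,0,0,0.4],
  [-0.06,0,-0.017,0,0,0,0.4],
  [-0.06,0,-0.017,0,0.001,0,0.4],
  [0,0,0,0,0,0,0.4],
  [-0.1,0,0.007,0,0,0,0.4],
  [-0.112,0,0.008,0,0,0,0.4],
  [-0.112,0,0.008,0,0,0,0.4],
  [0,0,0,0,0,0,0.4],
])

```text
time_s: 45.48
ee_pos: [0.5689, 0.088, 0.2653]
ee_rot: [[-0.249, -0.041, 0.968], [-0.011, 0.999, 0.039], [-0.968, -0.001, -0.249]]
force: [0.9, -1.1, 2.1]
gripper_width: 0.0646
```

```bash
python3 - <<'E'
from kin import *
js();snap('scene','s7.png');snap('side','d7.png');print(blobs('s7.png'))
i=cv2.imread('pics/s7.png');j=cv2.imread('pics/d7.png')
cv2.imwrite('pics/m7.png',np.hstack([cv2.resize(i[110:300,80:370],(458,300)),cv2.resize(j[130:310,180:380],(333,300))]))
q0=arm.sense()['joint_positions']
qp,e=ik(pick(.6215,-.3028,-162,.13,**GP),np.array([-.7,-.1,2.,.1,1.1,.9]));print(e,qp)
mid=(q0+qp)/2;mid[4]=1.05;mid[1]-=.1
go(mid,qp,held=False)
E
```

```text
q [-0.172 -0.491  2.571  2.445  0.323  2.187] p [0.5689 0.088  0.2653] F [ 0.9 -1.1  2.1] w 0.0646 t 45.4833
[([247.9, 181.4], 613), ([140.3, 175.1], 66), ([132.1, 257.9], 96), ([179.8, 265.7], 583), ([247.4, 269.7], 146)]
4.033590385610695e-10 [-0.81533873  0.30329229  1.61325879  0.26239907  1.12479442  0.33948779]
n 33 low [ 0.484 -0.248  0.21 ] maxdq [0.021 0.033 0.032 0.073 0.04  0.061]
[-0.077, 0.001, 0.028, -0.007, -0.01, -0.034] 
[-0.071, -0.005, 0.029, -0.007, -0.01, -0.034] 
[-0.064, -0.01, 0.028, -0.007, -0.009, -0.034] 
[-0.057, -0.014, 0.027, -0.007, -0.009, -0.034] 
[-0.049, -0.017, 0.026, -0.007, -0.009, -0.034] 
[-0.042, -0.019, 0.025, -0.007, -0.008, -0.033] 
[-0.034, -0.02, 0.023, -0.007, -0.008, -0.033] 
[-0.026, -0.019, 0.021, -0.008, -0.008, -0.033] 
[-0.019, -0.018, 0.018, -0.008, -0.008, -0.033] 
[-0.012, -0.016, 0.015, -0.009, -0.008, -0.032] 
[-0.006, -0.013, 0.012, -0.009, -0.008, -0.032] 
[-0.001, -0.009, 0.009, -0.009, -0.008, -0.031] 
[0.004, -0.004, 0.005, -0.01, -0.008, -0.031] 
[0.008, 0.001, 0.002, -0.01, -0.009, -0.03] 
[0.01, 0.007, -0.002, -0.011, 
[... 171 characters left out ...]
 -0.011, -0.02, -0.002, -0.028] 
[0.058, 0.09, -0.012, -0.02, -0.004, -0.028] 
[0.05, 0.099, -0.014, -0.019, -0.005, -0.027] 
[0.041, 0.107, -0.014, -0.019, -0.006, -0.027] 
[0.031, 0.114, -0.015, -0.019, -0.008, -0.026] 
[0.02, 0.12, -0.015, -0.018, -0.009, -0.026] 
[0.008, 0.125, -0.014, -0.018, -0.011, -0.026] 
[-0.005, 0.129, -0.013, -0.017, -0.012, -0.025] 
[-0.018, 0.131, -0.012, -0.016, -0.014, -0.025] 
[-0.032, 0.131, -0.01, -0.015, -0.015, -0.024] 
[-0.045, 0.13, -0.008, -0.014, -0.016, -0.024] 
[-0.059, 0.127, -0.006, -0.012, -0.017, -0.024] 
[-0.072, 0.123, -0.003, -0.011, -0.018, -0.023] 
[-0.084, 0.117, 0.001, -0.009, -0.019, -0.023] 
[-0.096, 0.11, 0.004, -0.008, -0.02, -0.023]
```

View pics/m7.png

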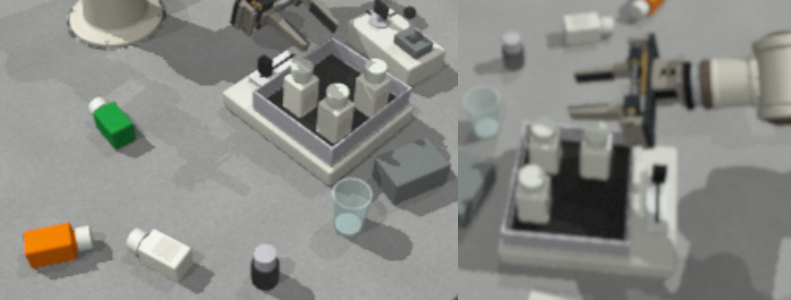

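All three placed bottles stand: right-far, left-far and right-near. b4 is still at scene (180,266). Going to it now.

Call:
carry_out([
  [-0.077,0.001,0.028,-0.007,-0.01,-0.034,1],
  [-0.071,-0.005,0.029,-0.007,-0.01,-0.034,1],
  [-0.064,-0.01,0.028,-0.007,-0.009,-0.034,1],
  [-0.057,-0.014,0.027,-0.007,-0.009,-0.034,1],
  [-0.049,-0.017,0.026,-0.007,-0.009,-0.034,1],
  [-0.042,-0.019,0.025,-0.007,-0.008,-0.033,1],
  [-0.034,-0.02,0.023,-0.007,-0.008,-0.033,1],
  [-0.026,-0.019,0.021,-0.008,-0.008,-0.033,1],
  [-0.019,-0.018,0.018,-0.008,-0.008,-0.033,1],
  [-0.012,-0.016,0.015,-0.009,-0.008,-0.032,1],
])

```text
time_s: 46.42
ee_pos: [0.6453, 0.1057, 0.3629]
ee_rot: [[0.223, -0.305, 0.926], [-0.814, 0.464, 0.349], [-0.536, -0.832, -0.145]]
force: [0.6, -0.2, 0.7]
gripper_width: 0.0918
```

Call:
carry_out([
  [-0.006,-0.013,0.012,-0.009,-0.008,-0.032,1],
  [-0.001,-0.009,0.009,-0.009,-0.008,-0.031,1],
  [0.004,-0.004,0.005,-0.01,-0.008,-0.031,1],
  [0.008,0.001,0.002,-0.01,-0.009,-0.03,1],
  [0.01,0.007,-0.002,-0.011,-0.009,-0.03,1],
  [0.012,0.013,-0.006,-0.011,-0.009,-0.029,1],
  [0.012,0.02,-0.01,-0.011,-0.01,-0.028,1],
  [0.012,0.026,-0.014,-0.011,-0.011,-0.027,1],
  [0.064,0.081,-0.011,-0.02,-0.002,-0.028,1],
  [0.058,0.09,-0.012,-0.02,-0.004,-0.028,1],
])

```text
time_s: 47.25
ee_pos: [0.6553, 0.0473, 0.32]
ee_rot: [[0.67, -0.187, 0.718], [-0.697, -0.491, 0.523], [0.255, -0.851, -0.459]]
force: [0.0, 0.2, -0.1]
gripper_width: 0.0916
```

Call:
carry_out([
  [0.05,0.099,-0.014,-0.019,-0.005,-0.027,1],
  [0.041,0.107,-0.014,-0.019,-0.006,-0.027,1],
  [0.031,0.114,-0.015,-0.019,-0.008,-0.026,1],
  [0.02,0.12,-0.015,-0.018,-0.009,-0.026,1],
  [0.008,0.125,-0.014,-0.018,-0.011,-0.026,1],
  [-0.005,0.129,-0.013,-0.017,-0.012,-0.025,1],
  [-0.018,0.131,-0.012,-0.016,-0.014,-0.025,1],
  [-0.032,0.131,-0.01,-0.015,-0.015,-0.024,1],
  [-0.045,0.13,-0.008,-0.014,-0.016,-0.024,1],
  [-0.059,0.127,-0.006,-0.012,-0.017,-0.024,1],
])

```text
time_s: 48.08
ee_pos: [0.6066, -0.2253, 0.1704]
ee_rot: [[0.911, 0.143, 0.386], [0.066, -0.977, 0.205], [0.406, -0.161, -0.9]]
force: [0.7, 0.2, -0.4]
gripper_width: 0.092
```

Call:
carry_out([
  [-0.072,0.123,-0.003,-0.011,-0.018,-0.023,1],
  [-0.084,0.117,0.001,-0.009,-0.019,-0.023,1],
  [-0.096,0.11,0.004,-0.008,-0.02,-0.023,1],
  [0,0,0,0,0,0,1],
])

```text
time_s: 48.42
ee_pos: [0.5646, -0.3222, 0.1373]
ee_rot: [[0.92, 0.31, 0.24], [0.298, -0.951, 0.085], [0.254, -0.007, -0.967]]
force: [-0.0, -0.6, -0.0]
gripper_width: 0.0919
```

```bash
python3 - <<'E'
from kin import *
js();plan(pick(.6215,-.3028,-162,.13,**GP));c=snap('wrist','w8.png');crect(c)
E
```

```text
q [-0.82   0.312  1.612  0.261  1.127  0.334] p [ 0.5646 -0.3222  0.1373] F [-0.  -0.6 -0. ] w 0.0919 t 48.4167
n 1 [0.0176, -0.0037, -0.0145, -0.0022, 0.0015, -0.0002]
blob [259. 197.] area 5253.0 world c [ 609.4 -308.8] size [105.9  46.7] ang 18.4
```

```bash
python3 - <<'E'
from kin import *
plan(pick(.6215,-.3045,-161.7,.012,**GP),5)
E
```

```text
n 5 [0.0017, 0.0026, 0.0917, -0.0005, 0.0001, -0.0005]
```

Call:
carry_out([
  [0.002,0.003,0.092,0,0,0,1],
  [0.002,0.003,0.092,0,0,0,1],
  [0.002,0.003,0.092,0,0,0,1],
  [0.002,0.002,0.092,0,0,0,1],
  [0.001,0.002,0.092,0,0,0,1],
  [0,0,0,0,0,0,1],
  [0,0,0,0,0,0,1],
])

```text
time_s: 49.05
ee_pos: [0.5978, -0.3108, 0.0295]
ee_rot: [[0.919, 0.31, 0.243], [0.298, -0.951, 0.087], [0.258, -0.007, -0.966]]
force: [-1.0, 0.0, 0.3]
gripper_width: 0.092
```

```bash
python3 - <<'E'
from kin import *
js();plan(pick(.6215,-.3045,-161.7,0,**GP))
E
```

```text
q [-0.77   0.502  1.598  0.29   0.944  0.328] p [ 0.5978 -0.3108  0.0295] F [-1.   0.   0.3] w 0.092 t 49.05
n 1 [-0.0082, 0.0061, 0.0522, -0.0019, 0.0002, -0.0019]
```

Call:
carry_out([
  [-0.008,0.006,0.05,-0.002,0,-0.002,1],
  [0,0,0,0,0,0,1],
  [0,0,0,0,0,0,-1],
  [0,0,0,0,0,0,-1],
  [0,0,0,0,0,0,-1],
  [0,0,0,0,0,0,-1],
  [0,0,0,0,0,0,-1],
  [0,0,0,0,0,0,-1],
  [0,0,0,0,0,0,-1],
  [0,0,0,0,0,0,-1],
])

```text
time_s: 49.88
ee_pos: [0.601, -0.3147, 0.0202]
ee_rot: [[0.916, 0.313, 0.249], [0.304, -0.95, 0.075], [0.26, 0.007, -0.966]]
force: [-2.0, 0.6, 2.6]
gripper_width: 0.0501
```

```bash
cat >> kin.py <<'E'
STAND=[(1,-1),(1,1),(-.85,-1)]
E
python3 - <<'E'
from kin import *
js()
for i,up,m4 in((-.3,.13,1.1),(-.5,.12,1.1),(-.6,.12,1.1),(-.6,.12,1.3)): print(i,up);carry(i,1,up,m4=m4,show=False,g=(.2,-.1,2.5,3.4,.6,1.4))
carry(-.5,1,.12,m4=1.1,g=(.2,-.1,2.5,3.4,.6,1.4))
E
```

```text
q [-0.768  0.519  1.595  0.29   0.917  0.318] p [ 0.601  -0.3147  0.0202] F [-2.   0.6  2.6] w 0.0501 t 49.8833
-0.3 0.13
8.731677053624e-13 3.8834969027680574e-11 [ 0.20140342 -0.29083332  2.46317992  3.58545567  0.36950743  1.19551086]
clearance to standing 0.024999999996237678 (39, 1, 1)
-0.5 0.12
8.731677053624e-13 9.75986943722171e-11 [ 0.20713532 -0.29324343  2.49010954  3.57342451  0.39370135  1.21203092]
clearance to standing 0.02692582403900607 (39, 1, 1)
-0.6 0.12
8.731677053624e-13 9.530236189554974e-10 [ 0.21013743 -0.31023226  2.50214799  3.58559538  0.3902515   1.20075822]
clearance to standing 0.03162277660942633 (39, 1, 1)
-0.6 0.12
8.731677053624e-13 9.530236189554974e-10 [ 0.21013743 -0.31023226  2.50214799  3.58559538  0.3902515   1.20075822]
clearance to standing 0.03162277660942633 (41, 1, 1)
8.731677053624e-13 9.75986943722171e-11 [ 0.20713532 -0.29324343  2.49010954  3.57342451  0.39370135  1.21203092]
clearance to standing 0.02692582403900607 (39, 1, 1)
n 47 low [ 0.554 -0.309  0.039] maxdq [0.027 0.037 0.03  0.093 0.059 0.021]
[0.05, 0.02, -0.124, 0.001, 0.00
[... 1347 characters left out ...]
.009, -0.006, 0.008, 0.018, 0.028] 
[0.001, 0.001, -0.013, 0.007, 0.017, 0.029] 
[0.004, 0.01, -0.02, 0.006, 0.017, 0.029] 
[0.009, 0.019, -0.027, 0.005, 0.017, 0.03] 
[0.015, 0.026, -0.033, 0.004, 0.017, 0.031] 
[0.022, 0.034, -0.039, 0.003, 0.017, 0.031] 
[0.031, 0.04, -0.044, 0.002, 0.017, 0.031] 
[0.04, 0.045, -0.048, 0.002, 0.017, 0.031] 
[0.049, 0.048, -0.051, 0.001, 0.018, 0.032] 
[0.059, 0.051, -0.054, 0.0, 0.018, 0.032] 
[0.07, 0.052, -0.056, -0.0, 0.018, 0.032] 
[0.08, 0.052, -0.057, -0.001, 0.019, 0.032] 
[0.09, 0.05, -0.058, -0.001, 0.019, 0.032] 
[0.099, 0.047, -0.057, -0.002, 0.019, 0.031] 
[0.108, 0.043, -0.057, -0.002, 0.02, 0.031] 
[0.116, 0.037, -0.055, -0.002, 0.02, 0.031]
```

Call:
carry_out([
  [0.05,0.02,-0.124,0.001,0.001,0,-1],
  [0.045,0.013,-0.128,0,0.001,0,-1],
  [0.041,0.007,-0.131,0,0,0,-1],
  [0.037,0.001,-0.133,0,0,0,-1],
  [0.032,-0.006,-0.135,0,0,0,-1],
  [0.027,-0.012,-0.137,0,-0.001,0,-1],
  [0.022,-0.018,-0.138,-0.001,-0.001,0,-1],
  [0.107,-0.104,0.022,0.012,0.021,0.006,-1],
  [0.1,-0.107,0.025,0.013,0.02,0.006,-1],
  [0.093,-0.109,0.028,0.014,0.02,0.007,-1],
])

```text
time_s: 50.72
ee_pos: [0.6505, -0.2144, 0.2698]
ee_rot: [[0.873, 0.299, 0.386], [0.216, -0.946, 0.243], [0.438, -0.129, -0.89]]
force: [0.0, 0.1, -1.6]
gripper_width: 0.0498
```

Call:
carry_out([
  [0.086,-0.11,0.031,0.014,0.019,0.008,-1],
  [0.078,-0.111,0.033,0.015,0.018,0.008,-1],
  [0.07,-0.111,0.035,0.015,0.018,0.009,-1],
  [0.063,-0.111,0.037,0.015,0.017,0.01,-1],
  [0.055,-0.11,0.038,0.016,0.016,0.011,-1],
  [0.047,-0.108,0.038,0.016,0.016,0.011,-1],
  [0.039,-0.106,0.039,0.016,0.015,0.012,-1],
  [0.032,-0.104,0.038,0.016,0.015,0.013,-1],
  [0.025,-0.1,0.038,0.016,0.014,0.014,-1],
  [0.018,-0.097,0.037,0.016,0.014,0.014,-1],
])

```text
time_s: 51.55
ee_pos: [0.7241, 0.068, 0.3731]
ee_rot: [[0.707, 0.291, 0.645], [-0.311, -0.691, 0.652], [0.636, -0.662, -0.398]]
force: [-0.7, 0.2, -1.7]
gripper_width: 0.0501
```

Call:
carry_out([
  [0.012,-0.093,0.035,0.016,0.013,0.015,-1],
  [0.006,-0.088,0.033,0.016,0.013,0.016,-1],
  [0.001,-0.083,0.031,0.016,0.012,0.017,-1],
  [-0.004,-0.078,0.029,0.015,0.012,0.017,-1],
  [-0.008,-0.072,0.026,0.015,0.011,0.018,-1],
  [-0.012,-0.067,0.023,0.015,0.011,0.019,-1],
  [-0.015,-0.061,0.019,0.014,0.011,0.019,-1],
  [-0.017,-0.055,0.016,0.014,0.01,0.02,-1],
  [-0.019,-0.049,0.012,0.014,0.01,0.02,-1],
  [0,-0.028,0.008,0.01,0.018,0.026,-1],
])

```text
time_s: 52.38
ee_pos: [0.7075, 0.1972, 0.4933]
ee_rot: [[0.599, 0.227, 0.768], [-0.783, -0.033, 0.621], [0.166, -0.973, 0.158]]
force: [0.7, 0.7, -1.4]
gripper_width: 0.05
```

Call:
carry_out([
  [-0.001,-0.018,0.001,0.009,0.018,0.027,-1],
  [-0.001,-0.009,-0.006,0.008,0.018,0.028,-1],
  [0.001,0.001,-0.013,0.007,0.017,0.029,-1],
  [0.004,0.01,-0.02,0.006,0.017,0.029,-1],
  [0.009,0.019,-0.027,0.005,0.017,0.03,-1],
  [0.015,0.026,-0.033,0.004,0.017,0.031,-1],
  [0.022,0.034,-0.039,0.003,0.017,0.031,-1],
  [0.031,0.04,-0.044,0.002,0.017,0.031,-1],
  [0.04,0.045,-0.048,0.002,0.017,0.031,-1],
  [0.049,0.048,-0.051,0.001,0.018,0.032,-1],
])

```text
time_s: 53.22
ee_pos: [0.6575, 0.1725, 0.4144]
ee_rot: [[0.19, -0.044, 0.981], [-0.613, 0.775, 0.153], [-0.767, -0.63, 0.12]]
force: [-0.9, 0.2, -0.4]
gripper_width: 0.0496
```

```bash
python3 - <<'E'
from kin import *
js();qb,e=ik(place(-.5,1,.12,**GP),np.array([.2,-.1,2.5,3.4,.6,1.4]));go(qb);clear(seg(arm.sense()['joint_positions'],qb))
E
```

```text
q [ 0.013 -0.197  2.289  2.909  0.655  1.086] p [0.6575 0.1725 0.4144] F [-0.9  0.2 -0.4] w 0.0496 t 53.2167
n 7 low [0.567 0.213 0.18 ] maxdq [0.028 0.014 0.029 0.095 0.037 0.018]
[0.059, 0.05, -0.052, 0.001, 0.017, 0.031] 
[0.069, 0.052, -0.054, 0.0, 0.018, 0.031] 
[0.08, 0.051, -0.056, -0.001, 0.018, 0.031] 
[0.09, 0.05, -0.056, -0.001, 0.019, 0.031] 
[0.099, 0.047, -0.056, -0.001, 0.019, 0.031] 
[0.108, 0.042, -0.055, -0.002, 0.019, 0.031] 
[0.116, 0.037, -0.054, -0.002, 0.02, 0.031] 
clearance to standing 0.02692582403900607 (6, 1, 1)
```

Call:
carry_out([
  [0.059,0.05,-0.052,0.001,0.017,0.031,-1],
  [0.069,0.052,-0.054,0,0.018,0.031,-1],
  [0.08,0.051,-0.056,-0.001,0.018,0.031,-1],
  [0.09,0.05,-0.056,-0.001,0.019,0.031,-1],
  [0.099,0.047,-0.056,-0.001,0.019,0.031,-1],
  [0.108,0.042,-0.055,-0.002,0.019,0.031,-1],
  [0.116,0.037,-0.054,-0.002,0.02,0.031,-1],
  [0,0,0,0,0,0,-1],
  [0,0,0,0,0,0,-1],
])

```text
time_s: 53.97
ee_pos: [0.5545, 0.1863, 0.2435]
ee_rot: [[-0.253, -0.046, 0.966], [-0.02, 0.999, 0.042], [-0.967, -0.009, -0.254]]
force: [-0.1, -0.3, 0.3]
gripper_width: 0.0503
```

```bash
python3 - <<'E'
from kin import *
js();plan(place(-.5,1,.12,**GP));plan(place(-.85,1.05,.05,**GP),4);plan(place(-.85,1.05,.008,**GP),3,M0=place(-.85,1.05,.05,**GP))
E
```

```text
q [ 0.2   -0.292  2.493  3.541  0.398  1.231] p [0.5545 0.1863 0.2435] F [-0.1 -0.3  0.3] w 0.0503 t 53.9667
n 1 [0.002, 0.0044, -0.0028, 0.001, 0.0017, 0.0033]
n 4 [0.0726, 0.0041, 0.0003, 0.0002, 0.0004, 0.0008]
n 3 [0.0541, 0.0, 0.0145, -0.0, 0.0, 0.0]
```

Call:
carry_out([
  [0.073,0.004,0,0,0.0004,0.001,-1],
  [0.073,0.004,0,0,0.0004,0.001,-1],
  [0.073,0.004,0,0,0.0004,0.001,-1],
  [0.073,0.004,0,0,0.0004,0.001,-1],
  [0,0,0,0,0,0,-1],
  [0.054,0,0.0145,0,0,0,-1],
  [0.054,0,0.0145,0,0,0,-1],
  [0.054,0,0.0145,0,0,0,-1],
  [0,0,0,0,0,0,-1],
])

```text
time_s: 54.72
ee_pos: [0.5373, 0.1888, 0.1307]
ee_rot: [[-0.259, -0.041, 0.965], [-0.007, 0.999, 0.04], [-0.966, 0.003, -0.259]]
force: [0.6, -0.1, -2.0]
gripper_width: 0.0501
```

Call:
carry_out([
  [0.01,0,0.0025,0,0,0,-1],
  [0,0,0,0,0,0,-1],
  [0,0,0,0,0,0,-1],
])

```text
time_s: 54.97
ee_pos: [0.5376, 0.1893, 0.1312]
ee_rot: [[-0.254, -0.041, 0.966], [-0.006, 0.999, 0.041], [-0.967, 0.005, -0.254]]
force: [-0.0, -0.9, -1.0]
gripper_width: 0.0502
```

Call:
carry_out([
  [0.008,0,0.002,0,0,0,-1],
  [0,0,0,0,0,0,-1],
  [0,0,0,0,0,0,-1],
])

```text
time_s: 55.22
ee_pos: [0.5367, 0.1893, 0.1278]
ee_rot: [[-0.257, -0.041, 0.966], [-0.006, 0.999, 0.041], [-0.967, 0.005, -0.257]]
force: [0.4, 0.1, -0.9]
gripper_width: 0.0501
```

Call:
carry_out([
  [0.01,0,0.0025,0,0,0,-1],
  [0,0,0,0,0,0,-1],
  [0,0,0,0,0,0,-1],
])

```text
time_s: 55.47
ee_pos: [0.537, 0.1893, 0.1256]
ee_rot: [[-0.255, -0.041, 0.966], [-0.006, 0.999, 0.041], [-0.967, 0.005, -0.255]]
force: [-2.0, 0.4, 3.1]
gripper_width: 0.0503
```

Call:
carry_out([
  [0.006,0,0.0015,0,0,0,-1],
  [0,0,0,0,0,0,-1],
  [0,0,0,0,0,0,-1],
])

```text
time_s: 55.72
ee_pos: [0.5376, 0.1892, 0.1253]
ee_rot: [[-0.252, -0.04, 0.967], [-0.005, 0.999, 0.04], [-0.968, 0.005, -0.252]]
force: [-3.4, -1.6, 7.7]
gripper_width: 0.0502
```

Call:
carry_out([
  [0,0,0,0,0,0,0.4],
  [0,0,0,0,0,0,0.4],
  [0,0,0,0,0,0,0.4],
  [0,0,0,0,0,0,0.4],
  [-0.045,0,-0.013,0,0,0,0.4],
  [-0.06,0,-0.017,0,0,0,0.4],
  [-0.06,0,-0.017,0,0,0,0.4],
  [-0.06,0,-0.017,0,0.001,0,0.4],
  [-0.09,0,0,0,0,0,0.4],
  [-0.09,0,0,0,0,0,0.4],
])

```text
time_s: 56.55
ee_pos: [0.5465, 0.1893, 0.2248]
ee_rot: [[-0.263, -0.042, 0.964], [-0.007, 0.999, 0.042], [-0.965, 0.005, -0.263]]
force: [0.5, -0.2, 0.4]
gripper_width: 0.0643
```

Call:
carry_out([
  [-0.11,0,0,0,0,0,0.4],
  [-0.11,0,0,0,0,0,0.4],
  [-0.11,0,0,0,0,0,0.4],
  [0,0,0,0,0,0,0.4],
])

```text
time_s: 56.88
ee_pos: [0.5713, 0.1897, 0.3136]
ee_rot: [[-0.249, -0.04, 0.968], [-0.004, 0.999, 0.04], [-0.969, 0.007, -0.249]]
force: [0.8, 0.1, 1.0]
gripper_width: 0.064
```

```bash
python3 - <<'E'
from kin import *
js();snap('scene','s9.png');snap('side','d9.png')
i=cv2.imread('pics/s9.png');j=cv2.imread('pics/d9.png')
cv2.imwrite('pics/m9.png',np.hstack([cv2.resize(i[95:225,205:375],(392,300),interpolation=2),cv2.resize(j[190:375,190:330],(408,540),interpolation=2)[:300] if 0 else cv2.resize(j[190:375,180:330],(370,456),interpolation=2)[:300]]))
cv2.imwrite('pics/m9.png',cv2.copyMakeBorder(np.hstack([cv2.resize(i[95:225,205:375],(430,329),interpolation=2),cv2.resize(j[195:375,190:332],(260,329),interpolation=2)]),0,0,0,0,0))
E
```

```text
q [ 0.202 -0.413  2.413  3.872  0.233  0.901] p [0.5713 0.1897 0.3136] F [0.8 0.1 1. ] w 0.064 t 56.8833
```

View pics/m9.png

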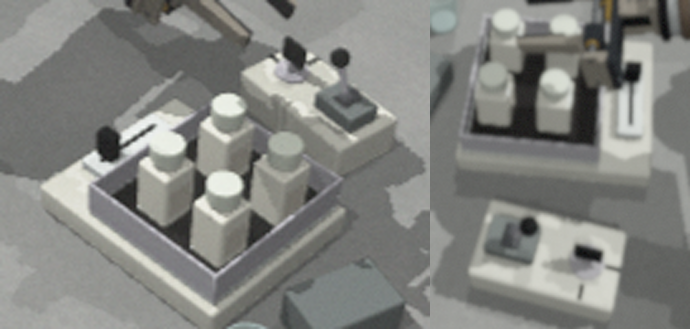

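```bash
cat >> kin.py <<'E'
def down(x,y,z,yaw=YAW,s=1):
    f=np.array([np.cos(yaw),np.sin(yaw),0])*s;d=np.array([0,0,-1.]);return T([x,y,z],np.c_[f,np.cross(d,f),d])
STAND=[(1,-1),(1,1),(-.85,-1),(-.85,1)]
E
python3 - <<'E'
from kin import *
A=load('s9.png')
for z in(.085,.09,.095): print(at(A,247.5,147,z))
q0=arm.sense()['joint_positions']
qp,e=ik(down(.42,.05,.26),np.array([-.1,-.2,1.9,0,1.4,1.5]));print(e,qp)
mid=(q0+qp)/2;mid[4]=1.05;mid[1]-=.1
clear(seg(q0,mid)+seg(mid,qp))
go(mid,qp,held=False)
E
```

```text
[0.407  0.1069 0.085 ]
[0.4112 0.1032 0.09  ]
[0.4153 0.0996 0.095 ]
4.163336342344337e-15 [-1.68968043e-01 -2.81007644e-01  1.94246136e+00 -5.57991120e-16
  1.48013893e+00  1.36168571e+00]
clearance to standing 0.06137282454856921 (33, -0.85, -1)
n 35 low [0.49  0.272 0.305] maxdq [0.011 0.009 0.014 0.114 0.048 0.013]
[-0.123, -0.027, 0.009, 0.005, -0.023, -0.029] 
[-0.123, -0.026, 0.011, 0.004, -0.023, -0.029] 
[-0.123, -0.024, 0.013, 0.003, -0.024, -0.029] 
[-0.122, -0.023, 0.014, 0.002, -0.024, -0.028] 
[-0.12, -0.02, 0.016, 0.001, -0.025, -0.028] 
[-0.118, -0.017, 0.017, -0.0, -0.025, -0.028] 
[-0.115, -0.014, 0.017, -0.002, -0.025, -0.027] 
[-0.112, -0.01, 0.018, -0.003, -0.026, -0.027] 
[-0.108, -0.005, 0.017, -0.005, -0.026, -0.027] 
[-0.104, -0.0, 0.017, -0.006, -0.026, -0.026] 
[-0.1, 0.005, 0.015, -0.008, -0.026, -0.025] 
[-0.096, 0.011, 0.014, -0.01, -0.026, -0.025] 
[-0.091, 0.017, 0.012, -0.011, -0.026, -0.024] 
[-0.087, 0.024, 0.009, -0.013, -0.025, -0.023] 
[-0.083, 0.031, 0.006, -0.015, -0.025, -0.022] 
[-0.079, 0.038, 0.002, -0.017, -0.025, -0.021] 
[-0.076, 0.045, 
[... 199 characters left out ...]
011, -0.026, -0.015, -0.011] 
[-0.031, 0.1, -0.013, -0.027, -0.015, -0.01] 
[-0.031, 0.105, -0.015, -0.027, -0.015, -0.009] 
[-0.031, 0.109, -0.017, -0.028, -0.015, -0.008] 
[-0.03, 0.113, -0.019, -0.029, -0.015, -0.007] 
[-0.031, 0.117, -0.021, -0.029, -0.014, -0.006] 
[-0.031, 0.121, -0.022, -0.03, -0.014, -0.005] 
[-0.031, 0.125, -0.023, -0.03, -0.014, -0.004] 
[-0.032, 0.128, -0.024, -0.03, -0.014, -0.003] 
[-0.033, 0.131, -0.024, -0.031, -0.014, -0.002] 
[-0.033, 0.135, -0.024, -0.031, -0.014, -0.0] 
[-0.034, 0.138, -0.024, -0.031, -0.013, 0.001] 
[-0.035, 0.14, -0.023, -0.032, -0.013, 0.002] 
[-0.036, 0.143, -0.022, -0.032, -0.013, 0.003] 
[-0.036, 0.145, -0.021, -0.032, -0.013, 0.004]
```

Call:
carry_out([
  [-0.123,-0.027,0.009,0.005,-0.023,-0.029,0.4],
  [-0.123,-0.026,0.011,0.004,-0.023,-0.029,0.4],
  [-0.123,-0.024,0.013,0.003,-0.024,-0.029,0.4],
  [-0.122,-0.023,0.014,0.002,-0.024,-0.028,0.4],
  [-0.12,-0.02,0.016,0.001,-0.025,-0.028,0.4],
  [-0.118,-0.017,0.017,0,-0.025,-0.028,0.4],
  [-0.115,-0.014,0.017,-0.002,-0.025,-0.027,0.4],
  [-0.112,-0.01,0.018,-0.003,-0.026,-0.027,0.4],
  [-0.108,-0.005,0.017,-0.005,-0.026,-0.027,0.4],
  [-0.104,0,0.017,-0.006,-0.026,-0.026,0.4],
])

```text
time_s: 57.82
ee_pos: [0.5838, 0.2593, 0.571]
ee_rot: [[0.502, 0.058, 0.863], [-0.68, 0.643, 0.352], [-0.535, -0.763, 0.363]]
force: [-0.2, 0.9, -0.3]
gripper_width: 0.0642
```

Call:
carry_out([
  [-0.1,0.005,0.015,-0.008,-0.026,-0.025,0.4],
  [-0.096,0.011,0.014,-0.01,-0.026,-0.025,0.4],
  [-0.091,0.017,0.012,-0.011,-0.026,-0.024,0.4],
  [-0.087,0.024,0.009,-0.013,-0.025,-0.023,0.4],
  [-0.083,0.031,0.006,-0.015,-0.025,-0.022,0.4],
  [-0.079,0.038,0.002,-0.017,-0.025,-0.021,0.4],
  [-0.076,0.045,-0.002,-0.019,-0.025,-0.019,0.4],
  [-0.036,0.083,-0.003,-0.024,-0.016,-0.014,0.4],
  [-0.035,0.087,-0.005,-0.024,-0.016,-0.013,0.4],
  [-0.033,0.092,-0.008,-0.025,-0.016,-0.012,0.4],
])

```text
time_s: 58.65
ee_pos: [0.4904, 0.3953, 0.5086]
ee_rot: [[0.878, 0.191, 0.438], [-0.419, -0.136, 0.898], [0.231, -0.972, -0.04]]
force: [-0.4, 0.6, 0.2]
gripper_width: 0.064
```

Call:
carry_out([
  [-0.032,0.096,-0.011,-0.026,-0.015,-0.011,0.4],
  [-0.031,0.1,-0.013,-0.027,-0.015,-0.01,0.4],
  [-0.031,0.105,-0.015,-0.027,-0.015,-0.009,0.4],
  [-0.031,0.109,-0.017,-0.028,-0.015,-0.008,0.4],
  [-0.03,0.113,-0.019,-0.029,-0.015,-0.007,0.4],
  [-0.031,0.117,-0.021,-0.029,-0.014,-0.006,0.4],
  [-0.031,0.121,-0.022,-0.03,-0.014,-0.005,0.4],
  [-0.031,0.125,-0.023,-0.03,-0.014,-0.004,0.4],
  [-0.032,0.128,-0.024,-0.03,-0.014,-0.003,0.4],
  [-0.033,0.131,-0.024,-0.031,-0.014,-0.002,0.4],
])

```text
time_s: 59.48
ee_pos: [0.449, 0.2237, 0.2829]
ee_rot: [[0.982, 0.109, 0.153], [0.022, -0.876, 0.483], [0.186, -0.471, -0.862]]
force: [-0.1, -0.1, -0.3]
gripper_width: 0.0647
```

Call:
carry_out([
  [-0.033,0.135,-0.024,-0.031,-0.014,0,0.4],
  [-0.034,0.138,-0.024,-0.031,-0.013,0.001,0.4],
  [-0.035,0.14,-0.023,-0.032,-0.013,0.002,0.4],
  [-0.036,0.143,-0.022,-0.032,-0.013,0.003,0.4],
  [-0.036,0.145,-0.021,-0.032,-0.013,0.004,0.4],
  [0,0,0,0,0,0,0.4],
  [0,0,0,0,0,0,0.4],
])

```text
time_s: 60.07
ee_pos: [0.419, 0.0497, 0.2555]
ee_rot: [[0.999, 0.042, -0.011], [0.042, -0.999, 0.005], [-0.01, -0.005, -1.0]]
force: [-0.4, -0.3, -0.1]
gripper_width: 0.0647
```

```bash
python3 - <<'E'
from kin import *
js();c=snap('wrist','w10.png');print(proj(c,[.42,.09,.09],True))
plan(down(.42,.05,.26))
E
```

```text
q [-0.172 -0.273  1.944  0.003  1.481  1.356] p [0.419  0.0497 0.2555] F [-0.4 -0.3 -0.1] w 0.0647 t 60.0667
[219.6 182.6]
n 1 [0.0033, 0.0005, -0.0168, -0.0019, 0.003, 0.0008]
```

View pics/w10.png

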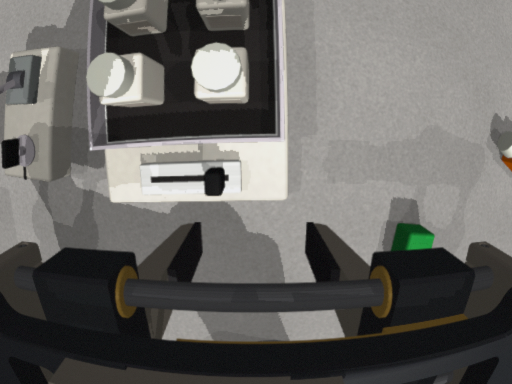

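```bash
python3 - <<'E'
from kin import *
c=load('w10.png');f=lambda u,v,z:at(c,u,v,z,True)
print('lock',f(215,179,.09),'track corners',[f(u,v,.05)[:2] for u,v in((141,163),(241,161),(241,193),(141,194))],'slot',f(153,180,.05),f(205,179,.05))
print('base near',f(112,201,.046),f(287,198,.046))
print('key',f(11,152,.109),'console right-near',f(48,180,.06),f(68,50,.06))
im=c['pixels'];m=(im.max(2)<45)[160:200,195:235];ys,xs=np.nonzero(m);print(xs.min()+195,xs.max()+195,ys.min()+160,ys.max()+160,xs.mean()+195,ys.mean()+160)
E
```

```text
lock [0.424  0.0953 0.09  ] track corners [array([0.4344, 0.1997]), array([0.4401, 0.0684]), array([0.3992, 0.0671]), array([0.3925, 0.2015])] slot [0.4121 0.1833 0.05  ] [0.4156 0.1134 0.05  ]
base near [0.3796 0.2492 0.046 ] [0.3941 0.0076 0.046 ]
key [0.4588 0.38   0.109 ] console right-near [0.4105 0.353  0.06  ] [0.5949 0.3138 0.06  ]
195 226 168 194 213.5 180.615234375
```

```bash
python3 - <<'E'
from kin import *
Y=np.radians(2.9);H=down(.418,.094,.12,Y);L=down(.418,.094,.066,Y)
plan(H);plan(L,3,M0=H);print(ik(L,arm.sense()['joint_positions']))
E
```

```text
n 4 [0.0017, -0.0434, 0.136, -0.0005, 0.0007, -0.0006]
n 3 [-0.0, -0.0, 0.072, 0.0, 0.0, 0.0]
(array([-6.24826295e-02, -3.26070862e-02,  2.13306359e+00, -1.49969205e-10,
        1.04113615e+00,  1.45769915e+00]), np.float64(3.5926311710149503e-10))
```

Call:
carry_out([
  [0.0017,-0.043,0.136,-0.0005,0.0007,-0.0006,0.4],
  [0.0017,-0.043,0.136,-0.0005,0.0007,-0.0006,0.4],
  [0.0017,-0.043,0.136,-0.0005,0.0007,-0.0006,0.4],
  [0.0017,-0.043,0.136,-0.0005,0.0007,-0.0006,0.4],
  [0,0,0,0,0,0,0.4],
  [0,0,0,0,0,0,0.4],
])

```text
time_s: 60.62
ee_pos: [0.4173, 0.0936, 0.1201]
ee_rot: [[0.999, 0.052, -0.002], [0.052, -0.999, -0.001], [-0.002, 0.001, -1.0]]
force: [0.8, -0.2, 1.0]
gripper_width: 0.0642
```

```bash
python3 - <<'E'
from kin import *
js();plan(down(.418,.094,.066,np.radians(2.9)),4)
E
```

```text
q [-6.300e-02 -1.250e-01  2.096e+00 -1.000e-03  1.172e+00  1.456e+00] p [0.4173 0.0936 0.1201] F [ 0.8 -0.2  1. ] w 0.0642 t 60.6167
n 4 [0.0008, -0.0004, 0.0541, 0.0001, 0.0002, 0.0001]
```

Call:
carry_out([
  [0.001,0,0.054,0,0,0,0.4],
  [0.001,0,0.054,0,0,0,0.4],
  [0.001,0,0.054,0,0,0,0.4],
  [0,0,0.05,0,0,0,0.4],
  [0,0,0,0,0,0,-1],
  [0,0,0,0,0,0,-1],
  [0,0,0,0,0,0,-1],
  [0,0,0,0,0,0,-1],
  [0,0,0,0,0,0,-1],
  [0,0,0,0,0,0,-1],
], grip_force=15)

```text
time_s: 61.45
ee_pos: [0.4208, 0.0929, 0.0694]
ee_rot: [[0.999, 0.051, 0.004], [0.051, -0.999, -0.002], [0.004, 0.002, -1.0]]
force: [0.1, 1.2, 2.9]
gripper_width: 0.0263
```

Call:
carry_out([
  [0,-0.02,0,0,0,0,-1],
  [0,-0.04,0,0,0,0,-1],
  [0,-0.04,0,0,0,0,-1],
  [0,-0.04,0,0,0,0,-1],
  [0,0,0,0,0,0,-1],
])

```text
time_s: 61.87
ee_pos: [0.4189, 0.1292, 0.0694]
ee_rot: [[0.999, 0.053, 0.004], [0.053, -0.999, -0.002], [0.004, 0.002, -1.0]]
force: [-1.9, 2.1, 5.3]
gripper_width: 0.0197
```

Call:
carry_out([
  [0,-0.04,0,0,0,0,-1],
  [0,-0.04,0,0,0,0,-1],
  [0,-0.04,0,0,0,0,-1],
  [0,-0.04,0,0,0,0,-1],
  [0,-0.02,0,0,0,0,-1],
  [0,-0.012,0,0,0,0,-1],
  [0,0,0,0,0,0,-1],
  [0,0,0,0,0,0,-1],
])

```text
time_s: 62.53
ee_pos: [0.4163, 0.1718, 0.0694]
ee_rot: [[0.999, 0.054, 0.002], [0.054, -0.998, -0.012], [0.002, 0.012, -1.0]]
force: [-4.2, -22.9, 12.1]
gripper_width: 0.0199
```

Call:
carry_out([
  [0,0,0,0,0,0,0],
  [0,0,0,0,0,0,0],
  [0,0,0,0,0,0,0.2],
  [0,0,0,0,0,0,0.2],
  [0,0,-0.05,0,0,0,0.2],
  [0,0,-0.1,0,0,0,0.2],
  [0,0,-0.14,0,0,0,0.2],
  [0,0,-0.14,0,0,0,0.2],
  [0,0,-0.14,0,0,0,0.2],
  [0,0,0,0,0,0,0.2],
])

```text
time_s: 63.37
ee_pos: [0.4194, 0.1774, 0.2182]
ee_rot: [[0.999, 0.052, 0.016], [0.052, -0.999, 0.001], [0.016, -0.0, -1.0]]
force: [0.0, -0.2, 1.3]
gripper_width: 0.0551
```

```bash
python3 - <<'E'
from kin import *
js();c=snap('wrist','w11.png');print('lock pred',proj(c,[.4145,.174,.09],True))
im=c['pixels']
cv2.imwrite('pics/w11b.png',cv2.resize(cv2.imread('pics/w11.png')[0:260,0:330],None,fx=2.3,fy=2.3,interpolation=2))
E
```

```text
q [ 1.350e-01 -1.720e-01  1.934e+00 -1.000e-03  1.364e+00  1.654e+00] p [0.4194 0.1774 0.2182] F [ 0.  -0.2  1.3] w 0.0551 t 63.3667
lock pred [257.8 200.8]
```

View pics/w11b.png

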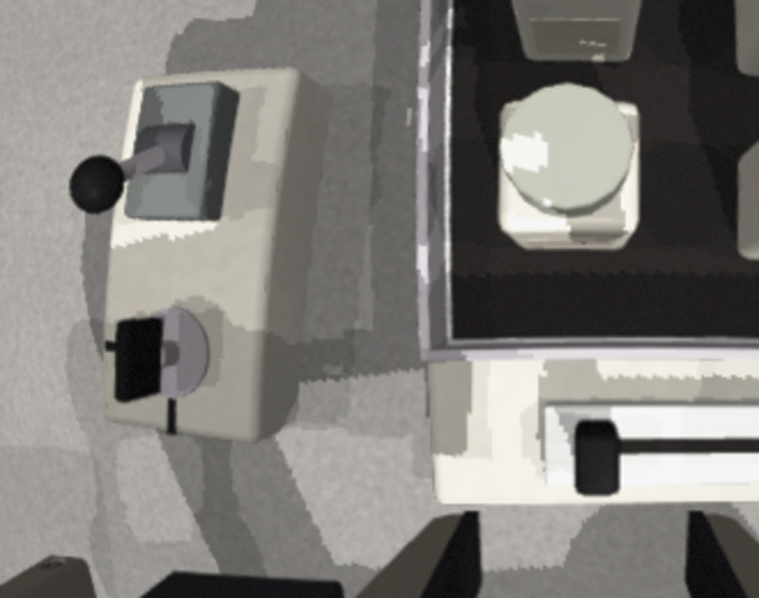

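```bash
python3 - <<'E'
from kin import *
c=load('w11.png');f=lambda x,y,z:at(c,(x+.5)/2.3-.5,(y+.5)/2.3-.5,z,True)[:2]
P=np.array([f(140,82,.06),f(298,68,.06),f(258,440,.06),f(106,418,.06)]);print(P,P.mean(0))
print('edges',np.linalg.norm(P[1]-P[2]),np.linalg.norm(P[0]-P[3]),np.linalg.norm(P[2]-P[3]))
x=(P[0]+P[1]-P[2]-P[3]);yaw=np.arctan2(x[1],x[0]);print('yaw',np.degrees(yaw))
print('ball',f(97,185,.1347),'key top L/R edges far/near',[f(*q,.109) for q in((120,322),(116,400),(160,318),(160,395))],'disc',f(180,352,.066), f(180,352,.075))
B=load('d0.png');g=lambda x,y,z:at(B,(x+.5)/2.5-.5+180,(y+.5)/2.5-.5+135,z)[:2]
print('side ball',g(160,461,.1347),'key top',g(241,492,.109))
A=load('s9.png');h=lambda x,y,z:at(A,(x+.5)/2.53-.5+205,(y+.5)/2.53-.5+95,z)[:2]
print('scene ball',h(341,57,.1347),'key',h(293,45,.109))
o=P.mean(0);R=lambda a,b:o+[a*np.cos(yaw)-b*np.sin(yaw),a*np.sin(yaw)+b*np.cos(yaw)]
print('key from console',R(-.055,0),'ball from console',R(.05-.0288,0))
E
```

```text
[[0.6093 0.4332]
 [0.6027 0.3314]
 [0.4102 0.3475]
 [0.4187 0.452 ]] [0.510225 0.391025]
edges 0.1931720994346751 0.19152493310271637 0.10484512387326368
yaw -5.2052165337806695
ball [0.5365 0.3941] key top L/R edges far/near [array([0.4749, 0.3986]), array([0.4377, 0.4032]), array([0.476 , 0.3738]), array([0.4405, 0.3752])] disc [0.4565 0.3911] [0.4573 0.3851]
side ball [0.5358 0.392 ] key top [0.4563 0.3996]
scene ball [0.5343 0.3953] key [0.4561 0.3922]
key from console [0.45545181 0.39601478] ball from console [0.53133757 0.38910167]
```

```bash
python3 - <<'E'
from kin import *
CY=np.radians(-4)
q0=arm.sense()['joint_positions']
qp,e=ik(down(.495,.3945,.22,CY,-1),np.array([.4,0,1.8,0,1.3,-1.]));print(e,qp)
go(qp,held=False)
E
```

```text
1.7630875034650355e-10 [ 4.82287659e-01  3.08072297e-01  1.42604144e+00  3.68201937e-11
  1.40747892e+00 -1.01869550e+00]
n 26 low [0.369 0.271 0.296] maxdq [0.013 0.018 0.02  0.    0.002 0.103]
[0.02, -0.026, -0.007, 0.0, -0.0, -0.037] 
[0.022, -0.024, -0.007, 0.0, -0.0, -0.037] 
[0.025, -0.022, -0.006, 0.0, -0.0, -0.037] 
[0.027, -0.019, -0.006, 0.0, -0.0, -0.037] 
[0.029, -0.017, -0.005, 0.0, -0.0, -0.037] 
[0.031, -0.014, -0.005, 0.0, -0.0, -0.037] 
[0.032, -0.011, -0.004, 0.0, -0.0, -0.037] 
[0.033, -0.008, -0.003, 0.0, -0.0, -0.037] 
[0.034, -0.005, -0.003, 0.0, -0.0, -0.037] 
[0.035, -0.002, -0.002, 0.0, -0.0, -0.037] 
[0.035, 0.002, -0.002, 0.0, -0.0, -0.037] 
[0.035, 0.005, -0.001, 0.0, -0.0, -0.037] 
[0.035, 0.008, -0.001, 0.0, -0.0, -0.037] 
[0.034, 0.012, -0.0, 0.0, 0.0, -0.037] 
[0.033, 0.015, 0.0, 0.0, 0.0, -0.037] 
[0.032, 0.018, 0.001, 0.0, 0.0, -0.037] 
[0.03, 0.021, 0.001, 0.0, 0.0, -0.037] 
[0.028, 0.024, 0.002, 0.0, 0.0, -0.037] 
[0.026, 0.027, 0.002, 0.0, 0.0, -0.037] 
[0.023, 0.03, 0.003, 0.0, 0.0, -0.037] 
[0.021, 0.032, 0.003, 0.0, 0.0, -0.037] 
[0.018, 0.034, 0.004, 0.0, 0.0, -0.037] 
[0.014, 0.036, 0.004, 0.0, 0.0, -0.037] 
[0.011, 0.037, 0.005, 0.0, 0.0, -0.037] 
[0.008, 0.038, 0.005, 0.0, 0.0, -0.037] 
[0.004, 0.039, 0.006, 0.0, 0.0, -0.037]
```

Call:
carry_out([
  [0.02,-0.026,-0.007,0,0,-0.037,-1],
  [0.022,-0.024,-0.007,0,0,-0.037,-1],
  [0.025,-0.022,-0.006,0,0,-0.037,-1],
  [0.027,-0.019,-0.006,0,0,-0.037,-1],
  [0.029,-0.017,-0.005,0,0,-0.037,-1],
  [0.031,-0.014,-0.005,0,0,-0.037,-1],
  [0.032,-0.011,-0.004,0,0,-0.037,-1],
  [0.033,-0.008,-0.003,0,0,-0.037,-1],
  [0.034,-0.005,-0.003,0,0,-0.037,-1],
  [0.035,-0.002,-0.002,0,0,-0.037,-1],
])

```text
time_s: 64.25
ee_pos: [0.4559, 0.2498, 0.2208]
ee_rot: [[0.344, 0.939, -0.0], [0.939, -0.344, -0.002], [-0.002, 0.0, -1.0]]
force: [0.5, -0.1, 0.4]
gripper_width: 0.0005
```

Call:
carry_out([
  [0.035,0.002,-0.002,0,0,-0.037,-1],
  [0.035,0.005,-0.001,0,0,-0.037,-1],
  [0.035,0.008,-0.001,0,0,-0.037,-1],
  [0.034,0.012,0,0,0,-0.037,-1],
  [0.033,0.015,0,0,0,-0.037,-1],
  [0.032,0.018,0.001,0,0,-0.037,-1],
  [0.03,0.021,0.001,0,0,-0.037,-1],
  [0.028,0.024,0.002,0,0,-0.037,-1],
  [0.026,0.027,0.002,0,0,-0.037,-1],
  [0.023,0.03,0.003,0,0,-0.037,-1],
])

```text
time_s: 65.08
ee_pos: [0.4832, 0.3363, 0.2192]
ee_rot: [[-0.725, 0.689, -0.001], [0.689, 0.725, -0.003], [-0.001, -0.002, -1.0]]
force: [0.0, 0.0, 0.8]
gripper_width: 0.0006
```

Call:
carry_out([
  [0.021,0.032,0.003,0,0,-0.037,-1],
  [0.018,0.034,0.004,0,0,-0.037,-1],
  [0.014,0.036,0.004,0,0,-0.037,-1],
  [0.011,0.037,0.005,0,0,-0.037,-1],
  [0.008,0.038,0.005,0,0,-0.037,-1],
  [0.004,0.039,0.006,0,0,-0.037,-1],
  [0,0,0,0,0,0,-1],
  [0,0,0,0,0,0,-1],
])

```text
time_s: 65.75
ee_pos: [0.4911, 0.3932, 0.2128]
ee_rot: [[-0.998, 0.07, 0.0], [0.07, 0.998, -0.003], [-0.0, -0.003, -1.0]]
force: [-0.4, 0.7, -0.7]
gripper_width: 0.0002
```

```bash
python3 - <<'E'
from kin import *
js();plan(down(.495,.3945,.126,np.radians(-4),-1),4)
c=snap('wrist','w12.png')
for n,p in(('ball',[.5355,.3935,.135]),('key',[.456,.397,.109])): print(n,proj(c,p,True))
im=c['pixels'].max(2);m=(im<40).astype(np.uint8);k,l,s,ce=cv2.connectedComponentsWithStats(m)
for i in range(1,k):
    if 30<s[i,4]<4000: print(np.round(ce[i],1),s[i].tolist())
E
```

```text
q [ 0.485  0.305  1.444 -0.003  1.394 -1.015] p [0.4911 0.3932 0.2128] F [-0.4  0.7 -0.7] w 0.0002 t 65.75
n 4 [-0.0038, 0.0018, 0.0868, -0.0003, 0.0, -0.0]
ball [256.3 254.4]
key [253.8 160.5]
[256.6 121.7] [255, 113, 4, 17, 61]
[ 54.3 143. ] [20, 130, 53, 26, 696]
[256.4 158.4] [252, 138, 10, 42, 394]
[294.2 155.5] [286, 154, 17, 4, 64]
[253.3 256.8] [242, 222, 23, 66, 1107]
[353.9 319.1] [348, 316, 13, 8, 34]
[333.8 327.3] [330, 323, 9, 9, 34]
[345.9 326. ] [338, 322, 16, 9, 41]
[480.1 371.3] [459, 356, 41, 28, 702]
```

Call:
carry_out([
  [-0.002,0.002,0.087,0,0,0,-1],
  [-0.002,0.002,0.087,0,0,0,-1],
  [-0.002,0.002,0.087,0,0,0,-1],
  [-0.002,0.002,0.087,0,0,0,-1],
  [0,0,0,0,0,0,-1],
  [-0.04,0,0,0,0,0,-1],
  [-0.04,0,0,0,0,0,-1],
  [0,0,0,0,0,0,-1],
])

```text
time_s: 66.47
ee_pos: [0.5179, 0.3935, 0.1305]
ee_rot: [[-0.998, 0.07, 0.008], [0.07, 0.998, -0.0], [-0.008, 0.001, -1.0]]
force: [0.0, 0.5, 1.0]
gripper_width: 0.0003
```

```bash
python3 - <<'E'
from kin import *
js();c=load('w12.png');print(at(c,256.4,158.4,.1,True),at(c,256.4,158.4,.109,True),at(c,254,138,.109,True),at(c,258,179,.109,True))
E
```

```text
q [ 0.466  0.423  1.461 -0.004  1.251 -1.034] p [0.5179 0.3935 0.1305] F [0.  0.5 1. ] w 0.0003 t 66.4667
[0.4553 0.3995 0.1   ] [0.4543 0.3995 0.109 ] [0.4359 0.3986 0.109 ] [0.4732 0.3996 0.109 ]
```

Call:
carry_out([
  [-0.04,0.002,0,0,0,0,-1],
  [-0.04,0.002,0,0,0,0,-1],
  [-0.04,0.002,0,0,0,0,-1],
  [-0.04,0.002,0,0,0,0,-1],
  [-0.03,0,0,0,0,0,-1],
  [-0.02,0,0,0,0,0,-1],
  [0,0,0,0,0,0,-1],
])

```text
time_s: 67.05
ee_pos: [0.5662, 0.3922, 0.1293]
ee_rot: [[-0.998, 0.069, -0.001], [0.069, 0.998, -0.001], [0.001, -0.001, -1.0]]
force: [-8.1, -0.8, 4.9]
gripper_width: 0.0003
```

Call:
carry_out([
  [-0.016,0,0,0,0,0,-1],
  [0,0,0,0,0,0,-1],
  [0,0,0,0,0,0,-1],
])

```text
time_s: 67.3
ee_pos: [0.5667, 0.3923, 0.1292]
ee_rot: [[-0.998, 0.067, -0.007], [0.067, 0.998, -0.003], [0.007, -0.003, -1.0]]
force: [-17.4, -1.0, 10.1]
gripper_width: 0.0002
```

Call:
carry_out([
  [0.06,0,0,0,0,0,-1],
  [0.08,0,-0.02,0,0,0,-1],
  [0.1,0,-0.1,0,0,0,0.2],
  [0.1,0,-0.1,0,0,0,0.2],
  [0.08,0,-0.02,0,0,0,0.2],
  [0,0,0,0,0,0,0.2],
  [0,0,0,0,0,0,0.2],
])

```text
time_s: 67.88
ee_pos: [0.4667, 0.3994, 0.1893]
ee_rot: [[-0.998, 0.067, 0.006], [0.067, 0.998, -0.001], [-0.006, -0.0, -1.0]]
force: [0.0, -0.3, -0.6]
gripper_width: 0.0313
```

```bash
python3 - <<'E'
from kin import *
js();K=down(.4555,.3985,.14,np.radians(-4),-1);plan(K)
snap('scene','s13.png');snap('side','d13.png');c=snap('wrist','w13.png')
i=cv2.imread('pics/s13.png');j=cv2.imread('pics/d13.png');k=cv2.imread('pics/w13.png')
cv2.imwrite('pics/m13.png',np.hstack([cv2.resize(i[95:225,205:375],(370,283),interpolation=2),cv2.resize(k,(380,283))]))
E
```

```text
q [ 0.513  0.28   1.521 -0.004  1.335 -0.989] p [0.4667 0.3994 0.1893] F [ 0.  -0.3 -0.6] w 0.0313 t 67.8833
n 2 [0.0227, -0.0033, 0.0985, -0.0, 0.001, 0.0004]
```

View pics/m13.png

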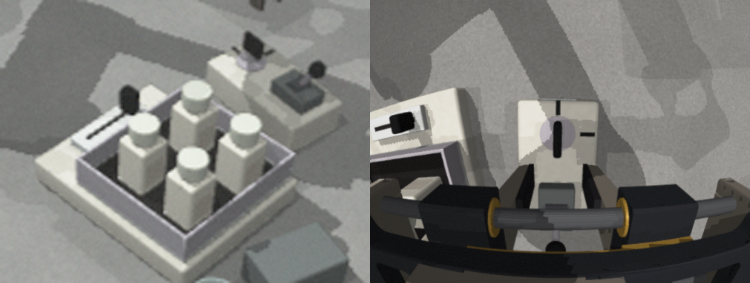

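```bash
python3 - <<'E'
from kin import *
c=load('w13.png');im=c['pixels'].max(2);m=(im<50)[155:222,225:285].astype(np.uint8);k,l,s,ce=cv2.connectedComponentsWithStats(m)
for i in range(1,k):
    if s[i,4]>60:
        ys,xs=np.nonzero(l==i);u=xs+225;v=ys+155;print(s[i].tolist(),u.mean(),v.mean())
        w=np.array([at(c,a,b,.109,True)[:2] for a,b in zip(u,v)]);r=cv2.minAreaRect((w*1000).astype(np.float32));print(r)
E
```

```text
[22, 10, 11, 49, 512] 252.005859375 188.890625
((453.1751403808594, 399.5191650390625), (8.453505516052246, 40.818939208984375), 85.69552612304688)
```

```bash
python3 - <<'E'
from kin import *
K=down(.454,.3993,.092,np.radians(-4.3),-1);plan(K,6)
E
```

```text
n 6 [0.0088, 0.0, 0.0634, -0.0001, 0.0002, 0.0003]
```

Call:
carry_out([
  [0.018,0,0.05,0,0,0,0.2],
  [0.018,0,0.05,0,0,0,0.2],
  [0.016,0,0.06,0,0,0,0.2],
  [0,0,0.06,0,0,0,0.2],
  [0,0,0.08,0,0,0,0.2],
  [0,0,0.07,0,0,0,0.2],
  [0,0,0,0,0,0,0.2],
  [0,0,0,0,0,0,0.2],
])

```text
time_s: 68.7
ee_pos: [0.452, 0.3987, 0.0928]
ee_rot: [[-0.998, 0.068, -0.001], [0.068, 0.998, -0.004], [0.001, -0.004, -1.0]]
force: [0.2, 0.5, -0.7]
gripper_width: 0.0549
```

```bash
python3 - <<'E'
from kin import *
js();K=down(.454,.3993,.092,np.radians(-4.3),-1);plan(K,1)
E
```

```text
q [ 0.524  0.359  1.625 -0.003  1.16  -0.977] p [0.452  0.3987 0.0928] F [ 0.2  0.5 -0.7] w 0.0549 t 68.7
n 1 [-0.0078, 0.0031, 0.0033, -0.0013, -0.0002, 0.0021]
```

Call:
carry_out([
  [-0.006,0.003,0.003,0,0,0,0.2],
  [0,0,0,0,0,0,-1],
  [0,0,0,0,0,0,-1],
  [0,0,0,0,0,0,-1],
  [0,0,0,0,0,0,-1],
  [0,0,0,0,0,0,-1],
  [0,0,0,0,0,0,-1],
  [0,0,0,0,0,0,-1],
  [0,0,0,0,0,0,-1],
], grip_force=25)

```text
time_s: 69.45
ee_pos: [0.4551, 0.3985, 0.0948]
ee_rot: [[-0.998, 0.068, 0.003], [0.068, 0.998, -0.006], [-0.003, -0.005, -1.0]]
force: [-1.4, -5.6, 5.3]
gripper_width: 0.0099
```

Call:
carry_out([
  [0,0,0,0,0,0.036,-1],
  [0,0,0,0,0,0.036,-1],
  [0,0,0,0,0,0.036,-1],
  [0,0,0,0,0,0.036,-1],
  [0,0,0,0,0,0.036,-1],
  [0,0,0,0,0,0.036,-1],
  [0,0,0,0,0,0.036,-1],
  [0,0,0,0,0,0.036,-1],
  [0,0,0,0,0,0.036,-1],
  [0,0,0,0,0,0.034,-1],
])

```text
time_s: 70.28
ee_pos: [0.455, 0.3984, 0.0948]
ee_rot: [[-0.364, 0.931, 0.002], [0.931, 0.364, -0.006], [-0.006, -0.0, -1.0]]
force: [-0.7, -7.8, 4.0]
gripper_width: 0.0094
```

```bash
python3 - <<'E'
from kin import *
js();s=arm.sense();print(np.degrees(np.arctan2(s['ee_rot'][1,0],s['ee_rot'][0,0])),s['moment'])
E
```

```text
q [ 0.523  0.361  1.619 -0.007  1.163  0.153] p [0.455  0.3984 0.0948] F [-0.7 -7.8  4. ] w 0.0094 t 70.2833
111.36988503242421 [-1.30297494  0.29709064  0.29633016]
```

Call:
carry_out([
  [0,0,0,0,0,0.008,-1],
  [0,0,0,0,0,0,-1],
  [0,0,0,0,0,0,-1],
  [0,0,0,0,0,0,-1],
  [0,0,0,0,0,0,-1],
  [0,0,0,0,0,0,-1],
  [0,0,0,0,0,0,-1],
  [0,0,0,0,0,0,-1],
  [0,0,0,0,0,0,-1],
  [0,0,0,0,0,0,-1],
])

```text
time_s: 71.12
ee_pos: [0.455, 0.3985, 0.0948]
ee_rot: [[-0.347, 0.938, 0.003], [0.938, 0.347, -0.006], [-0.006, 0.0, -1.0]]
force: [-1.1, -6.7, 3.2]
gripper_width: 0.01
```

```bash
python3 - <<'E'
from kin import *
js();s=arm.sense();print(np.degrees(np.arctan2(s['ee_rot'][1,0],s['ee_rot'][0,0])),s['moment'])
E
```

```text
q [ 0.523  0.361  1.619 -0.007  1.163  0.171] p [0.455  0.3985 0.0948] F [-1.1 -6.7  3.2] w 0.01 t 71.1167
110.30541144662779 [-1.31343377  0.347537    0.44845285]
```

Call:
carry_out([
  [0,0,0,0,0,0,-1],
  [0,0,0,0,0,0,-1],
  [0,0,0,0,0,0,1],
  [0,0,0,0,0,0,1],
  [0,0,0,0,0,0,1],
  [0,0,0,0,0,0,1],
  [0,0,0,0,0,0,1],
  [0,0,0,0,0,0,1],
  [0,0,0,0,0,0,1],
])

```text
time_s: 71.87
ee_pos: [0.4553, 0.4009, 0.0949]
ee_rot: [[-0.346, 0.938, 0.004], [0.938, 0.346, -0.001], [-0.002, 0.004, -1.0]]
force: [-0.7, 0.3, 0.7]
gripper_width: 0.0546
```

Call:
carry_out([
  [0,0,-0.06,0,0,0,1],
  [0,0,-0.12,0,0,0,1],
  [0,0,-0.14,0,0,0,1],
  [0,0,-0.14,0,0,0,1],
  [0,0,-0.14,0,0,0,1],
  [0,0,0,0,0,0,1],
])

```text
time_s: 72.37
ee_pos: [0.4581, 0.4031, 0.254]
ee_rot: [[-0.346, 0.938, 0.016], [0.938, 0.346, 0.006], [0.0, 0.018, -1.0]]
force: [0.8, -0.3, 1.3]
gripper_width: 0.0916
```

```bash
python3 - <<'E'
from kin import *
js()
snap('scene','s14.png');snap('side','d14.png');c=snap('wrist','w14.png')
i=cv2.imread('pics/s14.png');j=cv2.imread('pics/d14.png');k=cv2.imread('pics/w14.png')
cv2.imwrite('pics/m14.png',np.hstack([cv2.resize(i[95:300,80:375],(400,278),interpolation=2),cv2.resize(k,(371,278))]))
E
```

```text
q [ 0.525  0.216  1.469 -0.003  1.439  0.172] p [0.4581 0.4031 0.254 ] F [ 0.8 -0.3  1.3] w 0.0916 t 72.3667
```

View pics/m14.png

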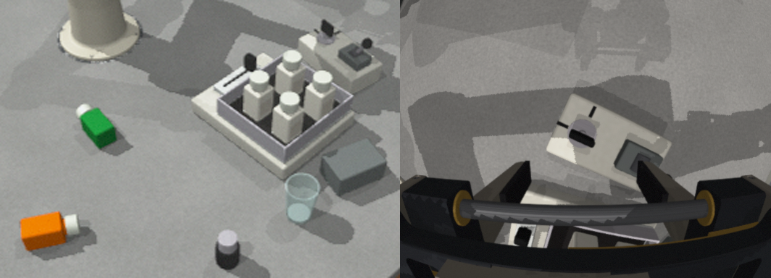

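```bash
python3 -c "
from kin import *
print(arm.hand_in())"
```

```text
the job is handed in; nothing more can be done
None
```

The job is handed in, at about 72 s of the 210 s allowed. Every step was carried out in the order asked.

**What I did**
- **Bottles:** I stood all four white bottles upright on the platform inside the rim, 2 by 2, and let go. The green and orange ones were left alone.
- **Lock:** I slid it about 79 mm left, until it stopped against about 23 N.
- **Power lever:** I pushed it to the far side, until it stopped against about 17 N.
- **Key:** I turned it clockwise about 65°, to its stop, held it there for about a second and opened the gripper.

**What the last pictures showed**
- All four bottles stand on the platform, with the lock at its left end, the lever leaning to the far side and the key back in line with the console.
- The beaker, tip box and lens look unmoved. I checked that by eye, not by measurement.
- The arm is clear of everything.

**What went less well**
- The first grasp of bottle1 led to a placing pose the wrist could not reach, so I laid it back down and regrasped it.
- During that regrasp the fingertips briefly touched the bench with about 10 N.
- I viewed 18 pictures, four over the budget of 14.

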